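# Fetch the dust cap from behind the fittings and cover the open port

### The arm

A 6-joint arm with a two-finger parallel gripper is mounted at the origin on the work surface. World frame = base frame: x ahead of the robot, y to its left, z up, the work surface at z = 0. Lengths are in m, angles in rad, forces in N, time in s.
With the tool pointing down it reaches from about 0.25 to 0.775 m from the base axis. Payload 4 kg.
Tool frame: the origin (TCP) lies on the centre line of the jaws, within the pads' length; the fingertips stand 8 mm ahead of it and the grasp point (between the pads) lies 11 mm behind it; x points along the fingers, y is the direction in which the jaws open and shut, and the axes are right-handed (so a half turn about x gives the same grasp; the last joint's range is limited). The gripper opens to 85 mm and grips with 20 to 120 N. Pads are 22 mm wide; open, the fingers measure 114 mm over their backs; the gripper's body (76 mm by 85 mm) begins 54 mm behind the grasp point. The pads swing forward as they close: fully open they stand 13 mm farther back than shut.
Start: joints at [-1.389, 0.087, 1.371, -0, 1.684, -0.103], TCP at [0.155, -0.528, 0.239] pointing down, gripper open.
Joint ranges: [-3.1, 3.1], [-0.76, 2.03], [0.27, 2.55], [-1.08, 4.22], [0.17, 2.65], [-2.57, 2.57]. Speed limits (rad/s): [2.79, 2.79, 3.14, 3.14, 3.14, 3.14].

### API

Orientations are given as a unit quaternion [w, x, y, z].
In Python, from station import arm, eyes gives the robot as it stands.
- The arm moves only by the tool send_rows, never from a script. Its argument "moves" is a list of rows, each a list of 5 numbers: the finger opening in m, from 0 to 0.0854, then the shift along the tool's x, y, z in m, then the turn about the tool's x in rad. In form: [[gripper, dx, dy, dz, twist], ...]. A call has 1 to 8 rows; each row shifts and turns the pose as measured when the row begins, along the tool's axes as they then stand; what a row does not reach is not made up. A row lasts 1/12 s, in which the tool goes at most 41.7 mm and 7.16 degrees, less where a joint would pass 70% of its speed; a pose out of reach is approached as far as the arm can. A call with a gripper value outside its range is refused whole. The fingers move at their own pace and stop on an object; "squeeze" is the grip in N (left out, the last holds). Time passes only in rows, so rows that do not move let the fingers close. It gives the time, the measured TCP pose, the force and the opening at its end, in the units of the state.
- arm.sense(): the state, without advancing time (a new reading comes with each control period).
- eyes.camera(name): name is "scene" or "top" or "wrist"; returns the picture (420x560x3 uint8, blue, green, red); there is no depth.
- eyes.camera_model(name): a dict with "fx", "fy", "cx", "cy" (pixels), "eye" and "attitude" of the camera in the world; the wrist camera has in their place "mount" (4x4, takes a point from camera to tool coordinates, whose origin is the TCP and whose axes are the tool frame's). Camera axes: x right, y up, looking along -z (the intrinsics and any distortion apply to the point x, -y, -z); pixel columns grow to the right and rows downward; lengths in m; the calibration is good to about 2 mm. The wrist camera is an equidistant fisheye: a pixel r from the principal point sees the ray r / f radians off the axis. A picture is of the moment at which its call begins: read the wrist's pose just before it. camera_model takes no time and is no camera call.
- arm.finish_job(): hands the job in, once; it reports no verdict.
The state is a dict: "time_s": time; "joint_positions": joint angles; "dq": joint speeds; "tau": joint torques, N m; "tcp_pos": TCP position; "ee_rot": TCP orientation; "ft_force": force on the tool from outside, world axes, zero at the start; "moment": the same for the moment, N m; "gripper_width": finger opening in m.
Only numpy, scipy, OpenCV 4.12 (cv2) and the standard library are available. Lean on these libraries where they do the work, as an engineer would, in place of code of your own. Each camera call takes 0.05 s, during which the arm holds its last target.

### The job

The port on top of the vacuum trap stands open, and its white dust cap is at the back of the parts tray, behind and between three tall fittings. Stand all three fittings upright on the dark mat, then fetch the cap and put it fully down over the trap's port, and only then put each fitting back upright in the tray where it stood at the start. Do not knock any fitting over, and leave the glass dish, the clamp and the screwdriver where they lie.

Things in the scene. Friction and masses are not known exactly. Their poses are not given: they have to be found in the camera images.
- nipple_center (a point): Straight pipe fitting (half nipple) of bright steel, standing on its flange in the tray: foot flange 55 mm across and 9 mm thick, above it a plain tube 44 mm across with a wide bore (41 mm) open at the top; 115 mm tall in all, about 350 g. The point is its centre, half-way up (57.5 mm above its underside); z is up. Grip the tube from outside.
- filter_center (a point): In-line filter: a plain round aluminium can 54 mm across and 99 mm tall, closed on top, with a small brass hose port (20 mm across at its foot, 11 mm high) in the middle of the top; 110 mm tall in all, about 300 g, standing in the tray. The point is its centre, half-way up (55 mm above its underside); z is up. Grip the can.
- gauge_center (a point): Vacuum gauge head, standing in the tray: a square grey plastic housing 44 x 44 mm from 28 to 105 mm above its underside, on a round steel foot flange 40 mm across, with a flush round dark socket in its top; 105 mm tall, about 220 g. The point is its centre, half-way up (52.5 mm above its underside); x and y are square to the housing's sides, z is up. Grip the housing on two opposite sides.
- cap_center (a point): White plastic dust cap: a round cup upside down, mouth down, 42 mm across outside, about 36 mm inside, 24 mm tall with a top 3.5 mm thick (20.5 mm deep inside); about 30 g. It lies at the back (+x side) of the tray, hemmed in by the three fittings, a few mm from them. The point is its centre, 12 mm above its rim; z is up.
- trap_port (a point): Open port of the vacuum trap: centre of the top face of its flange, 118 mm above the bench; z is up. The flange is 30 mm across with its top edge bevelled to 24 mm, on a neck 20 mm across that rises 36 mm from a fixed steel can 100 mm across (the can's top is 74 mm above the bench; a dark foot 124 mm across). The cap goes over this flange with about 3 mm to spare all round; when fully down its top rests on the flange, and its centre is 8.5 mm below this point.
- tray: Fixed grey sheet-steel parts tray, 140 mm deep (x) by 200 mm wide (y). Origin at the centre of its underside, floor 3 mm above the bench; the front (-x) lip is 8 mm high, the sides 25 mm, the back (+x) 37 mm. In its axes the cap is at about x 38, y 0 mm; the fittings stand at about x -15, y 0 (in front of the cap) and x 26, y -52 and +52 mm (beside it): which stands where varies. A fitting is best gripped along the tray's x, where nothing as tall stands beside it.
- mat: Fixed dark rubber mat lying on the bench, the side area: 190 mm (x) by 220 mm (y), 2 mm thick. Origin at the centre of its underside.
- dish: Glass dish 90 mm across and 18 mm high with two small metal discs in it, on the bench near the robot; leave alone. Origin at the centre of its underside.
- clamp: Aluminium ring clamp 68 mm across and 16 mm high with a wing nut, lying on the bench beyond the work; leave alone. Origin at the centre of its underside.
- screwdriver: Screwdriver with a black handle, 170 mm long, lying on the bench near the robot; leave alone. Its length is along its x.
Mind the look-alikes: they are no part of the job. Leave any blue look-alike of the part that bears gauge_center alone.

How it is judged:
On the way, in this order (a step that is already met when the one before it is completed fails the run):
1. all three fittings stand upright and released on the mat (x of nipple_center in the frame of mat between -0.095 and 0.095 m and y of nipple_center in the frame of mat between -0.11 and 0.11 m and height (world z) of nipple_center below 0.0655 m and angle between each of nipple_center, filter_center, gauge_center's own z axis and vertical below 0.1 rad and linear speed of each of nipple, filter, gauge below 0.03 m/s and contact force between the fingers and nipple below 0.2 N and x of filter_center in the frame of mat between -0.095 and 0.095 m and y of filter_center in the frame of mat between -0.11 and 0.11 m and height (world z) of filter_center below 0.063 m and contact force between the fingers and filter below 0.2 N and x of gauge_center in the frame of mat between -0.095 and 0.095 m and y of gauge_center in the frame of mat between -0.11 and 0.11 m and height (world z) of gauge_center below 0.0605 m and contact force between the fingers and gauge below 0.2 N), for 0.2 s.
2. the cap is fully down over the trap's port and released, while the three fittings are still on the mat (all of step 1 and horizontal distance between cap_center and trap_port below 0.006 m and z of cap_center in the frame of trap_port between -0.013 and -0.004 m and angle between cap_center's own z axis and vertical below 0.1 rad and linear speed of cap below 0.03 m/s and contact force between the fingers and cap below 0.2 N), for 0.2 s.
At the end, for the whole second after the job is handed in: The cap is fully down over the trap's port (within 6 mm of its axis, not tilted), and the nipple, the filter and the gauge head stand upright and still in the tray, each with its centre within 15 mm of where it was at the start; all released (horizontal distance between cap_center and trap_port below 0.006 m and z of cap_center in the frame of trap_port between -0.013 and -0.004 m and angle between each of cap_center, nipple_center, filter_center, gauge_center's own z axis and vertical below 0.1 rad and linear speed of each of cap, nipple, filter, gauge below 0.03 m/s and contact force between the fingers and cap below 0.2 N and distance of each of nipple_center, filter_center, gauge_center from where it was at the start of the episode below 0.015 m); the robot touches nothing.
It fails at once if a fitting is knocked over (angle between any of nipple_center, filter_center, gauge_center's own z axis and vertical above 0.5 rad).
It fails at once if the dish, the clamp or the screwdriver is moved by more than 25 mm (distance of any of dish, clamp, screwdriver from where it was at the start of the episode above 0.025 m).
It also fails if it takes over 144 s, if anything falls off the work surface, if the arm or the gripper's body presses on something with over 40 N, if the wrist force passes 120 N, or if a joint passes its speed limit or range.

## Working session

There is one attempt and no reset: what is moved stays moved. The work goes in short steps, Python scripts to look and compute and a tool call to move; the robot and the scene stay as the last step left them, time stands still between calls to the robot, and variables do not carry over. Pictures are saved under pics/ and viewed, and the job is handed in when it is done.

Besides the shell and the picture viewer there is one more tool, called after "Call:" as a command line: name --pt "numbers of a row" for each row, then --argument value for the rest. send_rows: Moves the arm, as the interface text tells. Its arguments: {"type":"object","properties":{"moves":{"type":"array"},"squeeze":{"type":"number"}},"required":["moves"]}

```bash
mkdir -p pics; ls; python3 - <<'E'
from station import arm, eyes
import cv2
print(arm.sense())
for n in ["scene","top","wrist"]:
    print(n, eyes.camera_model(n))
    cv2.imwrite(f"pics/{n}0.png", eyes.camera(n))
E
```

```text
pics
{'time_s': 0.0, 'joint_positions': array([-1.38910796e+00,  8.79652908e-02,  1.37228279e+00,  3.16551633e-05,
        1.68356998e+00, -1.03075869e-01]), 'dq': array([-0.00164706,  0.00154058, -0.00042661,  0.00075362,  0.00086895,
        0.00010815]), 'tau': array([ 1.56857332e-03, -3.51862657e+01, -3.13270319e+01,  5.37304823e-05,
        1.08184840e-02, -2.79074555e-06]), 'tcp_pos': array([ 0.15444339, -0.52737325,  0.23811899]), 'ee_rot': array([-0.09955407, -0.699931  , -0.10112733,  0.69997061]), 'ft_force': array([-0.28837802, -0.10738288, -0.41502119]), 'moment': array([-0.01701459,  0.02764376,  0.01274558]), 'gripper_width': 0.0851853412559519}
scene {'fx': 403.93023310093804, 'fy': 403.93023310093804, 'cx': 279.75246131694587, 'cy': 204.8042250451206, 'eye': array([ 0.97933529, -0.53099805,  0.83881036]), 'attitude': array([0.88392105, 0.3272912 , 0.10802474, 0.31606125])}
top {'fx': 431.2383732138098, 'fy': 431.2383732138098, 'cx': 281.0500709207858, 'cy': 210.90142396946328, 'eye': array([ 0.43306754, -0.04079353,  1.31030519]), 'attitude': array([ 0.71230336,  0.04316904, -0.0469182 , -0.69896999])}
wrist {'fx': 325.19226210127806, 'fy': 325.19226210127806, 'cx': 283.8138425320814, 'cy': 211.47525696964686, 'mount': array([[-3.36672473e-04,  2.59714310e-01, -9.65685437e-01,
        -1.34747599e-01],
       [ 9.99999831e-01, -3.69474412e-04, -4.48003244e-04,
         1.15793162e-03],
       [-4.73148913e-04, -9.65685425e-01, -2.59714142e-01,
        -6.44700701e-02],
       [ 0.00000000e+00,  0.00000000e+00,  0.00000000e+00,
         1.00000000e+00]])}
```

View pics/scene0.png

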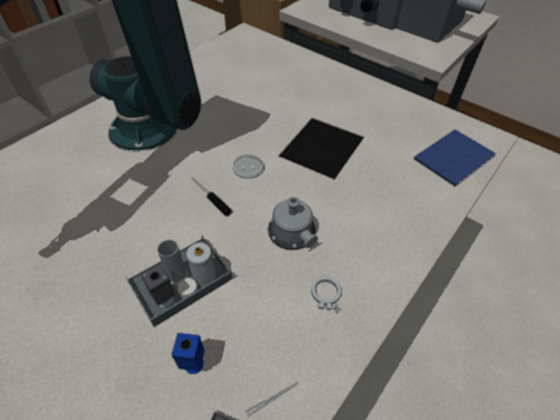

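View pics/top0.png

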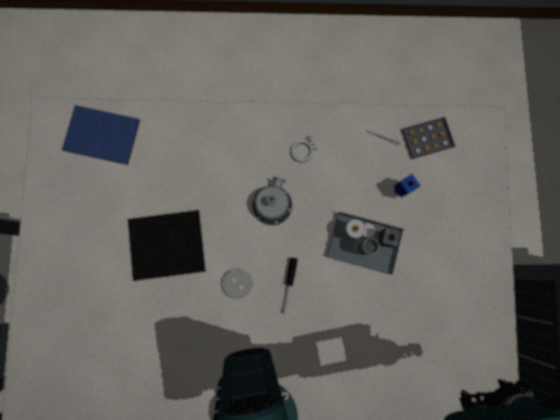

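View pics/wrist0.png

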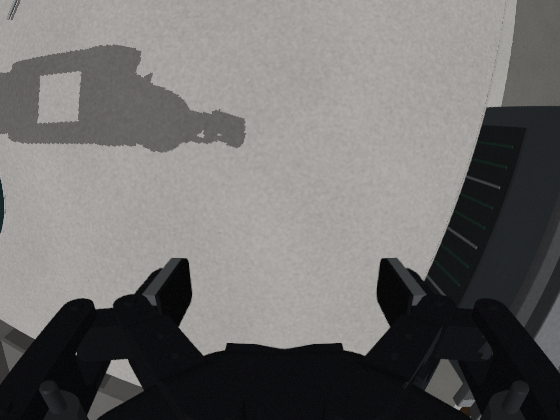

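```bash
cat > h.py <<'E'
import numpy as np, cv2
from scipy.spatial.transform import Rotation as R
from station import arm, eyes
def rot(q): return R.from_quat(np.roll(np.asarray(q),-1)).as_matrix()
def cam(n, s=None):
    m=eyes.camera_model(n)
    if n=="wrist":
        M=np.array(m["mount"]); T=np.eye(4); T[:3,:3]=rot(s["ee_rot"]); T[:3,3]=s["tcp_pos"]
        W=T@M; return m,W[:3,3],W[:3,:3]
    return m,np.array(m["eye"]),rot(m["attitude"])
def back(n,uv,z,s=None):
    m,e,A=cam(n,s)
    a=(uv[0]-m["cx"])/m["fx"]; b=(uv[1]-m["cy"])/m["fy"]
    if n=="wrist":
        r=np.hypot(a,b); k=np.sin(r)/r if r>1e-9 else 1; d=np.array([a*k,-b*k,-np.cos(r)])
    else: d=np.array([a,-b,-1])
    d=A@d; return e+d*(z-e[2])/d[2]
def proj(n,p,s=None):
    m,e,A=cam(n,s); p=np.atleast_2d(p)
    c=(p-e)@A; x,y,z=c[:,0],-c[:,1],-c[:,2]
    if n=="wrist":
        rr=np.hypot(x,y); t=np.arctan2(rr,z); k=t/np.maximum(rr,1e-9); u,v=x*k,y*k
    else: u,v=x/z,y/z
    return np.c_[u*m["fx"]+m["cx"],v*m["fy"]+m["cy"]]
def snap(n,f,box=None,scale=1):
    s=arm.sense(); im=eyes.camera(n); cv2.imwrite("pics/raw_"+f,im)
    if box: im=im[box[1]:box[3],box[0]:box[2]]
    cv2.imwrite("pics/"+f,cv2.resize(im,None,fx=scale,fy=scale,interpolation=cv2.INTER_CUBIC))
    return s,im
def toworld(s): return rot(s["ee_rot"])
E
python3 - <<'E'
import cv2
import numpy as np
t=cv2.imread("pics/top0.png"); s=cv2.imread("pics/scene0.png")
a=cv2.resize(t[165:285,310:430],None,fx=5,fy=5,interpolation=cv2.INTER_CUBIC)
cv2.imwrite("pics/t1.png",a)
cv2.imwrite("pics/s1.png",cv2.resize(s[220:380,110:270],None,fx=3.7,fy=3.7,interpolation=cv2.INTER_CUBIC))
from h import *
for n,uv,z in [("tray",[(337,211),(405,226),(391,274),(325,256)],0.02),("mat",[(128,219),(199,210),(205,271),(133,280)],0.002)]:
    for p in uv: print(n,back("top",p,z).round(3))
for n,uv,z in [("mat",[(311,119),(363,146),(333,176),(279,152)],0.002)]:
    for p in uv: print(n,back("scene",p,z).round(3))
E
```

```text
tray [ 0.601 -0.215  0.02 ]
tray [ 0.56 -0.42  0.02]
tray [ 0.416 -0.376  0.02 ]
tray [ 0.466 -0.18   0.02 ]
mat [0.567 0.419 0.002]
mat [0.599 0.205 0.002]
mat [0.415 0.179 0.002]
mat [0.384 0.393 0.002]
mat [0.387 0.386 0.002]
mat [0.591 0.382 0.002]
mat [0.592 0.213 0.002]
mat [0.408 0.192 0.002]
```

View pics/t1.png

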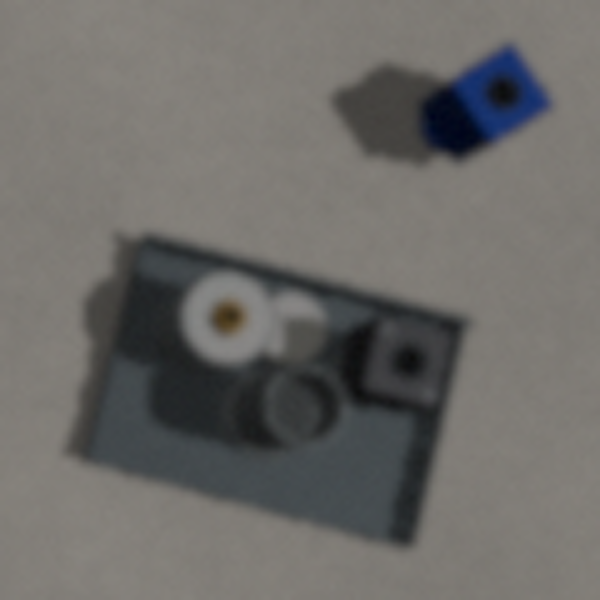

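View pics/s1.png

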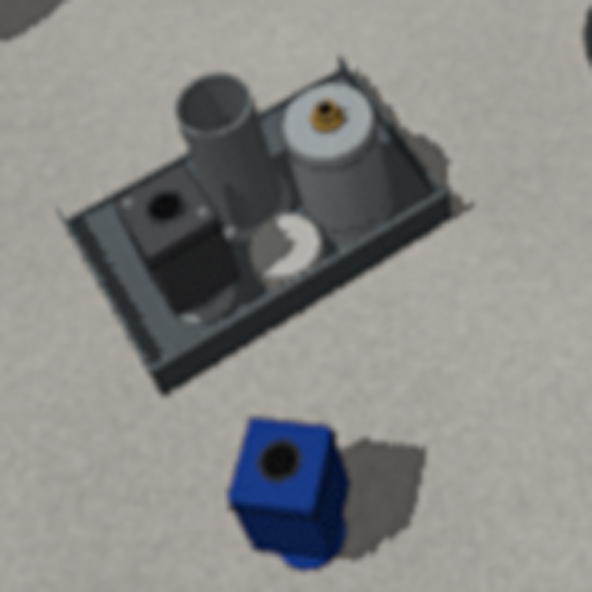

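```bash
python3 - <<'E'
from h import *
T=lambda u,v:(310+u/5-.4,165+v/5-.4)
S=lambda u,v:(110+u/3.7-.4,220+v/3.7-.4)
for n,a,b,z in [("filter",T(228,317),S(327,106),.113),("gauge",T(410,360),S(168,207),.108),("nip",T(297,405),S(218,108),.118),("cap",T(298,325),S(287,247),.027),("blue",T(505,92),S(280,460),.105),("port",(268,200),(294,202),.118)]:
    print(n,back("top",a,z).round(4),back("scene",b,z).round(4))
c=[T(148,238),T(467,322),T(412,545),T(80,456)]
for p,z in zip(c,[.037,.037,.025,.025]): print(back("top",p,z).round(4))
c=[S(65,218),S(165,390),S(465,205),S(340,65)]
for p,z in zip(c,[.025,.037,.037,.025]): print(back("scene",p,z).round(4))
E
python3 - <<'E'
import cv2
s=cv2.imread("pics/scene0.png");t=cv2.imread("pics/top0.png")
cv2.imwrite("pics/p1.png",cv2.hconcat([cv2.resize(s[185:265,250:330],None,fx=5,fy=5,interpolation=cv2.INTER_CUBIC),cv2.resize(t[165:245,230:310],None,fx=5,fy=5,interpolation=cv2.INTER_CUBIC)]))
E
```

```text
filter [ 0.5425 -0.2533  0.113 ] [ 0.5425 -0.253   0.113 ]
gauge [ 0.5208 -0.3559  0.108 ] [ 0.521 -0.354  0.108]
nip [ 0.494  -0.2904  0.118 ] [ 0.4984 -0.2958  0.118 ]
cap [ 0.5464 -0.3104  0.027 ] [ 0.5471 -0.3067  0.027 ]
blue [ 0.6748 -0.4131  0.105 ] [ 0.674  -0.4113  0.105 ]
port [ 0.616  -0.0087  0.118 ] [ 0.6235 -0.0203  0.118 ]
[ 0.5958 -0.2193  0.037 ]
[ 0.5492 -0.4087  0.037 ]
[ 0.4175 -0.3773  0.025 ]
[ 0.4661 -0.1807  0.025 ]
[ 0.4265 -0.379   0.025 ]
[ 0.5666 -0.4138  0.037 ]
[ 0.6148 -0.2208  0.037 ]
[ 0.4723 -0.1911  0.025 ]
```

View pics/p1.png

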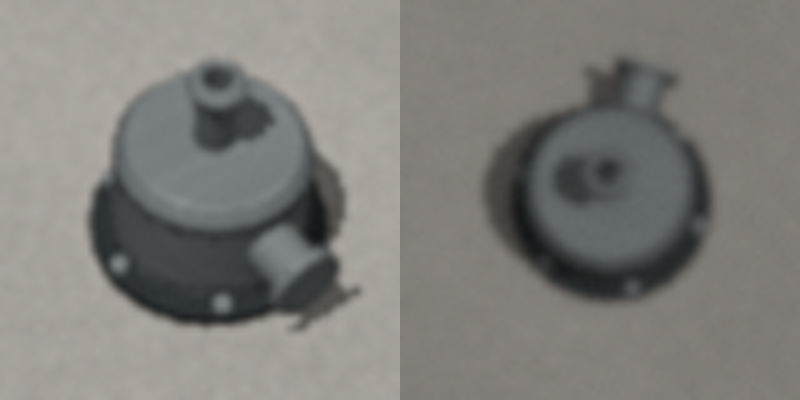

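```bash
cat >> h.py <<'E'
def go(p, jaw=None, show=True):
    """tool shift (dx,dy,dz) to world p, and twist so tool y is along +-jaw (world xy)"""
    s=arm.sense(); A=rot(s["ee_rot"]); d=A.T@(np.array(p)-s["tcp_pos"])
    out=[d.round(4)]
    if jaw is not None:
        j=A.T@np.array([jaw[0],jaw[1],0]); t=np.arctan2(j[2],j[1])
        t=(t+np.pi/2)%np.pi-np.pi/2; out.append(("twist",round(t,4),"deg",round(np.degrees(t),1)))
    print("tcp",s["tcp_pos"].round(4),"t",round(s["time_s"],2),"q6",s["joint_positions"][5].round(2),"shift",*out); return s
E
python3 - <<'E'
from h import *
s=arm.sense(); print(rot(s["ee_rot"]).round(3))
print(back("scene",(292.6,200.2),.118),back("top",(270.6,199.0),.118))
go((0.53,-0.304,0.25),(0.976,-0.217))
E
```

```text
[[-0.     0.281 -0.96 ]
 [ 0.002 -0.96  -0.281]
 [-1.    -0.002 -0.   ]]
[ 0.61755349 -0.01799121  0.118     ] [ 0.61894669 -0.01586627  0.118     ]
tcp [ 0.1545 -0.5275  0.2384] t 0.15 q6 -0.1 shift [-0.0113 -0.109  -0.4232] ('twist', np.float64(-1.0673), 'deg', np.float64(-61.1))
```

Call:
send_rows --pt "0.085 0 -0.01 -0.04 0" --pt "0.085 0 -0.01 -0.04 0" --pt "0.085 0 -0.01 -0.04 0" --pt "0.085 0 -0.01 -0.04 0" --pt "0.085 0 -0.01 -0.04 0" --pt "0.085 0 -0.01 -0.04 0" --pt "0.085 0 -0.01 -0.04 0" --pt "0.085 0 -0.01 -0.04 0" --squeeze 40

```text
time_s: 0.82
tcp_pos: [0.4385, -0.3628, 0.2331]
ee_rot: [-0.091, -0.699, -0.095, 0.703]
ft_force: [0.3, -0.8, -0.3]
gripper_width: 0.0852
```

Call:
send_rows --pt "0.085 0 0 0 -0.12" --pt "0.085 0 0 0 -0.12" --pt "0.085 0 0 0 -0.12" --pt "0.085 0 0 0 -0.12" --pt "0.085 0 0 0 -0.12" --pt "0.085 0 0 0 -0.12" --pt "0.085 0 0 0 -0.12" --pt "0.085 0 0 0 -0.12"

```text
time_s: 1.48
tcp_pos: [0.4473, -0.3527, 0.2274]
ee_rot: [0.412, 0.57, 0.425, -0.57]
ft_force: [0.1, -0.0, 0.3]
gripper_width: 0.0851
```

```bash
python3 - <<'E'
from h import *
go((0.53,-0.304,0.25),(0.976,-0.217))
E
```

```text
tcp [ 0.4473 -0.3527  0.2274] t 1.48 q6 -0.46 shift [-0.0228  0.0639 -0.0715] ('twist', np.float64(-0.0858), 'deg', np.float64(-4.9))
```

Call:
send_rows --pt "0.085 -0.008 0.032 -0.03 -0.08" --pt "0.085 -0.008 0.027 -0.03 0" --pt "0.085 -0.004 0.004 -0.01 0" --pt "0.085 0 0 0 0"

```text
time_s: 1.82
tcp_pos: [0.5232, -0.3019, 0.2427]
ee_rot: [-0.433, -0.551, -0.451, 0.553]
ft_force: [0.6, 0.3, 0.5]
gripper_width: 0.0851
```

```bash
python3 - <<'E'
from h import *
go((0.53,-0.304,0.25),(0.976,-0.217))
s,im=snap("wrist","w1.png")
print(rot(s["ee_rot"]).round(3))
for n,p in dict(filter=(.5425,-.2533,.113),gauge=(.521,-.355,.108),nip=(.496,-.293,.118),cap=(.547,-.309,.027)).items(): print(n,proj("wrist",p,s).round(1))
E
```

```text
tcp [ 0.5232 -0.3019  0.2427] t 1.82 q6 -0.4 shift [-0.0074  0.0069  0.0004] ('twist', np.float64(-0.0027), 'deg', np.float64(-0.2))
[[-0.018  0.975 -0.22 ]
 [ 0.019 -0.219 -0.975]
 [-1.    -0.021 -0.014]]
filter [[297.8 143.4]]
gauge [[297.9 260.9]]
nip [[252.9 203.3]]
cap [[311.  189.2]]
```

View pics/w1.png

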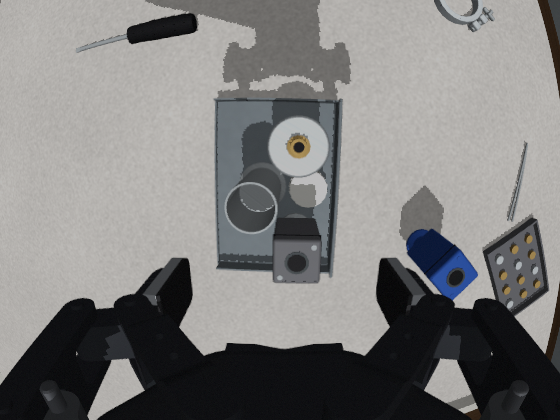

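```bash
python3 - <<'E'
from h import *
s=arm.sense()
for n,uv,z in [("filter",(299,147),.113),("gauge",(297,262),.108),("nip",(251,207.5),.118)]: print(n,back("wrist",uv,z,s).round(4))
im=cv2.imread("pics/raw_w1.png")[90:290,200:350]
cv2.imwrite("pics/w1c.png",cv2.resize(im,None,fx=3,fy=3,interpolation=cv2.INTER_CUBIC))
E
```

```text
filter [ 0.5422 -0.2568  0.113 ]
gauge [ 0.5192 -0.3562  0.108 ]
nip [ 0.493  -0.2964  0.118 ]
```

View pics/w1c.png

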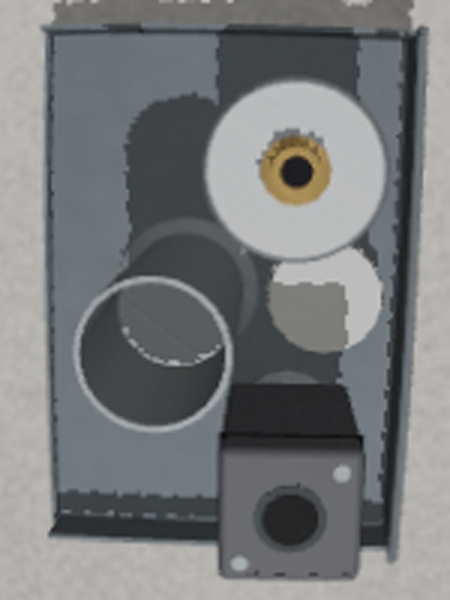

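Call:
send_rows --pt "0.085 0 -0.02 0 0" --pt "0.085 0 -0.006 0 0" --pt "0.085 0 0 0 0"

```text
time_s: 2.12
tcp_pos: [0.4947, -0.2978, 0.2404]
ee_rot: [-0.431, -0.551, -0.451, 0.554]
ft_force: [-0.2, -0.7, 1.0]
gripper_width: 0.0847
```

```bash
python3 - <<'E'
from h import *
s=go((0.494,-0.295,0.066),(0.976,-0.217))
print(rot(s["ee_rot"]).round(3))
E
```

```text
tcp [ 0.4947 -0.2978  0.2404] t 2.12 q6 -0.42 shift [ 0.1744  0.0032 -0.0002] ('twist', np.float64(-0.0044), 'deg', np.float64(-0.3))
[[-0.022  0.975 -0.221]
 [ 0.019 -0.221 -0.975]
 [-1.    -0.026 -0.014]]
```

Call:
send_rows --pt "0.085 0.02 0.002 0 0" --pt "0.085 0.03 0.001 0 0" --pt "0.085 0.03 0 0 0" --pt "0.085 0.03 0 0 0" --pt "0.085 0.02 0 0 0" --pt "0.085 0 0 0 0"

```text
time_s: 2.62
tcp_pos: [0.4932, -0.303, 0.1092]
ee_rot: [-0.433, -0.553, -0.445, 0.556]
ft_force: [-0.8, 0.1, -0.9]
gripper_width: 0.0851
```

```bash
python3 - <<'E'
from h import *
s=go((0.494,-0.295,0.066),(0.976,-0.217))
print(rot(s["ee_rot"]).round(3))
E
```

```text
tcp [ 0.4932 -0.303   0.1092] t 2.62 q6 -0.42 shift [ 0.0432 -0.0004 -0.0076] ('twist', np.float64(-0.0141), 'deg', np.float64(-0.8))
[[-0.014  0.973 -0.231]
 [ 0.011 -0.231 -0.973]
 [-1.    -0.016 -0.008]]
```

Call:
send_rows --pt "0.085 0.015 0 -0.006 -0.01" --pt "0.085 0.015 0 -0.004 0" --pt "0.085 0.013 0 0 0" --pt "0.085 0 0 0 0"

```text
time_s: 2.95
tcp_pos: [0.4943, -0.2961, 0.0671]
ee_rot: [-0.435, -0.552, -0.445, 0.555]
ft_force: [-0.4, 0.2, -0.7]
gripper_width: 0.0849
```

```bash
python3 - <<'E'
from h import *
s=go((0.494,-0.295,0.066),(0.976,-0.217))
print(rot(s["ee_rot"]).round(3))
snap("wrist","w2.png")
E
```

```text
tcp [ 0.4943 -0.2961  0.0671] t 2.95 q6 -0.41 shift [ 0.0011 -0.0006 -0.001 ] ('twist', np.float64(-0.0087), 'deg', np.float64(-0.5))
[[-0.012  0.974 -0.226]
 [ 0.009 -0.225 -0.974]
 [-1.    -0.013 -0.006]]
```

View pics/w2.png

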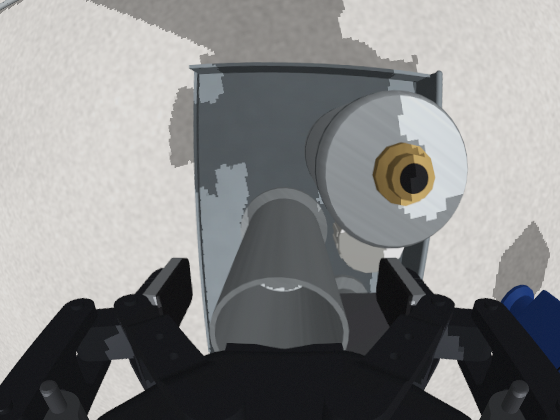

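Call:
send_rows --pt "0.03 0 0 0 0" --pt "0.03 0 0 0 0" --pt "0.03 0 0 0 0" --pt "0.03 0 0 0 0" --pt "0.03 0 0 0 0" --pt "0.03 0 0 0 0" --squeeze 50

```text
time_s: 3.5
tcp_pos: [0.4973, -0.3001, 0.0754]
ee_rot: [-0.439, -0.554, -0.44, 0.554]
ft_force: [0.8, -0.5, -4.4]
gripper_width: 0.0437
```

```bash
python3 - <<'E'
from h import *
s=go((0.494,-0.295,0.066),(0.976,-0.217))
print(rot(s["ee_rot"]).round(3),s["gripper_width"],s["ft_force"])
E
```

```text
tcp [ 0.4973 -0.3001  0.0754] t 3.5 q6 -0.41 shift [ 0.0094 -0.0044 -0.0042] ('twist', np.float64(-0.0107), 'deg', np.float64(-0.6))
[[-0.002  0.974 -0.227]
 [ 0.001 -0.227 -0.974]
 [-1.    -0.002 -0.001]] 0.04367156311684725 [ 0.84614722 -0.5035062  -4.38101944]
```

Call:
send_rows --pt "0.03 -0.015 0 0 0" --pt "0.03 -0.03 0 0 0" --pt "0.03 -0.035 0 0 0" --pt "0.03 -0.035 0 0 0" --pt "0.03 -0.03 0 0 0" --pt "0.03 -0.01 0 0 0"

```text
time_s: 4.0
tcp_pos: [0.4939, -0.297, 0.2251]
ee_rot: [-0.431, -0.552, -0.448, 0.556]
ft_force: [0.6, -1.0, -2.2]
gripper_width: 0.0431
```

```bash
python3 - <<'E'
from h import *
s=go((0.482,.363,0.24),(0.976,-0.217))
print(rot(s["ee_rot"]).round(3),s["gripper_width"],s["ft_force"])
E
```

```text
tcp [ 0.4939 -0.297   0.2251] t 4.0 q6 -0.41 shift [-0.0046 -0.1617 -0.6402] ('twist', np.float64(-0.0105), 'deg', np.float64(-0.6))
[[-0.02   0.974 -0.227]
 [ 0.015 -0.227 -0.974]
 [-1.    -0.023 -0.01 ]] 0.04310174602477876 [ 0.63077241 -1.04197137 -2.2206629 ]
```

Call:
send_rows --pt "0.03 0 -0.005 -0.02 0" --pt "0.03 -0.003 -0.01 -0.038 0" --pt "0.03 -0.003 -0.01 -0.038 0" --pt "0.03 -0.003 -0.01 -0.038 0" --pt "0.03 -0.003 -0.01 -0.038 0" --pt "0.03 0 -0.01 -0.038 0" --pt "0.03 0 -0.01 -0.038 0" --pt "0.03 0 -0.01 -0.038 0"

```text
time_s: 4.67
tcp_pos: [0.4862, 0.0006, 0.2343]
ee_rot: [-0.427, -0.553, -0.443, 0.562]
ft_force: [0.8, -0.2, -2.6]
gripper_width: 0.0434
```

```bash
python3 - <<'E'
from h import *
s=go((0.482,.363,0.24),(0.976,-0.217))
print(rot(s["ee_rot"]).round(3),s["gripper_width"],s["ft_force"])
snap("scene","s2.png")
E
```

```text
tcp [0.4862 0.0006 0.2343] t 4.67 q6 0.13 shift [-0.0016 -0.0923 -0.3505] ('twist', np.float64(-0.0272), 'deg', np.float64(-1.6))
[[-0.023  0.97  -0.243]
 [ 0.011 -0.243 -0.97 ]
 [-1.    -0.025 -0.005]] 0.04344191537060345 [ 0.82139013 -0.17686894 -2.55733872]
```

View pics/s2.png

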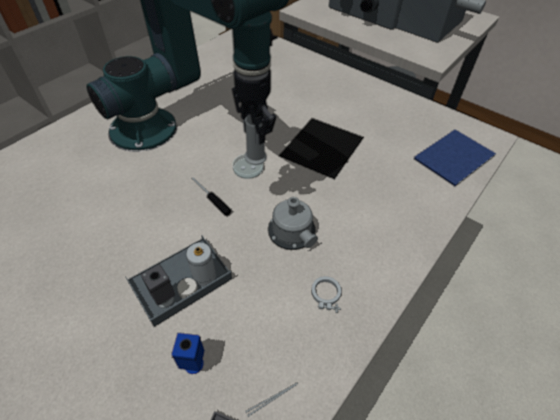

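Call:
send_rows --pt "0.03 0 -0.01 -0.038 -0.02" --pt "0.03 0 -0.01 -0.038 0" --pt "0.03 0 -0.01 -0.038 0" --pt "0.03 0 -0.01 -0.038 0" --pt "0.03 0 -0.01 -0.038 0" --pt "0.03 0 -0.01 -0.038 0" --pt "0.03 0 -0.01 -0.038 0" --pt "0.03 0 -0.01 -0.038 0"

```text
time_s: 5.38
tcp_pos: [0.469, 0.3236, 0.2272]
ee_rot: [-0.43, -0.544, -0.453, 0.56]
ft_force: [0.8, -0.5, -2.8]
gripper_width: 0.0436
```

Call:
send_rows --pt "0.03 0 -0.007 -0.025 0" --pt "0.03 0.01 0 0 0" --pt "0.03 0.0 0 0 0"

```text
time_s: 5.63
tcp_pos: [0.4638, 0.3585, 0.2111]
ee_rot: [-0.432, -0.539, -0.458, 0.559]
ft_force: [-0.5, -0.5, -4.7]
gripper_width: 0.0433
```

```bash
python3 - <<'E'
from h import *
s=go((0.482,.363,0.085),(0.976,-0.217))
print(rot(s["ee_rot"]).round(3),s["gripper_width"],s["ft_force"])
E
```

```text
tcp [0.4638 0.3585 0.2111] t 5.63 q6 0.76 shift [ 0.1251  0.0228 -0.008 ] ('twist', np.float64(0.0098), 'deg', np.float64(0.6))
[[-0.045  0.977 -0.207]
 [ 0.011 -0.207 -0.978]
 [-0.999 -0.047 -0.001]] 0.04332744160461388 [-0.52906014 -0.5452168  -4.67221361]
```

Call:
send_rows --pt "0.03 0.02 0.012 -0.004 0" --pt "0.03 0.03 0.01 -0.004 0" --pt "0.03 0.03 0 0 0" --pt "0.03 0.02 0 0 0" --pt "0.03 0.0 0 0 0"

```text
time_s: 6.05
tcp_pos: [0.4837, 0.3581, 0.1039]
ee_rot: [-0.432, -0.539, -0.457, 0.561]
ft_force: [-1.8, 0.0, -4.6]
gripper_width: 0.0435
```

```bash
python3 - <<'E'
from h import *
s=go((0.482,.363,0.078),(0.976,-0.217))
print(rot(s["ee_rot"]).round(3),s["gripper_width"],s["ft_force"])
E
```

```text
tcp [0.4837 0.3581 0.1039] t 6.05 q6 0.74 shift [ 0.026  -0.0014 -0.0045] ('twist', np.float64(0.0078), 'deg', np.float64(0.4))
[[-0.047  0.977 -0.209]
 [ 0.007 -0.209 -0.978]
 [-0.999 -0.047  0.002]] 0.043528774361994836 [-1.78216118  0.03335986 -4.59867454]
```

Call:
send_rows --pt "0.03 0.015 0 -0.004 0" --pt "0.03 0.005 0 0 0" --pt "0.03 0 0 0 0" --pt "0.03 0 0 0 0"

```text
time_s: 6.38
tcp_pos: [0.4841, 0.3572, 0.0831]
ee_rot: [-0.431, -0.538, -0.455, 0.564]
ft_force: [-0.7, 0.2, -2.2]
gripper_width: 0.0439
```

```bash
python3 - <<'E'
from h import *
s=go((0.482,.363,0.074),(0.976,-0.217))
print(rot(s["ee_rot"]).round(3),s["gripper_width"],s["ft_force"])
snap("wrist","w3.png")
E
```

```text
tcp [0.4841 0.3572 0.0831] t 6.38 q6 0.74 shift [ 0.0092 -0.0029 -0.0052] ('twist', np.float64(0.003), 'deg', np.float64(0.2))
[[-0.05   0.976 -0.214]
 [ 0.004 -0.214 -0.977]
 [-0.999 -0.05   0.007]] 0.043869472955779205 [-0.65568638  0.23108509 -2.20014422]
```

View pics/w3.png

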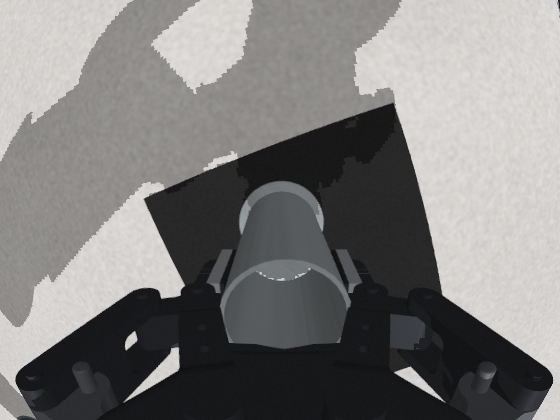

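Call:
send_rows --pt "0.03 0.006 0 -0.002 0" --pt "0.03 0.004 0 0 0" --pt "0.03 0.002 0 0 0"

```text
time_s: 6.68
tcp_pos: [0.4871, 0.3604, 0.076]
ee_rot: [-0.431, -0.542, -0.455, 0.56]
ft_force: [-0.3, 0.2, -3.1]
gripper_width: 0.0435
```

```bash
python3 - <<'E'
from h import *
s=go((0.482,.363,0.074),(0.976,-0.217))
print(rot(s["ee_rot"]).round(3),s["gripper_width"],s["ft_force"])
E
```

```text
tcp [0.4871 0.3604 0.076 ] t 6.68 q6 0.74 shift [ 0.0022 -0.0054 -0.0014] ('twist', np.float64(0.0023), 'deg', np.float64(0.1))
[[-0.041  0.976 -0.215]
 [ 0.009 -0.215 -0.977]
 [-0.999 -0.042  0.   ]] 0.04348469249281801 [-0.30101124  0.17692097 -3.08929834]
```

Call:
send_rows --pt "0.03 0.003 0 0 0" --pt "0.03 0.002 0 0 0" --pt "0.03 0.002 0 0 0"

```text
time_s: 6.93
tcp_pos: [0.4873, 0.3613, 0.0743]
ee_rot: [-0.432, -0.543, -0.455, 0.559]
ft_force: [-2.5, -2.5, 5.6]
gripper_width: 0.0434
```

```bash
python3 - <<'E'
from h import *
s=go((0.482,.363,0.074),(0.976,-0.217))
print(rot(s["ee_rot"]).round(3),s["gripper_width"],s["ft_force"])
E
```

```text
tcp [0.4873 0.3613 0.0743] t 6.93 q6 0.74 shift [ 0.0005 -0.0056 -0.0005] ('twist', np.float64(0.0031), 'deg', np.float64(0.2))
[[-0.038  0.976 -0.214]
 [ 0.011 -0.214 -0.977]
 [-0.999 -0.04  -0.002]] 0.0433526706752783 [-2.52373791 -2.50381018  5.59651618]
```

Call:
send_rows --pt "0.05 0 0 0 0" --pt "0.065 0 0 0 0" --pt "0.08 0 0 0 0" --pt "0.085 0 0 0 0" --pt "0.085 0 0 0 0"

```text
time_s: 7.35
tcp_pos: [0.4892, 0.3631, 0.0773]
ee_rot: [-0.432, -0.545, -0.455, 0.556]
ft_force: [0.8, -0.2, 0.4]
gripper_width: 0.085
```

```bash
python3 - <<'E'
from h import *
s=go((0.482,.363,0.24),(0.976,-0.217))
print(rot(s["ee_rot"]).round(3),s["gripper_width"],s["ft_force"])
E
```

```text
tcp [0.4892 0.3631 0.0773] t 7.35 q6 0.74 shift [-0.1624 -0.0126  0.0003] ('twist', np.float64(0.0037), 'deg', np.float64(0.2))
[[-0.032  0.976 -0.213]
 [ 0.015 -0.213 -0.977]
 [-0.999 -0.034 -0.008]] 0.08499712304183468 [ 0.792112   -0.18222449  0.42749043]
```

Call:
send_rows --pt "0.085 -0.03 0 0 0" --pt "0.085 -0.04 0 0 0" --pt "0.085 -0.04 0 0 0" --pt "0.085 -0.04 0 0.01 0" --pt "0.085 -0.02 0.003 0.03 0" --pt "0.085 0 0.01 0.04 0" --pt "0.085 0 0.01 0.04 0" --pt "0.085 0 0.01 0.04 0"

```text
time_s: 8.02
tcp_pos: [0.493, 0.1994, 0.2505]
ee_rot: [-0.436, -0.542, -0.458, 0.553]
ft_force: [1.0, -0.8, 0.3]
gripper_width: 0.085
```

```bash
python3 - <<'E'
from h import *
s=go((0.542,-.2555,0.23),(0.976,-0.217))
print(rot(s["ee_rot"]).round(3),s["gripper_width"],s["ft_force"])
snap("scene","s3.png")
E
```

```text
tcp [0.493  0.1994 0.2505] t 8.02 q6 0.47 shift [0.0124 0.1392 0.4361] ('twist', np.float64(0.018), 'deg', np.float64(1.0))
[[-0.032  0.979 -0.199]
 [ 0.014 -0.199 -0.98 ]
 [-0.999 -0.034 -0.008]] 0.08502407446211582 [ 1.03249042 -0.75259251  0.32378676]
```

View pics/s3.png

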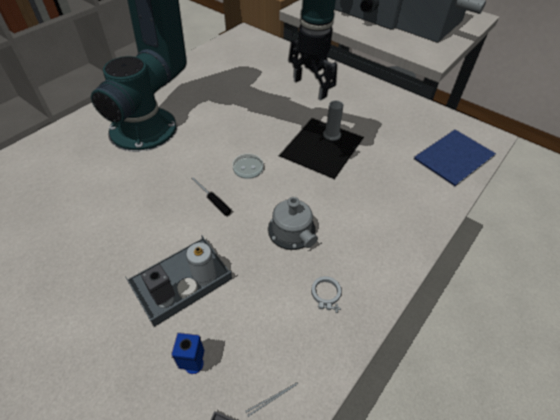

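Call:
send_rows --pt "0.085 0 0.012 0.039 0.02" --pt "0.085 0 0.012 0.039 0" --pt "0.085 0 0.012 0.039 0" --pt "0.085 0 0.012 0.039 0" --pt "0.085 0 0.012 0.039 0" --pt "0.085 0 0.012 0.039 0" --pt "0.085 0 0.012 0.039 0" --pt "0.085 0 0.012 0.039 0"

```text
time_s: 8.73
tcp_pos: [0.5167, -0.1318, 0.2482]
ee_rot: [-0.433, -0.549, -0.449, 0.557]
ft_force: [1.4, -0.3, -0.2]
gripper_width: 0.0851
```

Call:
send_rows --pt "0.085 0 0.012 0.039 0" --pt "0.085 0 0.012 0.039 0" --pt "0.085 0 0.012 0.039 0" --pt "0.085 0 0 0.0 0"

```text
time_s: 9.07
tcp_pos: [0.5247, -0.2636, 0.2451]
ee_rot: [-0.431, -0.55, -0.446, 0.559]
ft_force: [-1.3, 1.0, 0.0]
gripper_width: 0.0849
```

```bash
python3 - <<'E'
from h import *
s=go((0.542,-.2555,0.065),(0.976,-0.217))
print(rot(s["ee_rot"]).round(3),s["gripper_width"],s["ft_force"])
s,im=snap("wrist","w4.png")
E
```

```text
tcp [ 0.5247 -0.2636  0.2451] t 9.07 q6 -0.33 shift [ 0.1797  0.0193 -0.0115] ('twist', np.float64(-0.0141), 'deg', np.float64(-0.8))
[[-0.023  0.973 -0.231]
 [ 0.007 -0.231 -0.973]
 [-1.    -0.024 -0.002]] 0.08490279772846997 [-1.33023017  0.99739153  0.02206586]
```

View pics/w4.png

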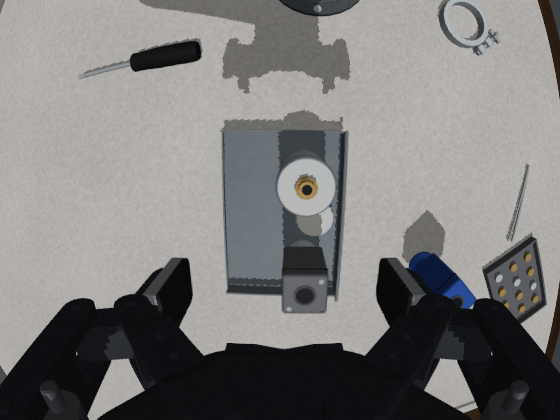

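```bash
python3 - <<'E'
from h import *
s=arm.sense()
print(back("wrist",(306.8,188),.113,s).round(4),back("wrist",(305.8,186),.102,s).round(4),back("wrist",(304.5,290.5),.108,s).round(4))
E
```

```text
[ 0.543  -0.2512  0.113 ] [ 0.5426 -0.2514  0.102 ] [ 0.5207 -0.3475  0.108 ]
```

Call:
send_rows --pt "0.085 0.02 0.01 -0.004 -0.01" --pt "0.085 0.03 0.008 -0.003 0" --pt "0.085 0.03 0 -0.003 0" --pt "0.085 0.03 0 -0.003 0" --pt "0.085 0.01 0 0 0" --pt "0.085 0 0 0 0"

```text
time_s: 9.62
tcp_pos: [0.5466, -0.2467, 0.1246]
ee_rot: [-0.436, -0.55, -0.448, 0.554]
ft_force: [0.0, 0.0, -0.4]
gripper_width: 0.085
```

```bash
python3 - <<'E'
from h import *
s=go((0.542,-.2555,0.065),(0.976,-0.217))
print(rot(s["ee_rot"]).round(3),s["gripper_width"],s["ft_force"])
E
```

```text
tcp [ 0.5466 -0.2467  0.1246] t 9.62 q6 -0.3 shift [ 0.0596 -0.0016  0.01  ] ('twist', np.float64(-0.0012), 'deg', np.float64(-0.1))
[[-0.015  0.976 -0.218]
 [ 0.01  -0.218 -0.976]
 [-1.    -0.017 -0.006]] 0.0849606294758884 [ 0.0363417   0.01643414 -0.41743393]
```

Call:
send_rows --pt "0.085 0.02 -0.002 0.007 0" --pt "0.085 0.02 0 0 0" --pt "0.085 0.015 0 0 0" --pt "0.085 0 0 0 0"

```text
time_s: 9.95
tcp_pos: [0.546, -0.251, 0.075]
ee_rot: [-0.44, -0.551, -0.446, 0.551]
ft_force: [0.0, 0.5, -1.2]
gripper_width: 0.0851
```

```bash
python3 - <<'E'
from h import *
s=go((0.5425,-.254,0.065),(0.976,-0.217))
print(rot(s["ee_rot"]).round(3),s["gripper_width"],s["ft_force"])
s,im=snap("wrist","w5.png")
E
```

```text
tcp [ 0.546 -0.251  0.075] t 9.95 q6 -0.31 shift [ 0.01   -0.0027  0.0038] ('twist', np.float64(0.003), 'deg', np.float64(0.2))
[[-0.006  0.977 -0.214]
 [ 0.006 -0.214 -0.977]
 [-1.    -0.008 -0.005]] 0.08510240865025524 [ 0.01969185  0.5363867  -1.22453734]
```

View pics/w5.png

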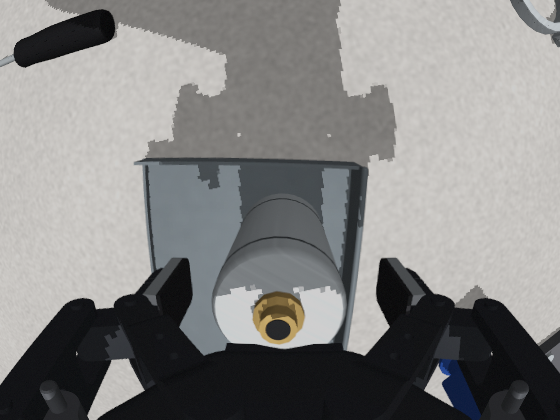

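Call:
send_rows --pt "0.085 0.006 -0.002 0.002 0" --pt "0.085 0.003 0 0.001 0" --pt "0.03 0.002 0 0 0" --pt "0.03 0.001 0 0 0" --pt "0.03 0.001 0 0 0" --pt "0.03 0.001 0 0 0" --pt "0.03 0 0 0 0"

```text
time_s: 10.58
tcp_pos: [0.5481, -0.256, 0.0731]
ee_rot: [0.446, 0.552, 0.441, -0.549]
ft_force: [0.5, 0.3, -1.9]
gripper_width: 0.0534
```

```bash
python3 - <<'E'
from h import *
s=go((0.5425,-.254,0.065),(0.976,-0.217))
print(rot(s["ee_rot"]).round(3),s["gripper_width"],s["ft_force"])
s,im=snap("wrist","w6.png"); A=rot(s["ee_rot"]); 
print(proj("wrist",s["tcp_pos"]-A[:,0]*(.113-s["tcp_pos"][2]),s))
E
```

```text
tcp [ 0.5481 -0.256   0.0731] t 10.58 q6 -0.32 shift [ 0.008  -0.006  -0.0008] ('twist', np.float64(0.0039), 'deg', np.float64(0.2))
[[ 0.008  0.977 -0.213]
 [-0.003 -0.213 -0.977]
 [-1.     0.008  0.001]] 0.0533869213655406 [ 0.46075738  0.27105669 -1.91113003]
[[284.28510127 318.85442423]]
```

View pics/w6.png

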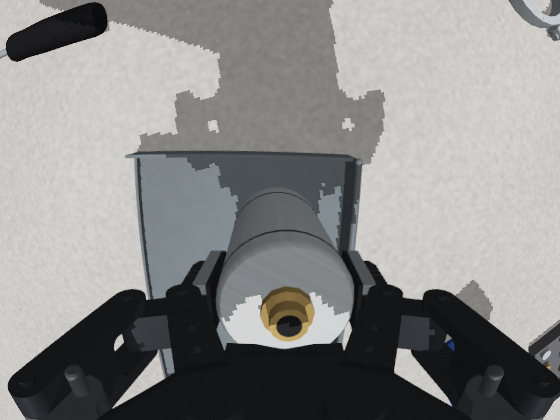

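Call:
send_rows --pt "0.03 -0.015 0 0 0" --pt "0.03 -0.03 0 0 0" --pt "0.03 -0.035 0 0 0" --pt "0.03 -0.035 0 0 0" --pt "0.03 -0.035 -0.01 -0.01 0" --pt "0.03 -0.01 -0.014 -0.03 0" --pt "0.03 0 -0.014 -0.038 0" --pt "0.03 0 -0.014 -0.038 0"

```text
time_s: 11.3
tcp_pos: [0.52, -0.1343, 0.2299]
ee_rot: [-0.439, -0.554, -0.441, 0.554]
ft_force: [1.0, 0.1, -2.2]
gripper_width: 0.0533
```

Call:
send_rows --pt "0.03 0 -0.013 -0.038 0" --pt "0.03 0 -0.013 -0.038 0" --pt "0.03 0 -0.013 -0.038 0" --pt "0.03 0 -0.013 -0.038 0" --pt "0.03 0 -0.013 -0.038 0" --pt "0.03 0 -0.013 -0.038 0" --pt "0.03 0 -0.012 -0.038 0" --pt "0.03 0 -0.012 -0.038 0"

```text
time_s: 11.97
tcp_pos: [0.4858, 0.1973, 0.2274]
ee_rot: [0.438, 0.555, 0.44, -0.554]
ft_force: [0.5, -0.3, -2.5]
gripper_width: 0.0531
```

```bash
python3 - <<'E'
from h import *
s=go((0.491,.294,0.22),(0.976,-0.217))
print(rot(s["ee_rot"]).round(3),s["gripper_width"],s["ft_force"])
E
```

```text
tcp [0.4858 0.1973 0.2274] t 11.97 q6 0.51 shift [ 0.0078 -0.0172 -0.0953] ('twist', np.float64(-0.0139), 'deg', np.float64(-0.8))
[[ 0.     0.973 -0.231]
 [ 0.004 -0.231 -0.973]
 [-1.    -0.001 -0.004]] 0.05310543174832001 [ 0.54709817 -0.26111909 -2.50948921]
```

Call:
send_rows --pt "0.03 0 -0.008 -0.036 -0.01" --pt "0.03 0 -0.006 -0.036 0" --pt "0.03 0 0 -0.014 0" --pt "0.03 0.01 0 0 0" --pt "0.03 0.01 0 0 0"

```text
time_s: 12.38
tcp_pos: [0.4884, 0.2982, 0.2047]
ee_rot: [0.443, 0.551, 0.447, -0.548]
ft_force: [-0.6, -0.6, -2.5]
gripper_width: 0.0533
```

```bash
python3 - <<'E'
from h import *
s=go((0.491,.294,0.085),(0.976,-0.217))
print(rot(s["ee_rot"]).round(3),s["gripper_width"],s["ft_force"])
s,im=snap("wrist","w7.png")
E
```

```text
tcp [0.4884 0.2982 0.2047] t 12.38 q6 0.65 shift [0.1197 0.0036 0.0046] ('twist', np.float64(0.0096), 'deg', np.float64(0.5))
[[-0.     0.978 -0.208]
 [ 0.008 -0.208 -0.978]
 [-1.    -0.002 -0.008]] 0.05334227895141647 [-0.63364637 -0.61173373 -2.49291907]
```

View pics/w7.png

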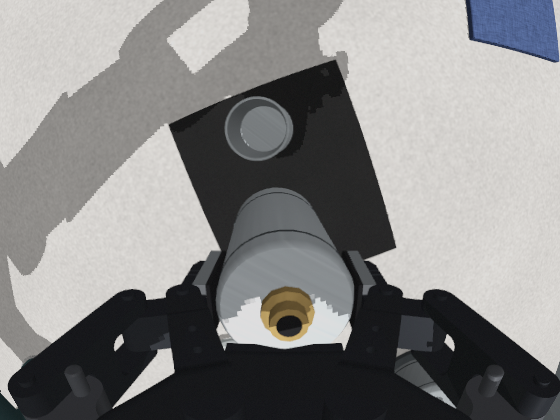

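```bash
python3 - <<'E'
from h import *
s=arm.sense()
for uv,z in [((170,125),.002),((337,60),.002),((395,247),.002),((259,128),.117)]: print(back("wrist",uv,z,s).round(4))
E
```

```text
[0.3822 0.3913 0.002 ]
[0.5673 0.4189 0.002 ]
[0.5965 0.2061 0.002 ]
[0.4835 0.3628 0.117 ]
```

Call:
send_rows --pt "0.03 0.02 0.002 0.002 0.01" --pt "0.03 0.03 0 0 0" --pt "0.03 0.03 0 0 0" --pt "0.03 0.02 0 0 0" --pt "0.03 0.01 0 0 0"

```text
time_s: 12.85
tcp_pos: [0.4903, 0.2872, 0.0871]
ee_rot: [0.438, 0.555, 0.441, -0.554]
ft_force: [0.7, -0.7, -2.8]
gripper_width: 0.0534
```

```bash
python3 - <<'E'
from h import *
s=go((0.491,.294,0.074),(0.976,-0.217))
print(rot(s["ee_rot"]).round(3),s["gripper_width"],s["ft_force"])
E
```

```text
tcp [0.4903 0.2872 0.0871] t 12.85 q6 0.66 shift [ 0.0132 -0.0009 -0.0067] ('twist', np.float64(-0.0114), 'deg', np.float64(-0.7))
[[-0.002  0.974 -0.228]
 [ 0.004 -0.228 -0.974]
 [-1.    -0.003 -0.004]] 0.05343975708932533 [ 0.68412006 -0.74210524 -2.8115082 ]
```

Call:
send_rows --pt "0.03 0.007 0 -0.002 0" --pt "0.03 0.004 0 -0.002 0" --pt "0.03 0.003 0 0 0" --pt "0.03 0.002 0 0 0" --pt "0.03 0.001 0 0 0"

```text
time_s: 13.27
tcp_pos: [0.4917, 0.2885, 0.0727]
ee_rot: [0.435, 0.556, 0.44, -0.555]
ft_force: [0.4, -0.4, -1.1]
gripper_width: 0.0537
```

```bash
python3 - <<'E'
from h import *
s=go((0.491,.294,0.074),(0.976,-0.217))
print(rot(s["ee_rot"]).round(3),s["gripper_width"],s["ft_force"])
E
```

```text
tcp [0.4917 0.2885 0.0727] t 13.27 q6 0.66 shift [-0.0013 -0.002  -0.0052] ('twist', np.float64(-0.0176), 'deg', np.float64(-1.0))
[[-0.003  0.972 -0.234]
 [ 0.006 -0.234 -0.972]
 [-1.    -0.005 -0.005]] 0.05369185399490838 [ 0.3781423  -0.35634625 -1.07681425]
```

Call:
send_rows --pt "0.03 0.003 0 0 0" --pt "0.03 0.003 0 0 0"

```text
time_s: 13.43
tcp_pos: [0.4933, 0.2901, 0.0717]
ee_rot: [0.435, 0.558, 0.44, -0.553]
ft_force: [-6.8, 0.2, 13.8]
gripper_width: 0.0529
```

Call:
send_rows --pt "0.03 0.002 0 0 0"

```text
time_s: 13.52
tcp_pos: [0.4937, 0.2905, 0.0718]
ee_rot: [0.435, 0.559, 0.44, -0.552]
ft_force: [-2.2, -1.6, 1.3]
gripper_width: 0.0532
```

Contact with the mat; release and rise.

Call:
send_rows --pt "0.06 0 0 0 0" --pt "0.07 0 0 0 0" --pt "0.085 0 0 0 0" --pt "0.085 0 0 0 0" --pt "0.085 -0.03 0 0 0" --pt "0.085 -0.04 0 0 0" --pt "0.085 -0.04 0 0 0" --pt "0.085 -0.04 0 0.01 0"

```text
time_s: 14.18
tcp_pos: [0.4873, 0.2776, 0.2142]
ee_rot: [-0.434, -0.552, -0.442, 0.559]
ft_force: [1.3, 0.9, -0.0]
gripper_width: 0.0849
```

```bash
python3 - <<'E'
from h import *
s=go((0.520,-.3545,0.23),(0.976,-0.217))
print(rot(s["ee_rot"]).round(3),s["gripper_width"],s["ft_force"])
s,im=snap("wrist","w8.png")
E
```

```text
tcp [0.4873 0.2776 0.2142] t 14.18 q6 0.65 shift [-0.018   0.1793  0.6069] ('twist', np.float64(-0.0171), 'deg', np.float64(-1.0))
[[-0.016  0.972 -0.234]
 [ 0.003 -0.234 -0.972]
 [-1.    -0.016  0.001]] 0.08486018063612577 [ 1.32751224  0.86154637 -0.01162492]
```

View pics/w8.png

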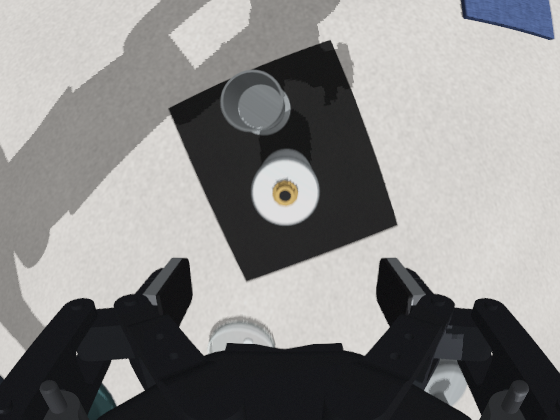

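Call:
send_rows --pt "0.085 -0.01 0.011 0.038 0" --pt "0.085 -0.01 0.011 0.039 0" --pt "0.085 -0.005 0.011 0.039 0" --pt "0.085 0 0.011 0.039 0" --pt "0.085 0 0.011 0.039 0" --pt "0.085 0 0.011 0.039 0" --pt "0.085 0 0.011 0.039 0" --pt "0.085 0 0.011 0.039 0"

```text
time_s: 14.9
tcp_pos: [0.5089, -0.0457, 0.2551]
ee_rot: [0.444, 0.562, 0.439, -0.542]
ft_force: [0.3, -0.3, -0.1]
gripper_width: 0.0849
```

Call:
send_rows --pt "0.085 0 0.012 0.039 0" --pt "0.085 0 0.012 0.039 0" --pt "0.085 0 0.012 0.039 0" --pt "0.085 0 0.012 0.039 0" --pt "0.085 0 0.012 0.039 0" --pt "0.085 0 0.012 0.039 0" --pt "0.085 0 0.01 0.036 0" --pt "0.085 0 0 0.01 0"

```text
time_s: 15.57
tcp_pos: [0.5244, -0.3509, 0.2499]
ee_rot: [0.444, 0.564, 0.434, -0.544]
ft_force: [0.0, 0.8, -1.4]
gripper_width: 0.0847
```

```bash
python3 - <<'E'
from h import *
s=go((0.520,-.3545,0.066),(0.976,-0.217))
print(rot(s["ee_rot"]).round(3),s["gripper_width"],s["ft_force"])
s,im=snap("wrist","w9.png")
E
```

```text
tcp [ 0.5244 -0.3509  0.2499] t 15.57 q6 -0.46 shift [ 0.1837 -0.0087  0.0071] ('twist', np.float64(-0.0116), 'deg', np.float64(-0.7))
[[ 0.031  0.973 -0.228]
 [ 0.007 -0.229 -0.973]
 [-1.     0.028 -0.014]] 0.08473250639014121 [ 0.02379042  0.82346018 -1.36582239]
```

View pics/w9.png

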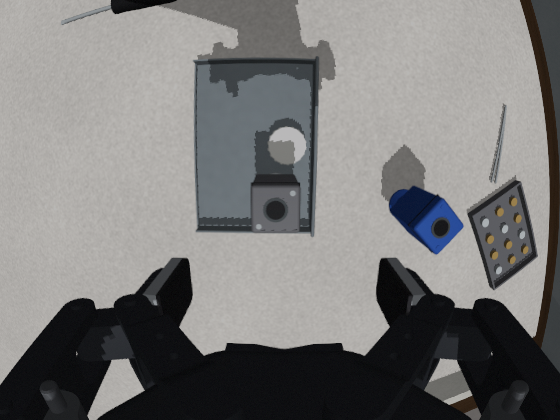

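Call:
send_rows --pt "0.085 0.02 -0.005 0.002 -0.01" --pt "0.085 0.03 -0.003 0 0" --pt "0.085 0.03 0 0 0" --pt "0.085 0.03 0 0 0" --pt "0.085 0.01 0 0 0" --pt "0.085 0 0 0 0"

```text
time_s: 16.12
tcp_pos: [0.5205, -0.3507, 0.1278]
ee_rot: [0.448, 0.564, 0.434, -0.541]
ft_force: [-0.1, 0.5, -0.3]
gripper_width: 0.0849
```

```bash
python3 - <<'E'
from h import *
s=go((0.520,-.3545,0.066),(0.976,-0.217))
print(rot(s["ee_rot"]).round(3),s["gripper_width"],s["ft_force"])
s,im=snap("wrist","w10.png"); A=rot(s["ee_rot"]); 
for z in(.108,.031):print(proj("wrist",s["tcp_pos"]-A[:,0]*(z-s["tcp_pos"][2]),s), proj("wrist",(.52,-.3545,z),s))
E
```

```text
tcp [ 0.5205 -0.3507  0.1278] t 16.12 q6 -0.48 shift [ 0.0617 -0.0018  0.0047] ('twist', np.float64(-0.0048), 'deg', np.float64(-0.3))
[[ 0.037  0.974 -0.222]
 [ 0.005 -0.222 -0.975]
 [-0.999  0.035 -0.013]] 0.08488666741543431 [-0.09800598  0.51832755 -0.32229878]
[[284.23404596 253.54857604]] [[283.5688804  260.92643903]]
[[284.22751892 213.66519698]] [[280.18096908 220.32629768]]
```

View pics/w10.png

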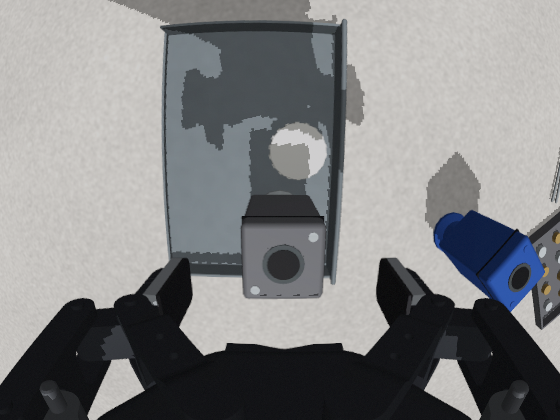

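Call:
send_rows --pt "0.085 0.02 -0.002 0.003 0" --pt "0.085 0.02 0 0 0" --pt "0.085 0.018 0 0 0" --pt "0.085 0.004 0 0 0"

```text
time_s: 16.5
tcp_pos: [0.5265, -0.3554, 0.0769]
ee_rot: [0.455, 0.565, 0.428, -0.539]
ft_force: [-1.5, 0.9, -0.4]
gripper_width: 0.0849
```

```bash
python3 - <<'E'
from h import *
s=go((0.520,-.353,0.066),(0.976,-0.217))
print(rot(s["ee_rot"]).round(3),s["gripper_width"],s["ft_force"])
E
```

```text
tcp [ 0.5265 -0.3554  0.0769] t 16.5 q6 -0.48 shift [ 0.0105 -0.0074 -0.0009] ('twist', np.float64(-0.002), 'deg', np.float64(-0.1))
[[ 0.052  0.974 -0.219]
 [-0.007 -0.219 -0.976]
 [-0.999  0.052 -0.004]] 0.08492705698207037 [-1.46962729  0.85840339 -0.40819101]
```

Call:
send_rows --pt "0.085 0.008 -0.005 0 0" --pt "0.085 0.004 -0.003 0 0" --pt "0.03 0.002 -0.001 0 0" --pt "0.03 0.001 0 0 0" --pt "0.03 0.001 0 0 0" --pt "0.03 0.001 0 0 0" --pt "0.03 0 0 0 0"

```text
time_s: 17.08
tcp_pos: [0.5216, -0.3558, 0.0682]
ee_rot: [0.46, 0.565, 0.424, -0.538]
ft_force: [0.1, -0.1, -3.3]
gripper_width: 0.0449
```

```bash
python3 - <<'E'
from h import *
s=go((0.520,-.353,0.066),(0.976,-0.217))
print(rot(s["ee_rot"]).round(3),s["gripper_width"],s["ft_force"])
s,im=snap("wrist","w11.png")
s,im=snap("scene","s11.png",(120,200,260,340),4)
E
```

```text
tcp [ 0.5216 -0.3558  0.0682] t 17.08 q6 -0.49 shift [ 0.002  -0.0023 -0.0024] ('twist', np.float64(-0.001), 'deg', np.float64(-0.1))
[[ 0.062  0.974 -0.218]
 [-0.016 -0.217 -0.976]
 [-0.998  0.064  0.003]] 0.044923228227774885 [ 0.09872582 -0.1166697  -3.28919049]
```

View pics/w11.png

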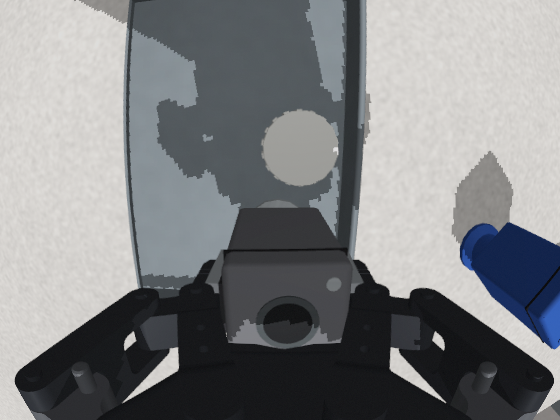

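View pics/s11.png

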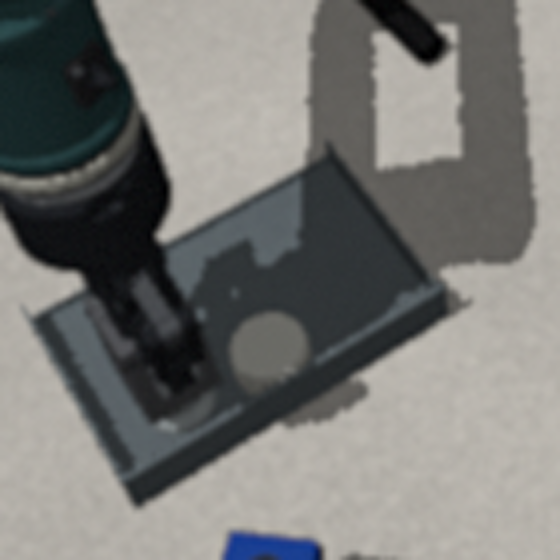

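Call:
send_rows --pt "0.03 -0.015 0 0 0" --pt "0.03 -0.03 0 0 0" --pt "0.03 -0.035 0 0 0" --pt "0.03 -0.035 0 0 0" --pt "0.03 -0.035 -0.006 -0.01 0" --pt "0.03 -0.01 -0.01 -0.03 0" --pt "0.03 0 -0.011 -0.038 0" --pt "0.03 0 -0.011 -0.038 0"

```text
time_s: 17.85
tcp_pos: [0.4977, -0.2344, 0.2243]
ee_rot: [0.453, 0.567, 0.425, -0.542]
ft_force: [0.8, 0.1, -1.3]
gripper_width: 0.0441
```

Call:
send_rows --pt "0.03 0 -0.011 -0.038 0" --pt "0.03 0 -0.011 -0.038 0" --pt "0.03 0 -0.011 -0.038 0" --pt "0.03 0 -0.011 -0.038 0" --pt "0.03 0 -0.011 -0.038 0" --pt "0.03 0 -0.011 -0.038 0" --pt "0.03 0 -0.011 -0.038 0" --pt "0.03 0 -0.011 -0.038 0"

```text
time_s: 18.52
tcp_pos: [0.4781, 0.0954, 0.2186]
ee_rot: [0.451, 0.568, 0.423, -0.543]
ft_force: [1.3, 0.3, -2.8]
gripper_width: 0.0436
```

```bash
python3 - <<'E'
from h import *
s=go((0.495,.227,0.21),(0.976,-0.217))
print(rot(s["ee_rot"]).round(3),s["gripper_width"],s["ft_force"])
E
```

```text
tcp [0.4781 0.0954 0.2186] t 18.52 q6 0.33 shift [ 0.0084 -0.015  -0.1319] ('twist', np.float64(-0.0185), 'deg', np.float64(-1.1))
[[ 0.053  0.971 -0.235]
 [-0.009 -0.235 -0.972]
 [-0.999  0.054 -0.004]] 0.04355905731164924 [ 1.33719789  0.25965657 -2.77779128]
```

Call:
send_rows --pt "0.03 0 -0.006 -0.036 -0.02" --pt "0.03 0 -0.005 -0.036 0" --pt "0.03 0 -0.003 -0.036 0" --pt "0.03 0.01 0 -0.01 0" --pt "0.03 0.02 0 0 0" --pt "0.03 0.02 0 0 0" --pt "0.03 0 0 0 0"

```text
time_s: 19.1
tcp_pos: [0.489, 0.2301, 0.164]
ee_rot: [0.459, 0.561, 0.435, -0.534]
ft_force: [-0.7, 0.3, -3.7]
gripper_width: 0.0442
```

```bash
python3 - <<'E'
from h import *
s=go((0.495,.227,0.08),(0.976,-0.217))
print(rot(s["ee_rot"]).round(3),s["gripper_width"],s["ft_force"])
s,im=snap("wrist","w12.png")
E
```

```text
tcp [0.489  0.2301 0.164 ] t 19.1 q6 0.55 shift [0.0842 0.0022 0.0025] ('twist', np.float64(0.0181), 'deg', np.float64(1.0))
[[ 0.051  0.979 -0.199]
 [-0.003 -0.199 -0.98 ]
 [-0.999  0.051 -0.008]] 0.04418535750093438 [-0.7215945   0.29909176 -3.74685496]
```

View pics/w12.png

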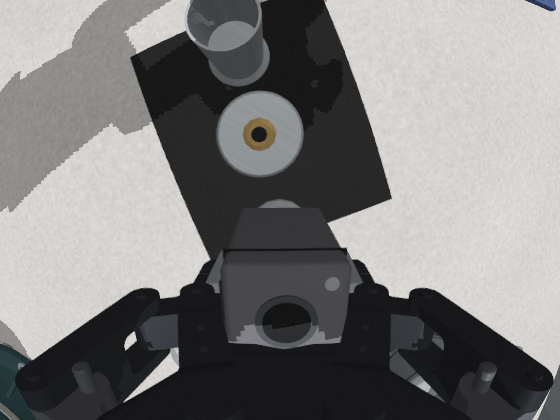

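Call:
send_rows --pt "0.03 0.02 0 -0.002 0.01" --pt "0.03 0.025 0 -0.001 0" --pt "0.03 0.02 0 -0.001 0" --pt "0.03 0.01 0 -0.001 0" --pt "0.03 0 0 0 0"

```text
time_s: 19.57
tcp_pos: [0.4991, 0.2337, 0.0954]
ee_rot: [0.457, 0.568, 0.429, -0.533]
ft_force: [0.2, 0.1, -1.8]
gripper_width: 0.0436
```

```bash
python3 - <<'E'
from h import *
s=go((0.495,.227,0.068),(0.976,-0.217))
print(rot(s["ee_rot"]).round(3),s["gripper_width"],s["ft_force"])
E
```

```text
tcp [0.4991 0.2337 0.0954] t 19.57 q6 0.57 shift [ 0.0271 -0.0043  0.0078] ('twist', np.float64(0.0036), 'deg', np.float64(0.2))
[[ 0.064  0.975 -0.214]
 [ 0.001 -0.214 -0.977]
 [-0.998  0.062 -0.014]] 0.04355884010586845 [ 0.18808874  0.10583158 -1.83314944]
```

Call:
send_rows --pt "0.03 0.012 -0.003 0.004 0" --pt "0.03 0.006 -0.002 0.002 0" --pt "0.03 0.004 0 0.002 0" --pt "0.03 0.002 0 0 0"

```text
time_s: 19.9
tcp_pos: [0.4974, 0.2264, 0.0761]
ee_rot: [0.457, 0.571, 0.427, -0.531]
ft_force: [-1.5, 0.5, -2.8]
gripper_width: 0.0439
```

```bash
python3 - <<'E'
from h import *
s=go((0.495,.227,0.068),(0.976,-0.217))
print(rot(s["ee_rot"]).round(3),s["gripper_width"],s["ft_force"])
E
```

```text
tcp [0.4974 0.2264 0.0761] t 19.9 q6 0.56 shift [ 0.0079 -0.003   0.0001] ('twist', np.float64(0.0017), 'deg', np.float64(0.1))
[[ 0.071  0.974 -0.215]
 [ 0.003 -0.216 -0.976]
 [-0.997  0.069 -0.018]] 0.043938751293423776 [-1.5116613   0.5096671  -2.83947541]
```

Call:
send_rows --pt "0.03 0.004 -0.001 0 0" --pt "0.03 0.003 -0.001 0 0" --pt "0.03 0.002 0 0 0"

```text
time_s: 20.15
tcp_pos: [0.498, 0.2273, 0.0695]
ee_rot: [0.458, 0.573, 0.426, -0.529]
ft_force: [-0.6, -0.0, -2.2]
gripper_width: 0.0439
```

Call:
send_rows --pt "0.03 0.003 0 0 0" --pt "0.03 0.002 0 0 0"

```text
time_s: 20.32
tcp_pos: [0.499, 0.2281, 0.0677]
ee_rot: [0.458, 0.574, 0.427, -0.528]
ft_force: [-6.4, -1.6, 12.4]
gripper_width: 0.0441
```

Call:
send_rows --pt "0.05 0 0 0 0" --pt "0.06 0 0 0 0" --pt "0.085 0 0 0 0" --pt "0.085 0 0 0 0" --pt "0.085 0 0 0 0"

```text
time_s: 20.73
tcp_pos: [0.502, 0.2295, 0.0714]
ee_rot: [0.459, 0.577, 0.426, -0.525]
ft_force: [0.2, 0.3, -0.7]
gripper_width: 0.0852
```

```bash
python3 - <<'E'
from h import *
s=go((0.495,.227,0.068),(0.976,-0.217))
print(rot(s["ee_rot"]).round(3),s["gripper_width"],s["ft_force"])
E
```

```text
tcp [0.502  0.2295 0.0714] t 20.73 q6 0.56 shift [ 0.0028 -0.0065  0.004 ] ('twist', np.float64(0.0022), 'deg', np.float64(0.1))
[[ 0.087  0.973 -0.215]
 [ 0.009 -0.216 -0.976]
 [-0.996  0.083 -0.028]] 0.08522172917501403 [ 0.17731706  0.2811389  -0.73842118]
```

Call:
send_rows --pt "0.085 -0.03 -0.002 0 0" --pt "0.085 -0.04 0 0 0" --pt "0.085 -0.04 0 0 0" --pt "0.085 -0.04 0 0 0" --pt "0.085 -0.03 0 0 0"

```text
time_s: 21.15
tcp_pos: [0.4792, 0.2263, 0.2444]
ee_rot: [0.456, 0.568, 0.429, -0.534]
ft_force: [0.9, -0.0, 1.2]
gripper_width: 0.0853
```

```bash
python3 - <<'E'
from h import *
s=go((0.495,.227,0.24),(0.976,-0.217))
print(rot(s["ee_rot"]).round(3),s["gripper_width"],s["joint_positions"].round(4),s["tau"].round(2))
snap("wrist","w13.png")
E
```

```text
tcp [0.4792 0.2263 0.2444] t 21.15 q6 0.56 shift [ 0.0054  0.015  -0.004 ] ('twist', np.float64(0.0012), 'deg', np.float64(0.1))
[[ 0.062  0.974 -0.216]
 [ 0.    -0.216 -0.976]
 [-0.998  0.061 -0.014]] 0.08531411658521555 [ 0.3467  0.0018  1.4507 -0.0209  1.6305  0.5628] [ 2.000e-02 -3.038e+01 -2.881e+01 -9.000e-02 -5.300e-01 -0.000e+00]
```

View pics/w13.png

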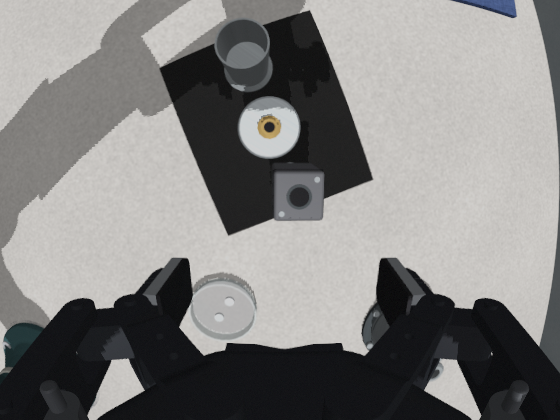

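Call:
send_rows --pt "0.085 0 0 0 0" --pt "0.085 0 0 0 0" --pt "0.085 0 0 0 0" --pt "0.085 0 0 0 0"

```text
time_s: 21.53
tcp_pos: [0.4826, 0.2277, 0.2545]
ee_rot: [0.458, 0.575, 0.426, -0.527]
ft_force: [-0.8, -1.0, -1.5]
gripper_width: 0.0849
```

```bash
python3 - <<'E'
from h import *
s=go((0.495,.227,0.24),(0.976,-0.217))
print(rot(s["ee_rot"])[:,0].round(4),s["joint_positions"].round(4))
print(back("wrist",(299,195),.107,s))
E
```

```text
tcp [0.4826 0.2277 0.2545] t 21.53 q6 0.56 shift [ 0.0155  0.0111 -0.0017] ('twist', np.float64(0.0018), 'deg', np.float64(0.1))
[ 0.08    0.0067 -0.9968] [ 0.3469 -0.0048  1.4381 -0.021   1.6306  0.5628]
[0.50803039 0.22861775 0.107     ]
```

Call:
send_rows --pt "0.085 0.03 0 0 0" --pt "0.085 0.03 0 0 0"

```text
time_s: 21.7
tcp_pos: [0.4902, 0.229, 0.1982]
ee_rot: [0.459, 0.578, 0.425, -0.524]
ft_force: [-0.1, 0.1, -0.7]
gripper_width: 0.0852
```

```bash
python3 - <<'E'
from h import *
s=go((0.495,.227,0.24),(0.976,-0.217))
print(rot(s["ee_rot"])[:,0].round(4),s["joint_positions"].round(4))
E
```

```text
tcp [0.4902 0.229  0.1982] t 21.7 q6 0.56 shift [-0.0412  0.0087 -0.0003] ('twist', np.float64(0.0021), 'deg', np.float64(0.1))
[ 0.0901  0.0103 -0.9959] [ 0.3445  0.0191  1.526  -0.0208  1.5081  0.5628]
```

Call:
send_rows --pt "0.085 -0.03 0 0 0" --pt "0.085 -0.03 0 0 0"

```text
time_s: 21.87
tcp_pos: [0.4697, 0.2227, 0.2268]
ee_rot: [0.453, 0.558, 0.432, -0.544]
ft_force: [0.7, 0.1, 2.5]
gripper_width: 0.0849
```

```bash
python3 - <<'E'
from h import *
s=go((0.495,.227,0.24),(0.976,-0.217))
print(rot(s["ee_rot"])[:,0].round(4),s["joint_positions"].round(4))
E
```

```text
tcp [0.4697 0.2227 0.2268] t 21.87 q6 0.56 shift [-0.0124  0.0242 -0.0096] ('twist', np.float64(0.0009), 'deg', np.float64(0.1))
[ 0.0334 -0.0101 -0.9994] [ 0.3464  0.0046  1.4818 -0.0209  1.6272  0.5628]
```

Call:
send_rows --pt "0.085 0 0 0 0" --pt "0.085 0 0 0 0" --pt "0.085 0 0 0 0" --pt "0.085 0 0 0 0"

```text
time_s: 22.2
tcp_pos: [0.4681, 0.222, 0.2214]
ee_rot: [0.452, 0.555, 0.433, -0.547]
ft_force: [-0.0, -0.7, -0.1]
gripper_width: 0.0849
```

```bash
python3 - <<'E'
from h import *
s=go((0.495,.227,0.24),(0.976,-0.217))
print(rot(s["ee_rot"])[:,0].round(4),s["joint_positions"].round(4))
E
```

```text
tcp [0.4681 0.222  0.2214] t 22.2 q6 0.56 shift [-0.0179  0.0257 -0.0105] ('twist', np.float64(0.0008), 'deg', np.float64(0.0))
[ 0.0253 -0.0131 -0.9996] [ 0.3463  0.0081  1.4887 -0.0209  1.6254  0.5628]
```

Call:
send_rows --pt "0.085 0 0 0 0" --pt "0.085 0 0 0 0" --pt "0.085 0 0 0 0" --pt "0.085 0 0 0 0"

```text
time_s: 22.53
tcp_pos: [0.4685, 0.2221, 0.2199]
ee_rot: [0.452, 0.555, 0.434, -0.548]
ft_force: [0.3, 0.2, 0.8]
gripper_width: 0.0848
```

```bash
python3 - <<'E'
from h import *
s=go((0.495,.227,0.24),(0.976,-0.217))
print(rot(s["ee_rot"])[:,0].round(4),s["joint_positions"].round(4))
E
```

```text
tcp [0.4685 0.2221 0.2199] t 22.53 q6 0.56 shift [-0.0195  0.0253 -0.0104] ('twist', np.float64(0.0007), 'deg', np.float64(0.0))
[ 0.0241 -0.0135 -0.9996] [ 0.3461  0.0103  1.4895 -0.021   1.6236  0.5628]
```

```bash
python3 - <<'E'
from h import *
go((0.54,-.308,0.22),(0.976,-0.217))
E
```

```text
tcp [0.4685 0.2221 0.2199] t 22.53 q6 0.56 shift [0.0088 0.1843 0.502 ] ('twist', np.float64(0.0007), 'deg', np.float64(0.0))
```

Call:
send_rows --pt "0.085 0 0.013 0.036 0" --pt "0.085 0 0.014 0.038 0" --pt "0.085 0 0.014 0.038 0" --pt "0.085 0 0.014 0.038 0" --pt "0.085 0 0.014 0.038 0" --pt "0.085 0 0.014 0.038 0" --pt "0.085 0 0.014 0.038 0" --pt "0.085 0 0.014 0.038 0"

```text
time_s: 23.2
tcp_pos: [0.5152, -0.0983, 0.2263]
ee_rot: [0.457, 0.554, 0.438, -0.541]
ft_force: [0.5, 1.4, -0.1]
gripper_width: 0.085
```

Call:
send_rows --pt "0.085 0 0.014 0.038 0" --pt "0.085 0 0.014 0.038 0" --pt "0.085 0 0.014 0.038 0" --pt "0.085 0 0.014 0.038 0" --pt "0.085 0 0.01 0.038 0" --pt "0.085 0 0 0.02 0" --pt "0.085 0 0 0 0.1" --pt "0.085 0 0 0 0.12"

```text
time_s: 23.87
tcp_pos: [0.5368, -0.3362, 0.2291]
ee_rot: [0.391, 0.604, 0.369, -0.588]
ft_force: [0.0, 0.2, -0.2]
gripper_width: 0.0848
```

Call:
send_rows --pt "0.085 0 0 0 0.12" --pt "0.085 0 0 0 0.12" --pt "0.085 0 0 0 0.12" --pt "0.085 0 0 0 0.12" --pt "0.085 0 0 0 0.12" --pt "0.085 0 0 0 0.12" --pt "0.085 0 0 0 0.12" --pt "0.085 0 0 0 0.12"

```text
time_s: 24.53
tcp_pos: [0.5367, -0.3402, 0.2285]
ee_rot: [0.055, 0.717, 0.042, -0.693]
ft_force: [0.4, 0.0, -0.2]
gripper_width: 0.085
```

Call:
send_rows --pt "0.085 0 0 0 0.12" --pt "0.085 0 0 0 0.12" --pt "0.085 0 0 0 0.12" --pt "0.085 0 0 0 0"

```text
time_s: 24.87
tcp_pos: [0.5372, -0.3406, 0.2289]
ee_rot: [-0.081, 0.715, -0.089, -0.688]
ft_force: [-0.3, -0.4, 1.1]
gripper_width: 0.0849
```

```bash
python3 - <<'E'
from h import *
s=go((0.54,-.308,0.2),(0.217,0.976))
print(rot(s["ee_rot"]).round(4),s["joint_positions"].round(3))
E
```

```text
tcp [ 0.5372 -0.3406  0.2289] t 24.87 q6 1.15 shift [ 0.0284 -0.0326  0.0061] ('twist', np.float64(-0.0213), 'deg', np.float64(-1.2))
[[ 0.0362 -0.2381 -0.9706]
 [-0.0164 -0.9712  0.2376]
 [-0.9992  0.0073 -0.0391]] [-0.659  0.254  1.2    0.009  1.649  1.153]
```

```bash
python3 - <<'E'
from h import *
s,im=snap("wrist","w14.png")
E
```

```text
(no output)
```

View pics/w14.png

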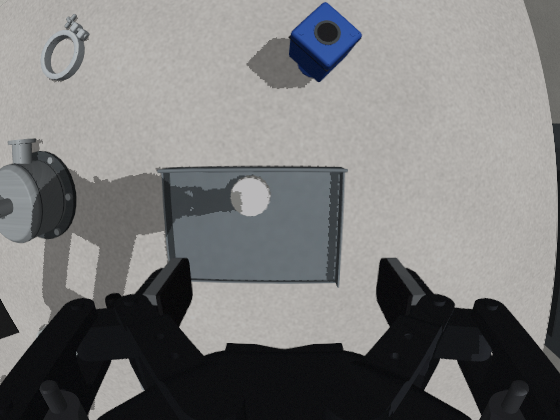

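```bash
python3 - <<'E'
from h import *
s=arm.sense()
im=cv2.imread("pics/raw_w14.png"); m=(im.min(2)>130)[170:225,225:280]
c=im[180:215,215:285]
g=cv2.cvtColor(im,cv2.COLOR_BGR2HSV)
roi=im[172:222,172:330].astype(int); k=((roi[:,:,0]-roi[:,:,2])<6)&(roi.min(2)>90)
n,l,st,ce=cv2.connectedComponentsWithStats(k.astype(np.uint8))
i=1+np.argmax(st[1:,4]); print(st[i],ce[i]+[172,172])
uv=ce[i]+[172,172]
p=back("wrist",uv,.027,s); print(p); print(go((p[0],p[1],.1),(.217,.976))["time_s"])
E
```

```text
[  58    3   41   41 1277] [250.23962412 195.54267815]
[ 0.54496084 -0.30924754  0.027     ]
tcp [ 0.5371 -0.3407  0.2289] t 24.92 q6 1.15 shift [ 0.1285 -0.0333  0.0048] ('twist', np.float64(-0.0172), 'deg', np.float64(-1.0))
24.9167
```

Call:
send_rows --pt "0.085 0.01 -0.017 0.002 -0.02" --pt "0.085 0.03 -0.015 0.002 0" --pt "0.085 0.03 0 0 0" --pt "0.085 0.03 0 0 0" --pt "0.085 0.015 0 0 0" --pt "0.085 0 0 0 0"

```text
time_s: 25.42
tcp_pos: [0.5476, -0.3113, 0.1141]
ee_rot: [-0.062, 0.72, -0.075, -0.687]
ft_force: [-1.2, -0.4, -0.4]
gripper_width: 0.0849
```

```bash
python3 - <<'E'
from h import *
s=go((0.546,-.309,0.02),(0.217,0.976))
print(rot(s["ee_rot"]).round(4),s["joint_positions"].round(3))
s,im=snap("wrist","w15.png")
print(proj("wrist",(.546,-.309,.027),s))
E
```

```text
tcp [ 0.5476 -0.3113  0.1141] t 25.42 q6 1.15 shift [ 0.0939 -0.0033  0.0066] ('twist', np.float64(0.0238), 'deg', np.float64(1.4))
[[ 0.0454 -0.1943 -0.9799]
 [-0.023  -0.9808  0.1935]
 [-0.9987  0.0137 -0.049 ]] [-0.611  0.282  1.395  0.007  1.414  1.154]
[[277.10984505 227.44310039]]
```

View pics/w15.png

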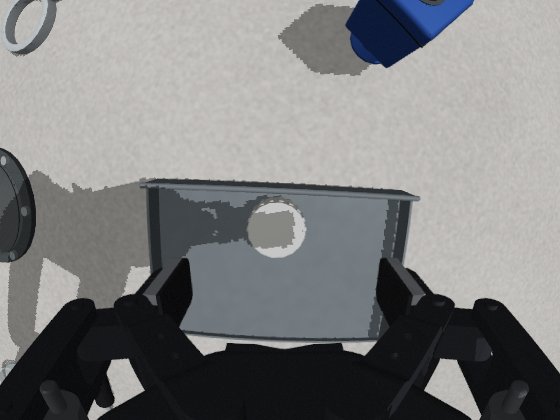

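Call:
send_rows --pt "0.085 0.02 -0.002 0.004 0.02" --pt "0.085 0.025 0 0.002 0" --pt "0.085 0.02 0 0 0" --pt "0.085 0.01 0 0 0" --pt "0.085 0 0 0 0"

```text
time_s: 25.88
tcp_pos: [0.5514, -0.3145, 0.0484]
ee_rot: [-0.064, 0.725, -0.083, -0.68]
ft_force: [-0.6, 0.5, -0.2]
gripper_width: 0.0853
```

```bash
python3 - <<'E'
from h import *
s=go((0.546,-.309,0.018),(0.217,0.976))
print(rot(s["ee_rot"]).round(4),s["ft_force"])
s,im=snap("wrist","w16.png")
print(proj("wrist",(.546,-.309,.027),s))
E
```

```text
tcp [ 0.5514 -0.3145  0.0484] t 25.88 q6 1.17 shift [ 0.0299 -0.0049  0.0084] ('twist', np.float64(0.0107), 'deg', np.float64(0.6))
[[ 0.0606 -0.2079 -0.9763]
 [-0.0337 -0.9779  0.2061]
 [-0.9976  0.0204 -0.0663]] [-0.55580745  0.49415463 -0.22368286]
[[271.93151759 268.69790156]]
```

View pics/w16.png

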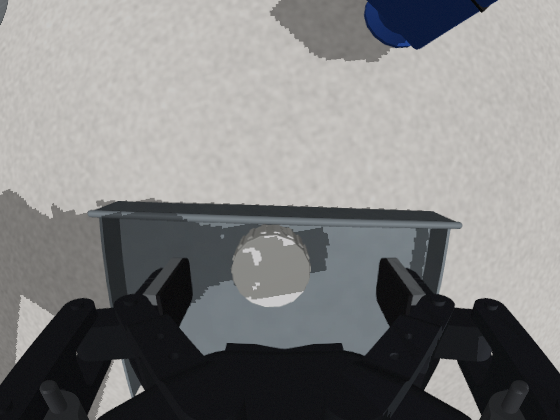

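Call:
send_rows --pt "0.085 0.015 -0.002 0 0.01" --pt "0.085 -0.035 -0.002 0 0" --pt "0.085 -0.035 -0.001 0 0" --pt "0.085 0 0 0 0" --pt "0.085 0 0 0 0"

```text
time_s: 26.35
tcp_pos: [0.5514, -0.3096, 0.1117]
ee_rot: [-0.066, 0.727, -0.087, -0.678]
ft_force: [-0.1, -0.5, -0.9]
gripper_width: 0.085
```

```bash
python3 - <<'E'
from h import *
s=go((0.546,-.309,0.018),(0.217,0.976))
print(rot(s["ee_rot"]).round(4),s["ft_force"])
E
```

```text
tcp [ 0.5514 -0.3096  0.1117] t 26.35 q6 1.18 shift [ 0.0931 -0.0015  0.0122] ('twist', np.float64(0.0027), 'deg', np.float64(0.2))
[[ 0.0655 -0.2159 -0.9742]
 [-0.0373 -0.9762  0.2138]
 [-0.9972  0.0223 -0.072 ]] [-0.09290421 -0.48038891 -0.94894061]
```

Call:
send_rows --pt "0.085 0.03 0 0 0" --pt "0.085 0.03 0 0 0" --pt "0.085 -0.03 0 0 0" --pt "0.085 -0.03 0 0 0" --pt "0.085 0 0 0 0" --pt "0.085 0 0 0 0"

```text
time_s: 26.85
tcp_pos: [0.5539, -0.3117, 0.1162]
ee_rot: [-0.064, 0.73, -0.088, -0.675]
ft_force: [-0.3, -0.3, -0.1]
gripper_width: 0.085
```

```bash
python3 - <<'E'
from h import *
s=go((0.546,-.309,0.018),(0.217,0.976))
print(rot(s["ee_rot"]).round(4),s["ft_force"])
E
```

```text
tcp [ 0.5539 -0.3117  0.1162] t 26.85 q6 1.18 shift [ 0.0972 -0.0035  0.0162] ('twist', np.float64(0.0049), 'deg', np.float64(0.3))
[[ 0.0728 -0.2142 -0.9741]
 [-0.0424 -0.9764  0.2116]
 [-0.9964  0.0259 -0.0802]] [-0.29751926 -0.27519022 -0.06606611]
```

Call:
send_rows --pt "0.085 -0.04 0 0 0" --pt "0.085 -0.03 0 0 0" --pt "0.085 -0.022 0 0 0" --pt "0.085 -0.015 0 0 0" --pt "0.085 -0.01 0 0 0" --pt "0.085 -0.005 0 0 0" --pt "0.085 0 0 0 0"

```text
time_s: 27.43
tcp_pos: [0.5441, -0.3063, 0.2399]
ee_rot: [-0.064, 0.729, -0.087, -0.676]
ft_force: [-1.0, -0.5, -0.4]
gripper_width: 0.0847
```

```bash
python3 - <<'E'
from h import *
s=go((0.546,-.309,0.018),(0.217,0.976))
print(rot(s["ee_rot"]).round(4),s["ft_force"])
E
```

```text
tcp [ 0.5441 -0.3063  0.2399] t 27.43 q6 1.18 shift [ 0.2214 -0.0033  0.0147] ('twist', np.float64(0.0058), 'deg', np.float64(0.3))
[[ 0.0704 -0.2132 -0.9745]
 [-0.0409 -0.9767  0.2107]
 [-0.9967  0.025  -0.0775]] [-1.02701817 -0.45336746 -0.38304435]
```

Call:
send_rows --pt "0.085 0.005 0 0 0" --pt "0.085 0.01 0 0 0" --pt "0.085 0.015 0 0 0" --pt "0.085 0.025 0 0 0" --pt "0.085 0.035 0 0 0" --pt "0.085 0 0 0 0" --pt "0.085 0 0 0 0"

```text
time_s: 28.02
tcp_pos: [0.5474, -0.3079, 0.1349]
ee_rot: [-0.066, 0.725, -0.085, -0.681]
ft_force: [-0.1, 0.4, 1.5]
gripper_width: 0.0851
```

```bash
python3 - <<'E'
from h import *
s=go((0.546,-.309,0.018),(0.217,0.976))
print(rot(s["ee_rot"]).round(4),s["ft_force"])
E
```

```text
tcp [ 0.5474 -0.3079  0.1349] t 28.02 q6 1.18 shift [ 0.1166 -0.0009  0.0087] ('twist', np.float64(0.0056), 'deg', np.float64(0.3))
[[ 0.0592 -0.2128 -0.9753]
 [-0.0331 -0.9769  0.2111]
 [-0.9977  0.0198 -0.0649]] [-0.13409246  0.40075284  1.4878913 ]
```

Call:
send_rows --pt "0.085 0 0 0.04 0" --pt "0.085 0 0 0.04 0" --pt "0.085 0 0 0 0" --pt "0.085 0 0 0 0"

```text
time_s: 28.35
tcp_pos: [0.4632, -0.2871, 0.1192]
ee_rot: [-0.07, 0.718, -0.08, -0.687]
ft_force: [0.4, -0.7, 1.4]
gripper_width: 0.0849
```

```bash
python3 - <<'E'
from h import *
s=go((0.546,-.309,0.018),(0.217,0.976))
print(rot(s["ee_rot"]).round(4),s["ft_force"])
E
```

```text
tcp [ 0.4632 -0.2871  0.1192] t 28.35 q6 1.12 shift [ 0.105   0.0029 -0.0809] ('twist', np.float64(0.0064), 'deg', np.float64(0.4))
[[ 0.0419 -0.2112 -0.9765]
 [-0.0199 -0.9774  0.2106]
 [-0.9989  0.0106 -0.0451]] [ 0.38869604 -0.65044     1.38883776]
```

Call:
send_rows --pt "0.085 0 0 -0.04 0" --pt "0.085 0 0 -0.04 0" --pt "0.085 0 0 0 0" --pt "0.085 0 0 0 0"

```text
time_s: 28.68
tcp_pos: [0.5396, -0.3017, 0.1184]
ee_rot: [-0.072, 0.715, -0.079, -0.691]
ft_force: [-0.3, -1.2, -0.7]
gripper_width: 0.0851
```

```bash
python3 - <<'E'
from h import *
s=go((0.546,-.309,0.018),(0.217,0.976))
print(rot(s["ee_rot"]).round(4),s["ft_force"])
E
```

```text
tcp [ 0.5396 -0.3017  0.1184] t 28.68 q6 1.18 shift [ 0.1006  0.0052 -0.0044] ('twist', np.float64(0.0042), 'deg', np.float64(0.2))
[[ 0.0323 -0.2131 -0.9765]
 [-0.0134 -0.977   0.2128]
 [-0.9994  0.0062 -0.0344]] [-0.304851   -1.17123379 -0.66438032]
```

Call:
send_rows --pt "0.085 0 0 0.04 0" --pt "0.085 0 0 0.04 0" --pt "0.085 0 0 0 0" --pt "0.085 0 0 0 0" --pt "0.085 0 0 -0.04 0" --pt "0.085 0 0 -0.04 0" --pt "0.085 0 0 0 0" --pt "0.085 0 0 0 0"

```text
time_s: 29.35
tcp_pos: [0.537, -0.2991, 0.1117]
ee_rot: [-0.074, 0.711, -0.077, -0.695]
ft_force: [0.0, -0.1, -0.4]
gripper_width: 0.0848
```

```bash
python3 - <<'E'
from h import *
s=go((0.546,-.309,0.018),(0.217,0.976))
print(rot(s["ee_rot"]).round(4),s["ft_force"])
E
```

```text
tcp [ 0.537  -0.2991  0.1117] t 29.35 q6 1.18 shift [ 0.094   0.0077 -0.0088] ('twist', np.float64(0.0045), 'deg', np.float64(0.3))
[[ 0.0216 -0.2127 -0.9769]
 [-0.0059 -0.9771  0.2126]
 [-0.9998  0.0012 -0.0223]] [ 0.01422296 -0.12303071 -0.3618252 ]
```

Call:
send_rows --pt "0.085 0.006 0.004 -0.005 0" --pt "0.085 0.012 0.003 -0.004 0" --pt "0.085 0.018 0 0 0" --pt "0.085 0.024 0 0 0" --pt "0.085 0 0 0 0"

```text
time_s: 29.77
tcp_pos: [0.5494, -0.3123, 0.0551]
ee_rot: [-0.072, 0.715, -0.079, -0.691]
ft_force: [-2.1, 1.2, -1.0]
gripper_width: 0.0845
```

```bash
python3 - <<'E'
from h import *
s=go((0.546,-.309,0.018),(0.217,0.976))
print(rot(s["ee_rot"]).round(4),s["ft_force"])
E
```

```text
tcp [ 0.5494 -0.3123  0.0551] t 29.77 q6 1.17 shift [ 0.0369 -0.0027  0.0053] ('twist', np.float64(0.0044), 'deg', np.float64(0.3))
[[ 0.0324 -0.213  -0.9765]
 [-0.0142 -0.977   0.2126]
 [-0.9994  0.0069 -0.0346]] [-2.05375448  1.2065159  -0.98516178]
```

Call:
send_rows --pt "0.085 0.008 -0.001 0.003 0" --pt "0.085 0.012 -0.001 0.002 0" --pt "0.085 0.01 0 0 0" --pt "0.085 0 0 0 0"

```text
time_s: 30.1
tcp_pos: [0.5452, -0.3107, 0.0246]
ee_rot: [-0.072, 0.716, -0.08, -0.69]
ft_force: [-0.1, -0.4, -0.6]
gripper_width: 0.0849
```

```bash
python3 - <<'E'
from h import *
s=go((0.546,-.309,0.018),(0.217,0.976))
print(rot(s["ee_rot"]).round(4),s["ft_force"])
s,im=snap("wrist","w17.png"); print(proj("wrist",(.546,-.309,.027),s))
E
```

```text
tcp [ 0.5452 -0.3107  0.0246] t 30.1 q6 1.17 shift [ 0.0066 -0.0018 -0.0002] ('twist', np.float64(0.003), 'deg', np.float64(0.2))
[[ 0.0346 -0.2144 -0.9761]
 [-0.0161 -0.9767  0.2139]
 [-0.9993  0.0083 -0.0373]] [-0.12349145 -0.43085037 -0.55196099]
[[276.47390361 273.89825625]]
```

View pics/w17.png

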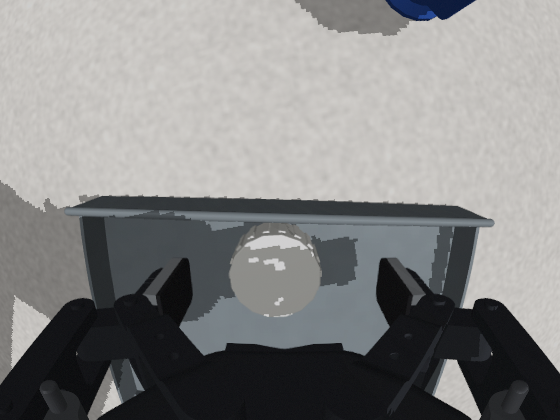

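Call:
send_rows --pt "0.085 0.004 -0.001 0 0" --pt "0.03 0.003 0 0 0" --pt "0.03 0.001 0 0 0" --pt "0.03 0.001 0 0 0" --pt "0.03 0.001 0 0 0" --squeeze 35

```text
time_s: 30.57
tcp_pos: [0.5483, -0.3113, 0.0184]
ee_rot: [-0.07, 0.718, -0.082, -0.688]
ft_force: [-0.3, -0.0, 3.1]
gripper_width: 0.0405
```

```bash
python3 - <<'E'
from h import *
s=go((0.546,-.309,0.018),(0.217,0.976))
print(rot(s["ee_rot"]).round(4),s["ft_force"],s["gripper_width"])
E
```

```text
tcp [ 0.5483 -0.3113  0.0184] t 30.57 q6 1.17 shift [ 0.0003 -0.0017  0.0028] ('twist', np.float64(0.0035), 'deg', np.float64(0.2))
[[ 0.0408 -0.214  -0.976 ]
 [-0.0204 -0.9768  0.2134]
 [-0.999   0.0112 -0.0442]] [-0.28808091 -0.03195436  3.05530038] 0.04054931973642393
```

Call:
send_rows --pt "0.03 0.001 0 0 0" --pt "0.03 0 0 0 0"

```text
time_s: 30.73
tcp_pos: [0.5489, -0.3116, 0.0189]
ee_rot: [-0.07, 0.718, -0.082, -0.687]
ft_force: [0.2, 0.4, -0.4]
gripper_width: 0.0406
```

```bash
python3 - <<'E'
from h import *
s,im=snap("wrist","w18.png"); print(proj("wrist",(.546,-.309,.027),s)); A=rot(s["ee_rot"])
print(proj("wrist",s["tcp_pos"]-A[:,0]*(.027-s["tcp_pos"][2]),s))
E
```

```text
[[276.12924805 286.87825952]]
[[280.29560691 280.65426102]]
```

View pics/w18.png

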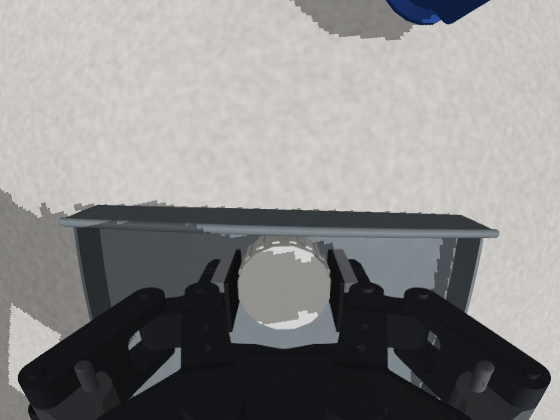

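```bash
python3 - <<'E'
from h import *
s=arm.sense()
print(eyes.camera_model("wrist")["mount"].round(5)); A=rot(s["ee_rot"]);print(A.round(4), s["tcp_pos"])
for d in (0,.008,.02,.1): print(proj("wrist",s["tcp_pos"]+A[:,0]*d,s))
E
```

```text
[[-1.0000e-03  2.5937e-01 -9.6578e-01 -1.3473e-01]
 [ 1.0000e+00 -2.6000e-04 -1.1100e-03  1.3700e-03]
 [-5.4000e-04 -9.6578e-01 -2.5937e-01 -6.5120e-02]
 [ 0.0000e+00  0.0000e+00  0.0000e+00  1.0000e+00]]
[[ 0.0423 -0.2139 -0.9759]
 [-0.0215 -0.9768  0.2132]
 [-0.9989  0.012  -0.0459]] [ 0.54899243 -0.31167216  0.01884696]
[[280.45462555 272.56228694]]
[[280.59719049 265.34589615]]
[[280.788931   255.69625454]]
[[281.62867008 214.15728776]]
```

```bash
python3 - <<'E'
from h import *
s=arm.sense(); A=rot(s["ee_rot"])
im=cv2.imread("pics/raw_w18.png")[225:345,220:350]
cv2.imwrite("pics/w18c.png",cv2.resize(im,None,fx=5,fy=5,interpolation=cv2.INTER_CUBIC))
p=back("wrist",(284,286.5),.027,s); print(p,A.T@(p-s["tcp_pos"]))
E
```

```text
[ 0.54553366 -0.31246426  0.027     ] [-0.00827315  0.00161148  0.00283207]
```

View pics/w18c.png

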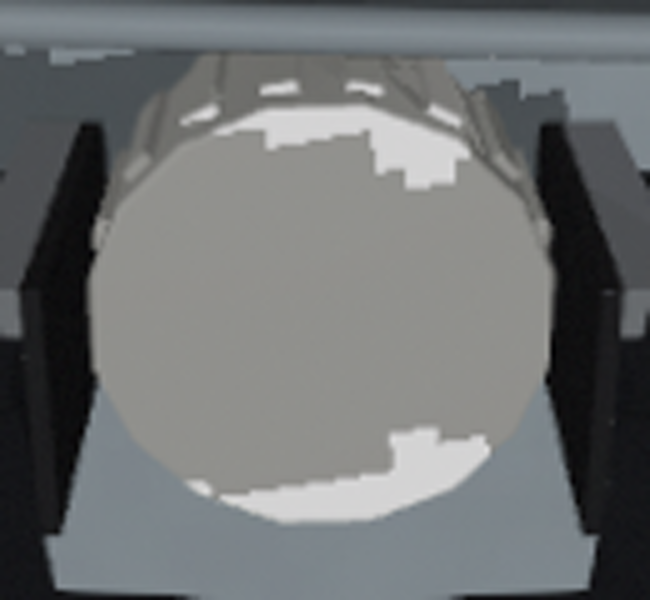

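Call:
send_rows --pt "0.03 -0.03 0 0 0" --pt "0.03 -0.04 0 0 0" --pt "0.03 -0.04 0 0 0" --pt "0.03 -0.04 0 0 0" --pt "0.03 -0.03 0 0 0" --pt "0.03 -0.015 0 0 0" --pt "0.03 -0.005 0 0 0"

```text
time_s: 31.37
tcp_pos: [0.5381, -0.3058, 0.2195]
ee_rot: [-0.072, 0.714, -0.08, -0.691]
ft_force: [0.3, -0.1, -0.7]
gripper_width: 0.0405
```

```bash
python3 - <<'E'
from h import *
s=go((0.56,-.02,0.24),(0.217,0.976))
print(rot(s["ee_rot"]).round(4),s["ft_force"],s["gripper_width"])
E
```

```text
tcp [ 0.5381 -0.3058  0.2195] t 31.37 q6 1.18 shift [-0.0237 -0.2837  0.0389] ('twist', np.float64(0.0034), 'deg', np.float64(0.2))
[[ 0.0312 -0.2139 -0.9763]
 [-0.0137 -0.9768  0.2136]
 [-0.9994  0.0067 -0.0335]] [ 0.27469022 -0.14201847 -0.70239241] 0.040478144359806296
```

Call:
send_rows --pt "0.03 0 -0.03 0.004 0" --pt "0.03 0 -0.037 0.005 0" --pt "0.03 0 -0.037 0.005 0" --pt "0.03 0 -0.037 0.005 0" --pt "0.03 0 -0.037 0.005 0" --pt "0.03 0 -0.037 0.005 0" --pt "0.03 0 -0.03 0.004 0" --pt "0.03 0 -0.015 0.002 0"

```text
time_s: 32.03
tcp_pos: [0.5596, -0.0398, 0.2087]
ee_rot: [-0.076, 0.713, -0.085, -0.692]
ft_force: [0.2, -0.1, -0.0]
gripper_width: 0.0409
```

Call:
send_rows --pt "0.03 0 0 0 0" --pt "0.03 0 0 0 0" --pt "0.03 0 0 0 0"

```text
time_s: 32.28
tcp_pos: [0.5584, -0.0355, 0.2045]
ee_rot: [-0.073, 0.711, -0.082, -0.695]
ft_force: [-0.3, -0.9, 0.6]
gripper_width: 0.0408
```

```bash
python3 - <<'E'
from h import *
s=go((0.56,-.02,0.24),(0.217,0.976))
print(rot(s["ee_rot"]).round(4),s["ft_force"],s["gripper_width"])
s,im=snap("wrist","w19.png"); print(proj("wrist",(.6183,-.017,.118),s))
E
```

```text
tcp [ 0.5584 -0.0355  0.2045] t 32.28 q6 1.63 shift [-0.0357 -0.0151  0.001 ] ('twist', np.float64(-0.001), 'deg', np.float64(-0.1))
[[ 0.0209 -0.2183 -0.9757]
 [-0.0144 -0.9758  0.218 ]
 [-0.9997  0.0095 -0.0235]] [-0.31586145 -0.85992984  0.57561688] 0.04078766362599128
[[234.8344311  145.24037829]]
```

View pics/w19.png

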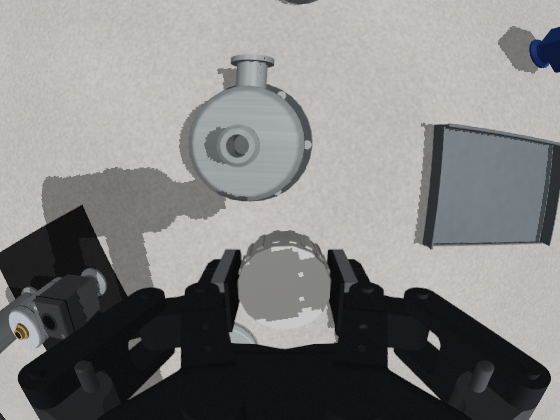

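```bash
python3 - <<'E'
from h import *
im=cv2.imread("pics/raw_w19.png")[110:180,200:280]
cv2.imwrite("pics/w19c.png",cv2.resize(im,None,fx=8,fy=8,interpolation=cv2.INTER_CUBIC))
s=arm.sense()
for uv in [(238,145),(237.5,145.5)]:
  print(back("wrist",uv,.118,s),s["tcp_pos"])
E
```

```text
[ 0.61782377 -0.01964036  0.118     ] [ 0.55828276 -0.03588185  0.20435051]
[ 0.61757103 -0.01922424  0.118     ] [ 0.55828276 -0.03588185  0.20435051]
```

View pics/w19c.png

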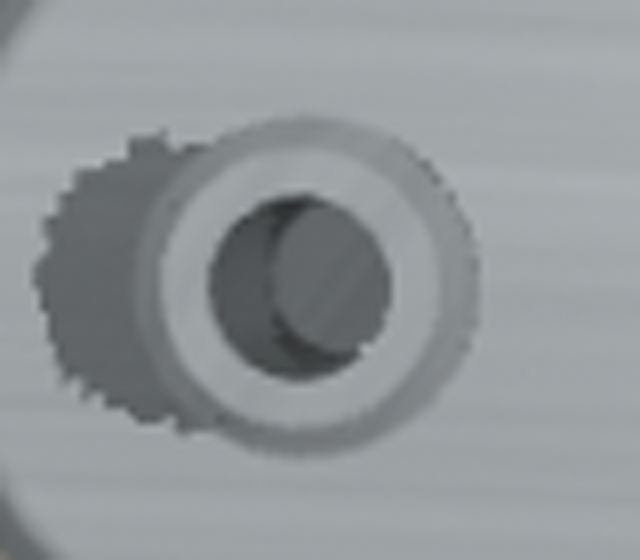

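```bash
python3 - <<'E'
from h import *
s=go((0.621,-.018,0.16),(0.217,0.976))
E
```

```text
tcp [ 0.5583 -0.0359  0.2044] t 32.33 q6 1.63 shift [ 0.0454 -0.0316 -0.0562] ('twist', np.float64(-0.0019), 'deg', np.float64(-0.1))
```

Call:
send_rows --pt "0.03 0 -0.012 -0.02 0" --pt "0.03 0 -0.008 -0.025 0" --pt "0.03 0 -0.004 -0.012 0" --pt "0.03 0 0 0 0" --pt "0.03 0 0 0 0"

```text
time_s: 32.75
tcp_pos: [0.6199, -0.0327, 0.2029]
ee_rot: [-0.076, 0.709, -0.087, -0.696]
ft_force: [-0.3, 0.7, 0.4]
gripper_width: 0.0408
```

```bash
python3 - <<'E'
from h import *
s=go((0.621,-.018,0.16),(0.217,0.976))
print(rot(s["ee_rot"]).round(4),s["ft_force"],s["gripper_width"])
E
```

```text
tcp [ 0.6199 -0.0327  0.2029] t 32.75 q6 1.66 shift [ 0.0426 -0.0151  0.0031] ('twist', np.float64(-0.0127), 'deg', np.float64(-0.7))
[[ 0.0162 -0.2296 -0.9731]
 [-0.0167 -0.9732  0.2293]
 [-0.9997  0.0126 -0.0196]] [-0.3464664   0.67179777  0.35915134] 0.040786898376122545
```

Call:
send_rows --pt "0.03 0.008 -0.008 0.002 -0.01" --pt "0.03 0.012 -0.006 0.001 0" --pt "0.03 0.012 -0.002 0 0" --pt "0.03 0.004 0 0 0" --pt "0.03 0 0 0 0" --pt "0.03 0 0 0 0"

```text
time_s: 33.25
tcp_pos: [0.6172, -0.0179, 0.1609]
ee_rot: [-0.074, 0.707, -0.085, -0.698]
ft_force: [-0.5, -1.2, -0.7]
gripper_width: 0.0407
```

```bash
python3 - <<'E'
from h import *
s=go((0.621,-.018,0.15),(0.217,0.976))
print(rot(s["ee_rot"]).round(4),s["ft_force"],s["gripper_width"])
E
```

```text
tcp [ 0.6172 -0.0179  0.1609] t 33.25 q6 1.68 shift [ 0.0109 -0.0009 -0.0035] ('twist', np.float64(-0.0054), 'deg', np.float64(-0.3))
[[ 0.0109 -0.2225 -0.9749]
 [-0.0169 -0.9748  0.2223]
 [-0.9998  0.014  -0.0144]] [-0.54213244 -1.16424869 -0.65331682] 0.0406673411679053
```

Call:
send_rows --pt "0.03 0.006 -0.001 -0.002 0" --pt "0.03 0.003 0 -0.001 0" --pt "0.03 0 0 0 0" --pt "0.03 0 0 0 0"

```text
time_s: 33.58
tcp_pos: [0.6207, -0.0177, 0.1516]
ee_rot: [-0.073, 0.707, -0.085, -0.698]
ft_force: [0.1, -1.0, -0.6]
gripper_width: 0.0407
```

```bash
python3 - <<'E'
from h import *
s=go((0.621,-.018,0.15),(0.217,0.976))
print(rot(s["ee_rot"]).round(4),s["ft_force"],s["gripper_width"])
s,im=snap("scene","s20.png",(235,145,355,265),5)
s,im=snap("wrist","w20.png")
E
```

```text
tcp [ 0.6207 -0.0177  0.1516] t 33.58 q6 1.68 shift [ 0.0016  0.0002 -0.0003] ('twist', np.float64(-0.0052), 'deg', np.float64(-0.3))
[[ 0.0119 -0.2223 -0.9749]
 [-0.0172 -0.9749  0.2221]
 [-0.9998  0.0141 -0.0154]] [ 0.14688624 -0.96553414 -0.61076358] 0.0406905862020844
```

View pics/s20.png

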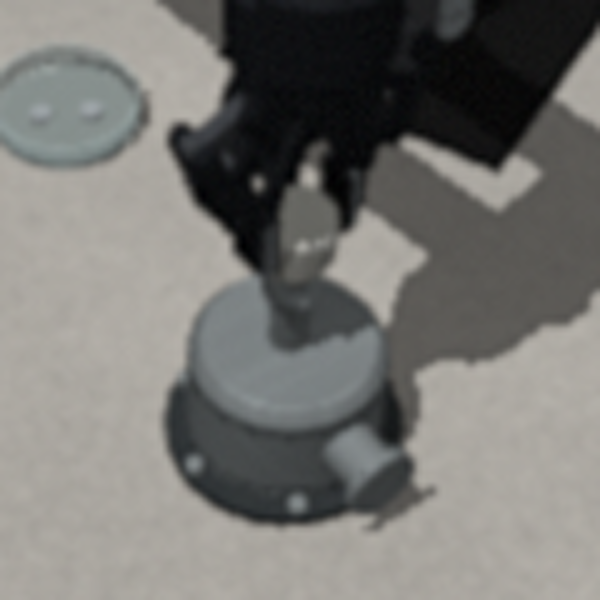

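View pics/w20.png

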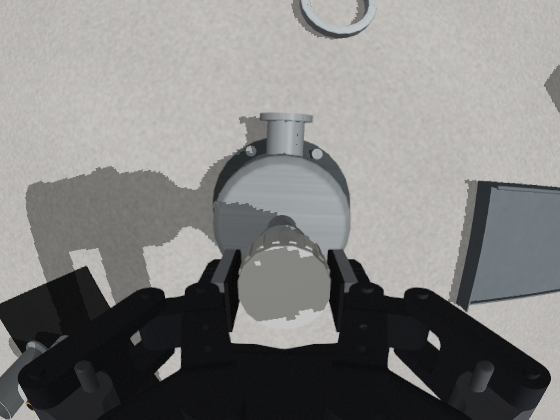

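Call:
send_rows --pt "0.03 0.004 0 0 0" --pt "0.03 0.005 0 0 0" --pt "0.03 0.003 0 0 0"

```text
time_s: 33.93
tcp_pos: [0.6221, -0.0182, 0.141]
ee_rot: [-0.074, 0.709, -0.085, -0.696]
ft_force: [-1.0, -0.2, -0.1]
gripper_width: 0.0403
```

```bash
python3 - <<'E'
from h import *
s=go((0.621,-.018,0.1135),(0.217,0.976))
print(rot(s["ee_rot"]).round(4),s["ft_force"],s["gripper_width"])
E
```

```text
tcp [ 0.6221 -0.0182  0.141 ] t 33.93 q6 1.68 shift [ 0.0274 -0.0004  0.0017] ('twist', np.float64(-0.0054), 'deg', np.float64(-0.3))
[[ 0.0162 -0.2225 -0.9748]
 [-0.0178 -0.9748  0.2222]
 [-0.9997  0.0137 -0.0197]] [-0.96483405 -0.20630704 -0.12776034] 0.04032712204613086
```

Call:
send_rows --pt "0.03 0.004 0 0.001 0" --pt "0.03 0.004 0 0.0005 0" --pt "0.03 0.003 0 0 0"

```text
time_s: 34.18
tcp_pos: [0.6205, -0.0181, 0.1284]
ee_rot: [-0.074, 0.709, -0.085, -0.696]
ft_force: [0.6, -0.2, -0.7]
gripper_width: 0.0409
```

```bash
python3 - <<'E'
from h import *
s=go((0.621,-.018,0.1135),(0.217,0.976))
print(rot(s["ee_rot"])[:,0].round(4),s["ft_force"],s["gripper_width"])
E
```

```text
tcp [ 0.6205 -0.0181  0.1284] t 34.18 q6 1.68 shift [ 0.0149 -0.0004 -0.0002] ('twist', np.float64(-0.0055), 'deg', np.float64(-0.3))
[ 0.0156 -0.0177 -0.9997] [ 0.59709722 -0.15435128 -0.66337868] 0.040873331431565345
```

Call:
send_rows --pt "0.03 0.004 0 0 0" --pt "0.03 0.004 0 0 0" --pt "0.03 0.003 0 0 0"

```text
time_s: 34.43
tcp_pos: [0.6203, -0.0183, 0.1157]
ee_rot: [-0.074, 0.708, -0.085, -0.697]
ft_force: [0.2, 0.4, -0.2]
gripper_width: 0.0406
```

```bash
python3 - <<'E'
from h import *
s=go((0.621,-.018,0.1135),(0.217,0.976))
print(rot(s["ee_rot"])[:,0].round(4),s["ft_force"],s["gripper_width"])
snap("scene","s21.png",(235,145,355,265),5)
E
```

```text
tcp [ 0.6203 -0.0183  0.1157] t 34.43 q6 1.68 shift [ 0.0022 -0.0005 -0.0006] ('twist', np.float64(-0.0055), 'deg', np.float64(-0.3))
[ 0.0147 -0.0175 -0.9997] [ 0.22171885  0.38284501 -0.19614459] 0.04056261042875231
```

View pics/s21.png

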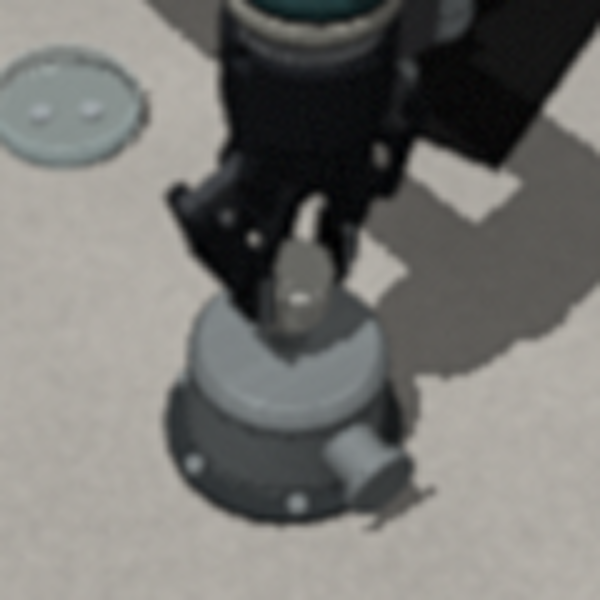

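Flange is inside the cap with no side force. Lower until it seats.

Call:
send_rows --pt "0.03 0.002 0 0 0" --pt "0.03 0.002 0 0 0"

```text
time_s: 34.65
tcp_pos: [0.6203, -0.0183, 0.1128]
ee_rot: [-0.074, 0.708, -0.085, -0.697]
ft_force: [-6.0, -0.2, 13.4]
gripper_width: 0.0404
```

Call:
send_rows --pt "0.03 0.002 0 0 0"

```text
time_s: 34.73
tcp_pos: [0.6204, -0.0184, 0.1129]
ee_rot: [-0.074, 0.709, -0.085, -0.696]
ft_force: [-4.0, 0.3, 6.5]
gripper_width: 0.0406
```

Seated (contact at TCP z 0.113, as predicted). Release.

Call:
send_rows --pt "0.05 0 0 0 0" --pt "0.06 0 0 0 0" --pt "0.085 0 0 0 0" --pt "0.085 0 0 0 0" --pt "0.085 0 0 0 0"

```text
time_s: 35.15
tcp_pos: [0.6213, -0.0184, 0.1141]
ee_rot: [-0.074, 0.71, -0.085, -0.695]
ft_force: [-0.8, -0.1, -1.4]
gripper_width: 0.0849
```

Call:
send_rows --pt "0.085 -0.02 0 0 0" --pt "0.085 -0.035 0 0 0" --pt "0.085 -0.035 0 0.01 0" --pt "0.085 -0.02 0 0.03 0" --pt "0.085 0 0 0.03 0" --pt "0.085 0 0 0.01 0" --pt "0.085 0 0 0 0"

```text
time_s: 35.73
tcp_pos: [0.5382, 0.0017, 0.2235]
ee_rot: [-0.074, 0.707, -0.085, -0.698]
ft_force: [0.8, -0.0, 0.6]
gripper_width: 0.0851
```

```bash
python3 - <<'E'
from h import *
s=go((0.621,-.018,0.1135),(0.217,0.976))
print(rot(s["ee_rot"])[:,0].round(4),s["ft_force"],s["gripper_width"])
s,im=snap("wrist","w22.png")
s,im=snap("scene","s22.png",(235,100,395,260),3.7)
E
```

```text
tcp [0.5382 0.0017 0.2235] t 35.73 q6 1.7 shift [ 0.1113 -0.0009 -0.0835] ('twist', np.float64(-0.0064), 'deg', np.float64(-0.4))
[ 0.0113 -0.0169 -0.9998] [ 0.81425312 -0.04265572  0.58728329] 0.08514140027128897
```

View pics/w22.png

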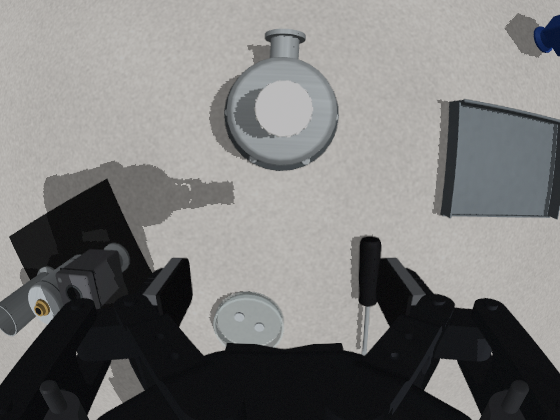

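View pics/s22.png

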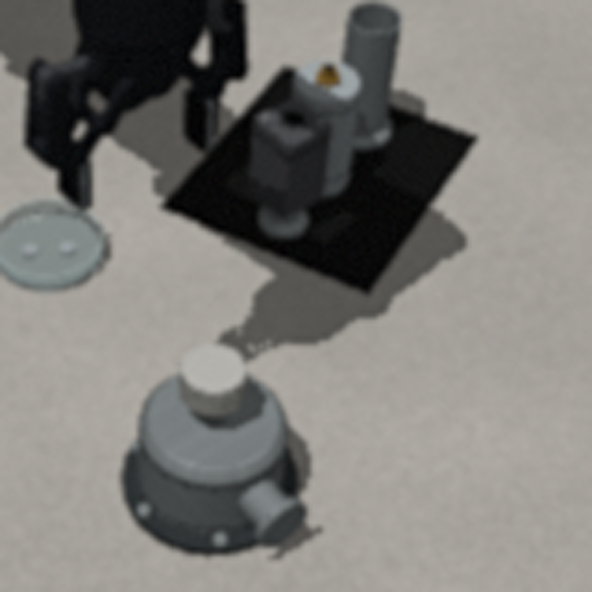

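Call:
send_rows --pt "0.085 0 0 0 -0.12" --pt "0.085 0 0 0 -0.12" --pt "0.085 0 0 0 -0.12" --pt "0.085 0 0 0 -0.12" --pt "0.085 0 0 0 -0.12" --pt "0.085 0 0 0 -0.12" --pt "0.085 0 0 0 -0.12" --pt "0.085 0 0 0 -0.12"

```text
time_s: 36.5
tcp_pos: [0.5452, -0.0013, 0.2134]
ee_rot: [-0.272, -0.653, -0.261, 0.657]
ft_force: [-0.3, -0.7, -0.3]
gripper_width: 0.0849
```

Call:
send_rows --pt "0.085 0 0 0 -0.12" --pt "0.085 0 0 0 -0.12" --pt "0.085 0 0 0 -0.12" --pt "0.085 0 0 0 -0.12" --pt "0.085 0 0 0 -0.1" --pt "0.085 0 0 0 0"

```text
time_s: 37.0
tcp_pos: [0.5499, -0.0035, 0.2045]
ee_rot: [-0.451, -0.539, -0.448, 0.553]
ft_force: [0.2, -0.2, -0.2]
gripper_width: 0.0852
```

```bash
python3 - <<'E'
from h import *
s=go((0.503,.215,0.23),(0.976,-0.217))
print(rot(s["ee_rot"]).round(4),s["ft_force"],s["gripper_width"])
E
```

```text
tcp [ 0.5499 -0.0035  0.2045] t 37.0 q6 0.09 shift [-0.0284 -0.0879 -0.205 ] ('twist', np.float64(0.0268), 'deg', np.float64(1.5))
[[-0.0121  0.9816 -0.1908]
 [-0.0161 -0.191  -0.9815]
 [-0.9998 -0.0088  0.0181]] [ 0.2207037  -0.19430387 -0.2481917 ] 0.08523298054689922
```

Call:
send_rows --pt "0.085 -0.008 -0.015 -0.035 0.02" --pt "0.085 -0.008 -0.015 -0.036 0" --pt "0.085 -0.008 -0.015 -0.036 0" --pt "0.085 -0.004 -0.015 -0.036 0" --pt "0.085 0 -0.012 -0.036 0" --pt "0.085 0 0 -0.015 0" --pt "0.085 0 0 0 0" --pt "0.085 0 0 0 0"

```text
time_s: 37.67
tcp_pos: [0.5261, 0.2075, 0.2211]
ee_rot: [-0.436, -0.547, -0.436, 0.567]
ft_force: [-0.2, -0.4, 0.1]
gripper_width: 0.0851
```

```bash
python3 - <<'E'
from h import *
s=go((0.503,.228,0.067),(0.976,-0.217))
print(rot(s["ee_rot"]).round(4),s["ft_force"],s["gripper_width"])
s,im=snap("wrist","w23.png")
E
```

```text
tcp [0.5261 0.2075 0.2211] t 37.67 q6 0.52 shift [ 0.1542 -0.0246 -0.0179] ('twist', np.float64(-0.0245), 'deg', np.float64(-1.4))
[[-0.0231  0.9703 -0.2408]
 [-0.0182 -0.2412 -0.9703]
 [-0.9996 -0.0181  0.0232]] [-0.23456859 -0.41990552  0.12398418] 0.08514673838035867
```

View pics/w23.png

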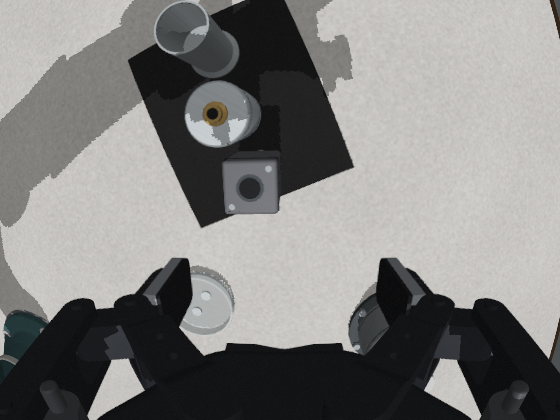

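```bash
python3 - <<'E'
from h import *
s=arm.sense()
for uv,z in [((249.5,186.5),.107),((212.5,114),.112),((182,27),.117)]: print(back("wrist",uv,z,s).round(4))
go((0.503,.228,0.067),(0.976,-0.217))
E
```

```text
[0.5013 0.2283 0.107 ]
[0.4894 0.29   0.112 ]
[0.484  0.3626 0.117 ]
tcp [0.5261 0.2071 0.2208] t 37.72 q6 0.52 shift [ 0.154  -0.0246 -0.0182] ('twist', np.float64(-0.0249), 'deg', np.float64(-1.4))
```

Call:
send_rows --pt "0.085 0.006 -0.012 -0.01 -0.02" --pt "0.085 0.012 -0.01 -0.008 0" --pt "0.085 0.02 -0.004 0 0" --pt "0.085 0.03 0 0 0" --pt "0.085 0.03 0 0 0" --pt "0.085 0 0 0 0" --pt "0.085 0 0 0 0"

```text
time_s: 38.3
tcp_pos: [0.5068, 0.2197, 0.1203]
ee_rot: [-0.437, -0.547, -0.434, 0.567]
ft_force: [0.2, -0.5, 0.3]
gripper_width: 0.085
```

```bash
python3 - <<'E'
from h import *
s=go((0.5015,.2285,0.067),(0.976,-0.217))
print(rot(s["ee_rot"]).round(4),s["ft_force"],s["gripper_width"])
E
```

```text
tcp [0.5068 0.2197 0.1203] t 38.3 q6 0.56 shift [ 0.0532 -0.0065 -0.0086] ('twist', np.float64(-0.0258), 'deg', np.float64(-1.5))
[[-0.0204  0.97   -0.2421]
 [-0.0209 -0.2425 -0.9699]
 [-0.9996 -0.0148  0.0252]] [ 0.20037277 -0.50255133  0.33427035] 0.08504180799610159
```

Call:
send_rows --pt "0.085 0.008 -0.004 -0.005 -0.025" --pt "0.085 0.014 -0.003 -0.004 0" --pt "0.085 0.018 0 -0.001 0" --pt "0.085 0.008 0 0 0" --pt "0.085 0 0 0 0"

```text
time_s: 38.72
tcp_pos: [0.507, 0.2297, 0.0781]
ee_rot: [-0.444, -0.546, -0.439, 0.558]
ft_force: [-1.1, -0.6, 0.9]
gripper_width: 0.0848
```

```bash
python3 - <<'E'
from h import *
s=go((0.5015,.2285,0.067),(0.976,-0.217))
print(rot(s["ee_rot"]).round(4),s["ft_force"],s["gripper_width"])
snap("wrist","w24.png")
E
```

```text
tcp [0.507  0.2297 0.0781] t 38.72 q6 0.56 shift [ 0.0112 -0.0051  0.0021] ('twist', np.float64(-0.003), 'deg', np.float64(-0.2))
[[-0.0081  0.9755 -0.2199]
 [-0.0167 -0.22   -0.9754]
 [-0.9998 -0.0043  0.0181]] [-1.08145717 -0.576963    0.86635115] 0.0847760828638029
```

View pics/w24.png

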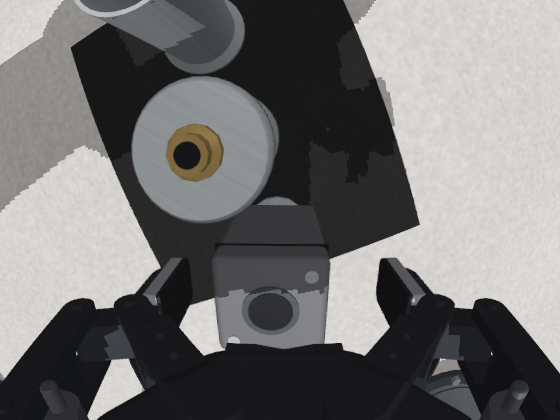

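Call:
send_rows --pt "0.085 0.006 -0.003 0.001 0" --pt "0.085 0.004 -0.002 0 0" --pt "0.03 0.002 0 0 0" --pt "0.03 0.001 0 0 0" --pt "0.03 0.001 0 0 0" --pt "0.03 0.001 0 0 0" --pt "0.03 0 0 0 0" --squeeze 50

```text
time_s: 39.35
tcp_pos: [0.5047, 0.2307, 0.0689]
ee_rot: [-0.446, -0.55, -0.438, 0.555]
ft_force: [0.7, -0.6, -1.8]
gripper_width: 0.044
```

```bash
python3 - <<'E'
from h import *
s=go((0.5205,-.3545,0.23),(0.976,-0.217))
print(rot(s["ee_rot"]).round(4),s["ft_force"],s["gripper_width"])
E
```

```text
tcp [0.5047 0.2307 0.0689] t 39.35 q6 0.56 shift [-0.1534  0.1448  0.5694] ('twist', np.float64(-0.003), 'deg', np.float64(-0.2))
[[ 0.0014  0.9755 -0.2199]
 [-0.0131 -0.2199 -0.9754]
 [-0.9999  0.0043  0.0125]] [ 0.70598045 -0.58226664 -1.84721277] 0.04401361683588914
```

Call:
send_rows --pt "0.03 -0.025 0 0 0" --pt "0.03 -0.035 0 0 0" --pt "0.03 -0.035 0 0 0" --pt "0.03 -0.035 0.003 0.01 0" --pt "0.03 -0.02 0.006 0.02 0" --pt "0.03 0 0.01 0.038 0" --pt "0.03 0 0.01 0.038 0" --pt "0.03 0 0.01 0.038 0"

```text
time_s: 40.02
tcp_pos: [0.5088, 0.0854, 0.2198]
ee_rot: [-0.448, -0.543, -0.444, 0.555]
ft_force: [0.6, -0.2, -1.8]
gripper_width: 0.0435
```

Call:
send_rows --pt "0.03 0 0.01 0.038 0" --pt "0.03 0 0.01 0.038 0" --pt "0.03 0 0.01 0.038 0" --pt "0.03 0 0.01 0.038 0" --pt "0.03 0 0.01 0.038 0" --pt "0.03 0 0.01 0.038 0" --pt "0.03 0 0.01 0.038 0" --pt "0.03 0 0.01 0.038 0"

```text
time_s: 40.68
tcp_pos: [0.5217, -0.2428, 0.2194]
ee_rot: [-0.447, -0.542, -0.446, 0.555]
ft_force: [0.2, 1.1, -2.5]
gripper_width: 0.0434
```

```bash
python3 - <<'E'
from h import *
s=go((0.521,-.3515,0.23),(0.976,-0.217))
print(rot(s["ee_rot"]).round(4),s["ft_force"],s["gripper_width"])
E
```

```text
tcp [ 0.5217 -0.2428  0.2194] t 40.68 q6 -0.32 shift [-0.0091  0.0213  0.1067] ('twist', np.float64(0.0145), 'deg', np.float64(0.8))
[[-0.0139  0.9791 -0.2028]
 [-0.0135 -0.203  -0.9791]
 [-0.9998 -0.0108  0.0161]] [ 0.1617479   1.13409757 -2.47807998] 0.04341580177511784
```

Call:
send_rows --pt "0.03 0 0.009 0.036 0.015" --pt "0.03 0 0.008 0.036 0" --pt "0.03 0 0.003 0.015 0" --pt "0.03 0 0 0 0" --pt "0.03 0.005 0 0 0" --pt "0.03 0.01 0 0 0"

```text
time_s: 41.18
tcp_pos: [0.5194, -0.3462, 0.1992]
ee_rot: [-0.438, -0.546, -0.439, 0.563]
ft_force: [-0.1, 0.2, -2.4]
gripper_width: 0.0437
```

```bash
python3 - <<'E'
from h import *
s=go((0.521,-.3515,0.069),(0.976,-0.217))
print(rot(s["ee_rot"]).round(4),s["ft_force"],s["gripper_width"])
E
```

```text
tcp [ 0.5194 -0.3462  0.1992] t 41.18 q6 -0.44 shift [0.1302 0.0048 0.0025] ('twist', np.float64(-0.0132), 'deg', np.float64(-0.8))
[[-0.0189  0.973  -0.2299]
 [-0.0133 -0.2302 -0.9731]
 [-0.9997 -0.0154  0.0173]] [-0.07287916  0.15324188 -2.44035444] 0.043656168724040434
```

Call:
send_rows --pt "0.03 0.015 0.002 0 0" --pt "0.03 0.02 0.001 0 0" --pt "0.03 0.022 0 0 0" --pt "0.03 0.022 0 0 0" --pt "0.03 0 0 0 0" --pt "0.03 0 0 0 0"

```text
time_s: 41.68
tcp_pos: [0.5207, -0.3353, 0.1105]
ee_rot: [-0.438, -0.544, -0.446, 0.56]
ft_force: [0.1, -0.7, -2.1]
gripper_width: 0.0434
```

```bash
python3 - <<'E'
from h import *
s=go((0.521,-.3515,0.069),(0.976,-0.217))
print(rot(s["ee_rot"]).round(4),s["ft_force"],s["gripper_width"])
E
```

```text
tcp [ 0.5207 -0.3353  0.1105] t 41.68 q6 -0.43 shift [0.0415 0.0048 0.0154] ('twist', np.float64(-0.0013), 'deg', np.float64(-0.1))
[[-0.0243  0.9756 -0.2183]
 [-0.0046 -0.2185 -0.9758]
 [-0.9997 -0.0227  0.0098]] [ 0.10607341 -0.72643199 -2.09729977] 0.04342948232673986
```

Call:
send_rows --pt "0.03 0.004 0.003 0.009 0" --pt "0.03 0.008 0.002 0.006 0" --pt "0.03 0.008 0 0.001 0" --pt "0.03 0.004 0 0 0" --pt "0.03 0 0 0 0"

```text
time_s: 42.1
tcp_pos: [0.5242, -0.3527, 0.0886]
ee_rot: [-0.441, -0.544, -0.445, 0.558]
ft_force: [-0.6, 0.1, -2.9]
gripper_width: 0.0439
```

```bash
python3 - <<'E'
from h import *
s=go((0.521,-.3515,0.069),(0.976,-0.217))
print(rot(s["ee_rot"]).round(4),s["ft_force"],s["gripper_width"])
E
```

```text
tcp [ 0.5242 -0.3527  0.0886] t 42.1 q6 -0.45 shift [ 0.0196 -0.003  -0.0007] ('twist', np.float64(0.0022), 'deg', np.float64(0.1))
[[-0.019   0.9765 -0.2149]
 [-0.0086 -0.215  -0.9766]
 [-0.9998 -0.0167  0.0125]] [-0.58057917  0.11283676 -2.86015352] 0.04385207166623215
```

Call:
send_rows --pt "0.03 0.006 -0.002 0 0" --pt "0.03 0.005 -0.001 0 0" --pt "0.03 0.004 0 0 0" --pt "0.03 0.001 0 0 0"

```text
time_s: 42.43
tcp_pos: [0.5211, -0.3532, 0.0726]
ee_rot: [-0.442, -0.544, -0.444, 0.558]
ft_force: [-0.2, 0.3, -2.7]
gripper_width: 0.0433
```

```bash
python3 - <<'E'
from h import *
s=go((0.521,-.3515,0.069),(0.976,-0.217))
print(rot(s["ee_rot"]).round(4),s["ft_force"],s["gripper_width"])
s,im=snap("wrist","w25.png")
E
```

```text
tcp [ 0.5211 -0.3532  0.0726] t 42.43 q6 -0.46 shift [ 0.0036 -0.0004 -0.0017] ('twist', np.float64(0.0012), 'deg', np.float64(0.1))
[[-0.0167  0.9763 -0.2158]
 [-0.0101 -0.216  -0.9763]
 [-0.9998 -0.0142  0.0135]] [-0.18097744  0.33025853 -2.65198648] 0.04333859118637069
```

View pics/w25.png

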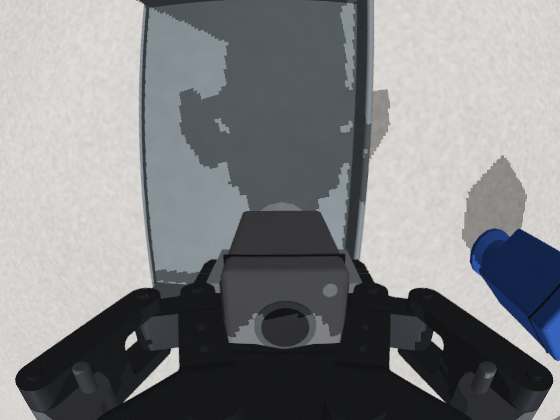

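Very like the view at pick-up (w11). Touch down and release.

Call:
send_rows --pt "0.03 0.003 0 0 0" --pt "0.03 0.002 0 0 0"

```text
time_s: 42.65
tcp_pos: [0.5212, -0.3535, 0.0697]
ee_rot: [-0.442, -0.544, -0.443, 0.558]
ft_force: [-4.8, 2.8, 8.3]
gripper_width: 0.0436
```

Call:
send_rows --pt "0.03 0.002 0 0 0"

```text
time_s: 42.73
tcp_pos: [0.5211, -0.3536, 0.0697]
ee_rot: [-0.442, -0.544, -0.443, 0.558]
ft_force: [-3.5, 2.8, 7.0]
gripper_width: 0.0438
```

Call:
send_rows --pt "0.05 0 0 0 0" --pt "0.06 0 0 0 0" --pt "0.085 0 0 0 0" --pt "0.085 0 0 0 0" --pt "0.085 0 0 0 0"

```text
time_s: 43.15
tcp_pos: [0.5232, -0.355, 0.0734]
ee_rot: [-0.445, -0.545, -0.44, 0.558]
ft_force: [-0.3, 0.5, -0.2]
gripper_width: 0.0852
```

Call:
send_rows --pt "0.085 -0.03 0 0 0" --pt "0.085 -0.04 0 0 0" --pt "0.085 -0.04 0 0 0" --pt "0.085 -0.035 0 0 0" --pt "0.085 -0.015 0 0 0" --pt "0.085 0 0 0 0"

```text
time_s: 43.65
tcp_pos: [0.5235, -0.3511, 0.2351]
ee_rot: [-0.442, -0.544, -0.444, 0.558]
ft_force: [0.4, -0.1, 1.5]
gripper_width: 0.085
```

```bash
python3 - <<'E'
from h import *
s=go((0.495,.28,0.23),(0.976,-0.217))
print(rot(s["ee_rot"]).round(4),s["ft_force"],s["gripper_width"])
s,im=snap("wrist","w26.png")
print(proj("wrist",(.5205,-.3545,.108),s))
E
```

```text
tcp [ 0.5235 -0.3511  0.2351] t 43.65 q6 -0.46 shift [-0.001  -0.1638 -0.6102] ('twist', np.float64(0.0017), 'deg', np.float64(0.1))
[[-0.0173  0.9764 -0.2153]
 [-0.0104 -0.2155 -0.9764]
 [-0.9998 -0.0147  0.0139]] [ 0.35808787 -0.09600715  1.53698749] 0.08495851221356696
[[283.81668363 206.51665571]]
```

View pics/w26.png

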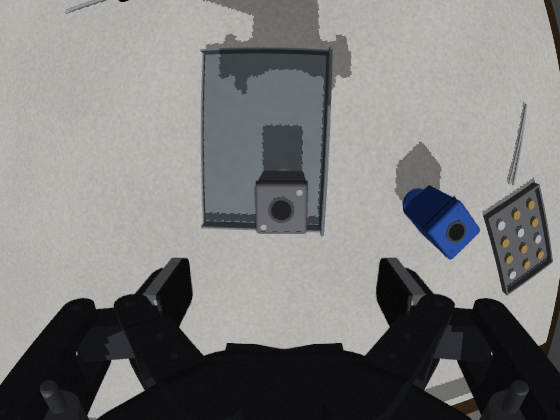

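Call:
send_rows --pt "0.085 0 -0.01 -0.036 0" --pt "0.085 0 -0.011 -0.039 0" --pt "0.085 0 -0.011 -0.039 0" --pt "0.085 0 -0.011 -0.039 0" --pt "0.085 0 -0.011 -0.039 0" --pt "0.085 0 -0.011 -0.039 0" --pt "0.085 0 -0.011 -0.039 0" --pt "0.085 0 -0.011 -0.039 0"

```text
time_s: 44.37
tcp_pos: [0.4994, -0.0289, 0.2104]
ee_rot: [-0.429, -0.542, -0.447, 0.567]
ft_force: [1.8, -0.4, 0.3]
gripper_width: 0.0851
```

Call:
send_rows --pt "0.085 0 -0.011 -0.039 0" --pt "0.085 0 -0.011 -0.039 0" --pt "0.085 0 -0.011 -0.039 0" --pt "0.085 0 -0.011 -0.039 0" --pt "0.085 0 -0.01 -0.037 0" --pt "0.085 0 -0.01 -0.035 0" --pt "0.085 0 0 -0.015 0" --pt "0.085 0 0 0 0"

```text
time_s: 45.03
tcp_pos: [0.4801, 0.2366, 0.1882]
ee_rot: [-0.425, -0.531, -0.456, 0.575]
ft_force: [-0.1, -0.2, -1.4]
gripper_width: 0.0849
```

```bash
python3 - <<'E'
from h import *
s=go((0.4894,.29,0.07),(0.976,-0.217))
print(rot(s["ee_rot"]).round(4),s["ft_force"],s["gripper_width"])
s,im=snap("wrist","w27.png")
print(proj("wrist",(.4894,.29,.112),s))
E
```

```text
tcp [0.4801 0.2366 0.1882] t 45.03 q6 0.57 shift [ 0.1169  0.0057 -0.0567] ('twist', np.float64(-0.0057), 'deg', np.float64(-0.3))
[[-0.0758  0.972  -0.2226]
 [-0.0051 -0.2236 -0.9747]
 [-0.9971 -0.0727  0.0219]] [-0.14047914 -0.16785741 -1.41430069] 0.08492159177426586
[[288.39813251 138.69646077]]
```

View pics/w27.png

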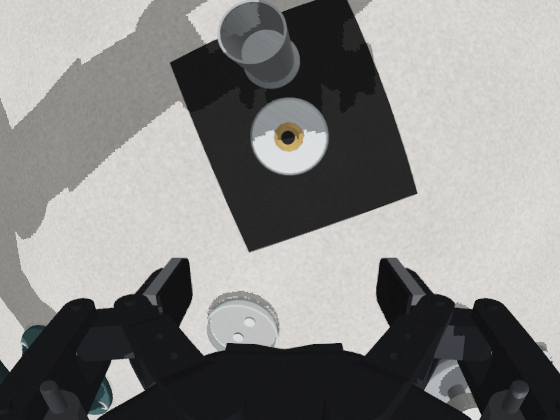

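Call:
send_rows --pt "0.085 0 0 -0.03 0" --pt "0.085 -0.01 0.002 -0.02 0" --pt "0.085 -0.02 0.002 0 0" --pt "0.085 -0.03 0 0 0" --pt "0.085 -0.04 0 0 0" --pt "0.085 0 0 0 0" --pt "0.085 0 0 0 0" --pt "0.085 0 0 0 0"

```text
time_s: 45.75
tcp_pos: [0.5016, 0.2744, 0.2743]
ee_rot: [-0.42, -0.522, -0.453, 0.588]
ft_force: [-0.4, 0.3, 0.3]
gripper_width: 0.0843
```

```bash
python3 - <<'E'
from h import *
s=go((0.4894,.29,0.07),(0.976,-0.217))
print(rot(s["ee_rot"]).round(4),s["ft_force"],s["gripper_width"])
E
```

```text
tcp [0.5016 0.2744 0.2743] t 45.75 q6 0.63 shift [ 0.2041  0.0037 -0.0215] ('twist', np.float64(-0.0169), 'deg', np.float64(-1.0))
[[-0.1015  0.9671 -0.2332]
 [-0.0214 -0.2365 -0.9714]
 [-0.9946 -0.0936  0.0447]] [-0.35292973  0.25985824  0.293499  ] 0.08434680266380999
```

Call:
send_rows --pt "0.085 0.035 0 0 0" --pt "0.085 0.03 0 0 0" --pt "0.085 0.025 0 0 0" --pt "0.085 0.018 0 0 0" --pt "0.085 0.01 0 0 0" --pt "0.085 0.005 0 0 0"

```text
time_s: 46.25
tcp_pos: [0.4874, 0.2648, 0.1422]
ee_rot: [-0.418, -0.522, -0.451, 0.591]
ft_force: [0.3, 0.5, -0.5]
gripper_width: 0.0851
```

```bash
python3 - <<'E'
from h import *
s=go((0.4894,.29,0.07),(0.976,-0.217))
print(rot(s["ee_rot"]).round(4),s["ft_force"],s["gripper_width"])
E
```

```text
tcp [0.4874 0.2648 0.1422] t 46.25 q6 0.63 shift [ 0.071   0.0027 -0.0285] ('twist', np.float64(-0.0244), 'deg', np.float64(-1.4))
[[-0.1052  0.965  -0.2404]
 [-0.0244 -0.2441 -0.9694]
 [-0.9942 -0.0961  0.0492]] [ 0.27648615  0.54974738 -0.52096323] 0.08510439155382397
```

Call:
send_rows --pt "0.085 -0.04 0 0 0" --pt "0.085 -0.04 0 0 0" --pt "0.085 -0.04 0 0 0" --pt "0.085 0.0 0 0 0"

```text
time_s: 46.58
tcp_pos: [0.4919, 0.2625, 0.2495]
ee_rot: [-0.414, -0.509, -0.453, 0.604]
ft_force: [-0.4, -0.2, 2.0]
gripper_width: 0.085
```

```bash
cat > l.py <<'E'
from h import *
s=arm.sense();A=rot(s["ee_rot"]);r=s["tcp_pos"][:2]/np.hypot(*s["tcp_pos"][:2])
print("t",s["time_s"],"tcp",s["tcp_pos"].round(4),"lean rad",round(A[:2,0]@r,4),"tang",round(A[1,0]*r[0]-A[0,0]*r[1],4),"q",s["joint_positions"].round(4),"dq",s["dq"].round(3))
E
python3 l.py
```

```text
t 46.5833 tcp [0.4919 0.2625 0.2495] lean rad -0.1403 tang 0.0315 q [0.3794 0.2028 1.2269 0.0165 1.8552 0.6309] dq [-0.004  0.026  0.123  0.002 -0.031 -0.001]
```

Call:
send_rows --pt "0.085 0.0 0 0 0" --pt "0.085 0 0 0 0"

```text
time_s: 46.75
tcp_pos: [0.4935, 0.2624, 0.2525]
ee_rot: [-0.414, -0.512, -0.452, 0.602]
ft_force: [-0.6, -0.6, 0.5]
gripper_width: 0.085
```

```bash
python3 l.py
```

```text
t 46.75 tcp [0.4935 0.2624 0.2525] lean rad -0.1339 tang 0.0305 q [0.3783 0.2009 1.2227 0.0162 1.8549 0.6306] dq [-0.005  0.003  0.009 -0.002 -0.005 -0.   ]
```

Call:
send_rows --pt "0.085 0.012 0 0 0" --pt "0.085 0.012 0 0 0" --pt "0.085 0.012 0 0 0" --pt "0.085 0.012 0 0 0" --pt "0.085 0.012 0 0 0" --pt "0.085 0.012 0 0 0" --pt "0.085 0.012 0 0 0" --pt "0.085 0.012 0 0 0"

```text
time_s: 47.42
tcp_pos: [0.4746, 0.2562, 0.1406]
ee_rot: [-0.413, -0.508, -0.453, 0.606]
ft_force: [-1.1, 0.2, -0.0]
gripper_width: 0.085
```

```bash
python3 l.py
```

```text
t 47.4167 tcp [0.4746 0.2562 0.1406] lean rad -0.1461 tang 0.0326 q [0.3805 0.2069 1.4396 0.0157 1.6445 0.6298] dq [ 0.004  0.05   0.319 -0.001 -0.32   0.   ]
```

Call:
send_rows --pt "0.085 -0.012 0 0 0" --pt "0.085 -0.012 0 0 0" --pt "0.085 -0.012 0 0 0" --pt "0.085 -0.012 0 0 0" --pt "0.085 -0.012 0 0 0" --pt "0.085 -0.012 0 0 0" --pt "0.085 -0.012 0 0 0" --pt "0.085 -0.012 0 0 0"

```text
time_s: 48.08
tcp_pos: [0.4843, 0.2584, 0.2337]
ee_rot: [-0.411, -0.5, -0.454, 0.612]
ft_force: [0.1, -0.2, -0.4]
gripper_width: 0.0851
```

```bash
python3 l.py
```

```text
t 48.0833 tcp [0.4843 0.2584 0.2337] lean rad -0.1655 tang 0.0338 q [0.3781 0.2041 1.2588 0.0157 1.8477 0.6302] dq [-0.004  0.011 -0.347  0.001  0.312  0.002]
```

Call:
send_rows --pt "0.085 0 0 0 0"

```text
time_s: 48.17
tcp_pos: [0.486, 0.259, 0.2383]
ee_rot: [-0.412, -0.503, -0.454, 0.61]
ft_force: [-0.4, -0.5, 1.2]
gripper_width: 0.085
```

```bash
python3 l.py
```

```text
t 48.1667 tcp [0.486  0.259  0.2383] lean rad -0.158 tang 0.0329 q [0.378  0.2018 1.2518 0.0157 1.8494 0.6302] dq [ 0.002 -0.005  0.005  0.002 -0.002 -0.002]
```

Call:
send_rows --pt "0.085 0 0 0 0"

```text
time_s: 48.25
tcp_pos: [0.4865, 0.2592, 0.2397]
ee_rot: [-0.412, -0.504, -0.453, 0.609]
ft_force: [-0.9, 0.3, -1.4]
gripper_width: 0.0851
```

```bash
python3 l.py
```

```text
t 48.25 tcp [0.4865 0.2592 0.2397] lean rad -0.1555 tang 0.0325 q [0.378  0.201  1.2497 0.0156 1.8497 0.6302] dq [ 0.001 -0.017 -0.047 -0.001  0.011 -0.002]
```

Call:
send_rows --pt "0.085 0.03 0 0 0"

```text
time_s: 48.33
tcp_pos: [0.4855, 0.2592, 0.2171]
ee_rot: [-0.414, -0.51, -0.452, 0.604]
ft_force: [0.3, 0.4, -0.2]
gripper_width: 0.085
```

```bash
python3 l.py
```

```text
t 48.3333 tcp [0.4855 0.2592 0.2171] lean rad -0.1403 tang 0.031 q [0.3786 0.1933 1.3018 0.0156 1.7899 0.63  ] dq [ 0.01  -0.028  0.835  0.001 -0.77  -0.003]
```

Call:
send_rows --pt "0.085 0.03 0 0 0"

```text
time_s: 48.42
tcp_pos: [0.4821, 0.2583, 0.1881]
ee_rot: [-0.414, -0.511, -0.452, 0.603]
ft_force: [-0.4, 0.1, -2.1]
gripper_width: 0.085
```

```bash
python3 l.py
```

```text
t 48.4167 tcp [0.4821 0.2583 0.1881] lean rad -0.1363 tang 0.0308 q [0.3793 0.1926 1.3599 0.0155 1.7284 0.6298] dq [ 0.008 -0.022  0.627 -0.001 -0.726 -0.001]
```

Call:
send_rows --pt "0.085 0 0 0 0"

```text
time_s: 48.5
tcp_pos: [0.4789, 0.2571, 0.1824]
ee_rot: [-0.413, -0.507, -0.453, 0.606]
ft_force: [-1.0, -0.4, -1.5]
gripper_width: 0.0847
```

```bash
python3 l.py
```

```text
t 48.5 tcp [0.4789 0.2571 0.1824] lean rad -0.1467 tang 0.0321 q [0.3795 0.195  1.3694 0.0155 1.7271 0.6298] dq [-0.001 -0.021 -0.078 -0.     0.039 -0.   ]
```

Call:
send_rows --pt "0.085 0 0 0 0"

```text
time_s: 48.58
tcp_pos: [0.4784, 0.2569, 0.1822]
ee_rot: [-0.413, -0.507, -0.453, 0.606]
ft_force: [0.5, 0.2, 0.9]
gripper_width: 0.0851
```

```bash
python3 l.py
```

```text
t 48.5833 tcp [0.4784 0.2569 0.1822] lean rad -0.1481 tang 0.0322 q [0.3795 0.1949 1.3699 0.0154 1.7281 0.6298] dq [ 0.003  0.016  0.066 -0.001 -0.006  0.   ]
```

Call:
send_rows --pt "0.085 -0.03 0 0 0" --pt "0.085 -0.03 0 0 0" --pt "0.085 0.03 0 0 0" --pt "0.085 0.03 0 0 0"

```text
time_s: 48.92
tcp_pos: [0.4805, 0.2577, 0.1903]
ee_rot: [-0.414, -0.51, -0.452, 0.604]
ft_force: [-0.4, -0.8, -1.3]
gripper_width: 0.085
```

```bash
python3 l.py
```

```text
t 48.9167 tcp [0.4805 0.2577 0.1903] lean rad -0.1406 tang 0.0313 q [0.3793 0.191  1.3577 0.0155 1.7367 0.6298] dq [ 0.007 -0.047  0.526 -0.001 -0.688 -0.003]
```

Call:
send_rows --pt "0.085 0.02 0 0 0" --pt "0.085 0 0 0 0" --pt "0.085 0 0 0 0"

```text
time_s: 49.17
tcp_pos: [0.4777, 0.2568, 0.1709]
ee_rot: [-0.414, -0.509, -0.452, 0.604]
ft_force: [0.5, 0.4, 0.3]
gripper_width: 0.085
```

```bash
python3 l.py
```

```text
t 49.1667 tcp [0.4777 0.2568 0.1709] lean rad -0.141 tang 0.0315 q [0.3798 0.1933 1.3939 0.0154 1.6985 0.6297] dq [-0.002  0.009  0.014 -0.001  0.009 -0.001]
```

Call:
send_rows --pt "0.085 0 0.029 -0.027 0" --pt "0.085 0 0.029 -0.027 0" --pt "0.085 0 0 0 0" --pt "0.085 0 0 0 0"

```text
time_s: 49.5
tcp_pos: [0.5468, 0.295, 0.159]
ee_rot: [-0.413, -0.507, -0.453, 0.607]
ft_force: [-0.7, 0.8, 0.6]
gripper_width: 0.0851
```

```bash
python3 l.py
```

```text
t 49.5 tcp [0.5468 0.295  0.159 ] lean rad -0.1483 tang 0.0324 q [0.3946 0.3778 1.1873 0.0176 1.7278 0.6455] dq [ 0.003  0.092 -0.074  0.005 -0.031  0.003]
```

Call:
send_rows --pt "0.085 0 0.029 -0.027 0" --pt "0.085 0 0.029 -0.027 0" --pt "0.085 0 0.029 -0.027 0" --pt "0.085 0 0 0 0"

```text
time_s: 49.83
tcp_pos: [0.6489, 0.3513, 0.137]
ee_rot: [-0.411, -0.503, -0.453, 0.61]
ft_force: [-1.6, -0.3, -2.9]
gripper_width: 0.0849
```

```bash
python3 l.py
```

```text
t 49.8333 tcp [0.6489 0.3513 0.137 ] lean rad -0.1594 tang 0.0334 q [0.4109 0.672  0.807  0.0204 1.8251 0.6644] dq [-0.002 -0.116  0.114 -0.012  0.093 -0.003]
```

Call:
send_rows --pt "0.085 -0.01 0.02 -0.018 0" --pt "0.085 -0.01 0.02 -0.018 0" --pt "0.085 -0.01 0.02 -0.018 0" --pt "0.085 -0.01 0.02 -0.018 0"

```text
time_s: 50.17
tcp_pos: [0.7284, 0.3925, 0.1431]
ee_rot: [-0.409, -0.496, -0.455, 0.617]
ft_force: [26.1, 12.3, 18.6]
gripper_width: 0.0849
```

```bash
python3 l.py
```

```text
t 50.1667 tcp [0.7284 0.3925 0.1431] lean rad -0.1782 tang 0.0354 q [0.4174 0.9896 0.2733 0.0245 2.06   0.6774] dq [ 0.002  0.239 -0.034 -0.003  0.63   0.019]
```

Call:
send_rows --pt "0.085 -0.01 0.02 -0.018 0" --pt "0.085 -0.01 0.02 -0.018 0" --pt "0.085 -0.01 0.02 -0.018 0" --pt "0.085 -0.01 0.02 -0.018 0"

```text
time_s: 50.5
tcp_pos: [0.7502, 0.4025, 0.1333]
ee_rot: [-0.414, -0.522, -0.451, 0.594]
ft_force: [-0.9, 0.5, 0.1]
gripper_width: 0.0849
```

```bash
python3 l.py
```

```text
t 50.5 tcp [0.7502 0.4025 0.1333] lean rad -0.1093 tang 0.0359 q [0.4156 0.9968 0.2738 0.0299 1.9829 0.6781] dq [-0.006 -0.033  0.001  0.015 -0.243  0.002]
```

Call:
send_rows --pt "0.085 -0.004 0.01 -0.009 0" --pt "0.085 -0.004 0.01 -0.009 0" --pt "0.085 -0.004 0.01 -0.009 0"

```text
time_s: 50.75
tcp_pos: [0.7603, 0.407, 0.14]
ee_rot: [-0.417, -0.538, -0.449, 0.58]
ft_force: [-0.1, 0.3, 0.5]
gripper_width: 0.0856
```

```bash
python3 l.py
```

```text
t 50.75 tcp [0.7603 0.407  0.14  ] lean rad -0.0661 tang 0.0349 q [0.4149 0.9879 0.2738 0.032  1.9484 0.6782] dq [-0.003 -0.032  0.001  0.008 -0.133  0.002]
```

Call:
send_rows --pt "0.085 -0.004 0.01 -0.009 0" --pt "0.085 -0.004 0.01 -0.009 0" --pt "0.085 -0.004 0.01 -0.009 0" --pt "0.085 -0.004 0.01 -0.009 0"

```text
time_s: 51.08
tcp_pos: [0.7727, 0.413, 0.1448]
ee_rot: [-0.42, -0.555, -0.446, 0.563]
ft_force: [0.6, 0.6, -0.6]
gripper_width: 0.0851
```

```bash
python3 l.py
```

```text
t 51.0833 tcp [0.7727 0.413  0.1448] lean rad -0.0168 tang 0.0342 q [0.4143 0.9816 0.274  0.0347 1.9052 0.6783] dq [-0.001 -0.01   0.005  0.011 -0.129 -0.001]
```

Call:
send_rows --pt "0.085 -0.004 0.01 -0.009 0" --pt "0.085 -0.004 0.01 -0.009 0" --pt "0.085 -0.004 0.01 -0.009 0"

```text
time_s: 51.33
tcp_pos: [0.7813, 0.417, 0.1454]
ee_rot: [0.422, 0.566, 0.444, -0.552]
ft_force: [-0.7, 0.8, -0.2]
gripper_width: 0.0852
```

Call:
send_rows --pt "0.085 -0.003 -0.015 0.013 0" --pt "0.085 -0.003 -0.02 0.018 0" --pt "0.085 -0.003 -0.025 0.02 0" --pt "0.085 -0.003 -0.025 0.02 0" --pt "0.085 -0.003 -0.025 0.02 0" --pt "0.085 0 0 0 0"

```text
time_s: 51.83
tcp_pos: [0.6447, 0.3522, 0.1384]
ee_rot: [0.42, 0.56, 0.445, -0.559]
ft_force: [0.5, -0.0, -0.4]
gripper_width: 0.0853
```

```bash
python3 l.py; python3 - <<'E'
from h import *
go((0.4894,.25,0.18),(0.976,-0.217))
E
```

```text
t 51.8333 tcp [0.6447 0.3522 0.1384] lean rad -0.0051 tang 0.036 q [0.4076 0.5406 0.994  0.0354 1.6154 0.6636] dq [-0.005  0.052 -0.083  0.001 -0.082  0.002]
tcp [0.6447 0.3522 0.1384] t 51.83 q6 0.66 shift [-0.0411 -0.1258  0.1371] ('twist', np.float64(-0.0361), 'deg', np.float64(-2.1))
```

Call:
send_rows --pt "0.085 -0.02 -0.01 0.012 -0.036" --pt "0.085 -0.02 -0.02 0.02 0" --pt "0.085 -0.015 -0.02 0.022 0" --pt "0.085 0 -0.02 0.022 0" --pt "0.085 0 -0.02 0.022 0" --pt "0.085 0 -0.015 0.015 0" --pt "0.085 0 0 0 0" --pt "0.085 0 0 0 0"

```text
time_s: 52.5
tcp_pos: [0.5121, 0.2594, 0.1935]
ee_rot: [0.43, 0.551, 0.456, -0.551]
ft_force: [0.2, 0.0, 0.2]
gripper_width: 0.085
```

```bash
python3 l.py; python3 - <<'E'
from h import *
go((0.4894,.29,0.07),(0.976,-0.217))
s,im=snap("wrist","w28.png")
print(proj("wrist",(.4894,.29,.112),s))
E
```

```text
t 52.5 tcp [0.5121 0.2594 0.1935] lean rad -0.0074 tang 0.0356 q [0.3511 0.1591 1.382  0.0345 1.612  0.5685] dq [-0.005 -0.037  0.026 -0.003  0.016 -0.003]
tcp [0.5121 0.2594 0.1935] t 52.5 q6 0.57 shift [ 0.1248 -0.0252 -0.0222] ('twist', np.float64(0.0022), 'deg', np.float64(0.1))
[[245.69282398 186.43913165]]
```

View pics/w28.png

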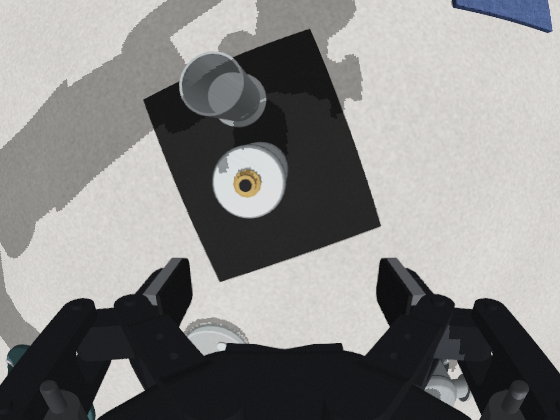

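Call:
send_rows --pt "0.085 0.005 -0.012 -0.012 0" --pt "0.085 0.01 -0.01 -0.008 0" --pt "0.085 0.015 -0.003 -0.002 0" --pt "0.085 0.02 0 0 0" --pt "0.085 0.02 0 0 0" --pt "0.085 0 0 0 0"

```text
time_s: 53.05
tcp_pos: [0.4962, 0.2948, 0.1219]
ee_rot: [0.431, 0.553, 0.456, -0.548]
ft_force: [-0.7, -0.9, -1.6]
gripper_width: 0.0852
```

```bash
python3 l.py; python3 - <<'E'
from h import *
go((0.4894,.29,0.07),(0.976,-0.217))
E
```

```text
t 53.05 tcp [0.4962 0.2948 0.1219] lean rad 0.0022 tang 0.035 q [0.4185 0.197  1.4825 0.0353 1.464  0.629 ] dq [ 0.017  0.006 -0.055 -0.001  0.02   0.004]
tcp [0.4962 0.2948 0.1219] t 53.05 q6 0.63 shift [ 0.0519 -0.0045  0.0075] ('twist', np.float64(0.0042), 'deg', np.float64(0.2))
```

Call:
send_rows --pt "0.085 0.008 -0.003 0.004 0" --pt "0.085 0.014 -0.002 0.003 0" --pt "0.085 0.014 0 0 0" --pt "0.085 0.008 0 0 0" --pt "0.085 0 0 0 0"

```text
time_s: 53.47
tcp_pos: [0.4913, 0.2938, 0.0754]
ee_rot: [0.432, 0.552, 0.457, -0.547]
ft_force: [0.5, 0.1, -1.1]
gripper_width: 0.0852
```

```bash
python3 l.py; python3 - <<'E'
from h import *
go((0.4894,.29,0.07),(0.976,-0.217))
E
```

```text
t 53.4667 tcp [0.4913 0.2938 0.0754] lean rad 0.0018 tang 0.035 q [0.4205 0.2236 1.5482 0.0357 1.3724 0.6246] dq [ 0.004  0.01  -0.026 -0.001  0.013  0.002]
tcp [0.4913 0.2938 0.0754] t 53.47 q6 0.62 shift [ 0.0053 -0.0009  0.0043] ('twist', np.float64(0.0072), 'deg', np.float64(0.4))
```

Call:
send_rows --pt "0.085 0.003 -0.001 0.003 0" --pt "0.03 0.002 0 0.001 0" --pt "0.03 0.001 0 0 0" --pt "0.03 0.001 0 0 0" --pt "0.03 0.001 0 0 0" --pt "0.03 0 0 0 0"

```text
time_s: 53.97
tcp_pos: [0.4915, 0.2916, 0.0708]
ee_rot: [0.433, 0.554, 0.456, -0.546]
ft_force: [0.8, -1.1, -2.5]
gripper_width: 0.0526
```

```bash
python3 l.py; python3 - <<'E'
from h import *
go((0.5425,-.255,0.22),(0.976,-0.217))
s,im=snap("wrist","w29.png"); print(s["gripper_width"],s["ft_force"])
E
```

```text
t 53.9667 tcp [0.4915 0.2916 0.0708] lean rad 0.0064 tang 0.0349 q [0.4166 0.2226 1.5592 0.0362 1.3577 0.6197] dq [-0.    -0.006 -0.004 -0.     0.     0.   ]
tcp [0.4915 0.2916 0.0708] t 53.97 q6 0.62 shift [-0.1679  0.1612  0.5191] ('twist', np.float64(0.0078), 'deg', np.float64(0.4))
0.0526119363834963 [ 0.8269115  -1.13348455 -2.51473953]
```

View pics/w29.png

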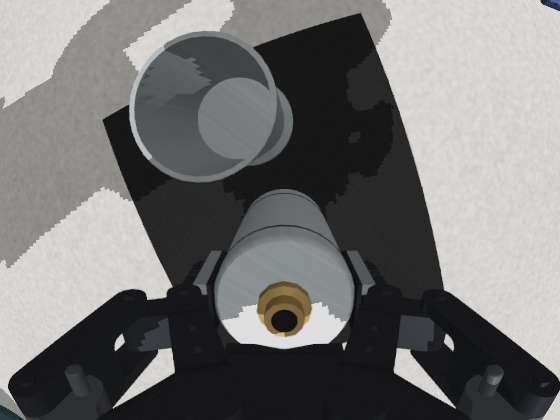

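Call:
send_rows --pt "0.03 -0.012 0 0 0" --pt "0.03 -0.022 0 0 0" --pt "0.03 -0.025 0 0 0" --pt "0.03 -0.025 0 0 0" --pt "0.03 -0.025 0 0 0" --pt "0.03 -0.02 0.003 0.01 0" --pt "0.03 0 0.006 0.02 0" --pt "0.03 0 0.009 0.028 0"

```text
time_s: 54.68
tcp_pos: [0.4964, 0.2285, 0.2037]
ee_rot: [0.434, 0.551, 0.459, -0.546]
ft_force: [-0.7, -0.6, -2.7]
gripper_width: 0.0527
```

Call:
send_rows --pt "0.03 0 0.009 0.029 0" --pt "0.03 0 0.009 0.029 0" --pt "0.03 0 0.009 0.029 0" --pt "0.03 0 0.009 0.029 0" --pt "0.03 0 0.009 0.029 0" --pt "0.03 0 0.009 0.029 0" --pt "0.03 0 0.009 0.029 0" --pt "0.03 0 0.009 0.029 0"

```text
time_s: 55.35
tcp_pos: [0.5209, -0.0227, 0.203]
ee_rot: [0.438, 0.553, 0.459, -0.541]
ft_force: [-0.6, 0.2, -2.2]
gripper_width: 0.0526
```

```bash
python3 l.py; python3 - <<'E'
from h import *
go((0.5425,-.255,0.22),(0.976,-0.217))
E
```

```text
t 55.35 tcp [ 0.5209 -0.0227  0.203 ] lean rad -0.0077 tang 0.0328 q [-0.1717  0.0392  1.4936  0.0316  1.6206  0.0276] dq [-0.716  0.107 -0.099 -0.009  0.002 -0.71 ]
tcp [ 0.5209 -0.0227  0.203 ] t 55.35 q6 0.03 shift [-0.0248  0.0666  0.2228] ('twist', np.float64(0.0207), 'deg', np.float64(1.2))
```

Call:
send_rows --pt "0.03 -0.004 0.009 0.029 0.02" --pt "0.03 -0.004 0.009 0.029 0" --pt "0.03 -0.004 0.009 0.029 0" --pt "0.03 -0.004 0.009 0.029 0" --pt "0.03 -0.004 0.008 0.029 0" --pt "0.03 0 0.008 0.026 0" --pt "0.03 0 0.003 0.015 0" --pt "0.03 0 0 0.005 0"

```text
time_s: 56.02
tcp_pos: [0.5315, -0.238, 0.2203]
ee_rot: [0.431, 0.558, 0.449, -0.548]
ft_force: [0.3, 0.5, -2.5]
gripper_width: 0.0526
```

```bash
python3 l.py; python3 - <<'E'
from h import *
go((0.5425,-.255,0.1),(0.976,-0.217))
E
```

```text
t 56.0167 tcp [ 0.5315 -0.238   0.2203] lean rad -0.0154 tang 0.0245 q [-0.5308  0.1747  1.3109  0.0228  1.6741 -0.3021] dq [-0.113  0.031 -0.032  0.013  0.017 -0.098]
tcp [ 0.5315 -0.238   0.2203] t 56.02 q6 -0.3 shift [0.1198 0.0158 0.0173] ('twist', np.float64(-0.0079), 'deg', np.float64(-0.5))
```

Call:
send_rows --pt "0.03 0.006 0.006 0.006 -0.008" --pt "0.03 0.014 0.005 0.006 0" --pt "0.03 0.02 0.003 0.002 0" --pt "0.03 0.02 0 0.001 0" --pt "0.03 0.02 0 0.001 0" --pt "0.03 0.012 0 0 0" --pt "0.03 0 0 0 0"

```text
time_s: 56.6
tcp_pos: [0.5432, -0.2519, 0.1202]
ee_rot: [0.434, 0.556, 0.453, -0.544]
ft_force: [0.1, -0.6, -3.0]
gripper_width: 0.0529
```

```bash
python3 l.py; python3 - <<'E'
from h import *
go((0.5425,-.253,0.072),(0.976,-0.217))
E
```

```text
t 56.6 tcp [ 0.5432 -0.2519  0.1202] lean rad -0.0161 tang 0.0268 q [-0.542   0.2568  1.4139  0.025   1.4898 -0.3304] dq [0.018 0.01  0.018 0.001 0.006 0.002]
tcp [ 0.5432 -0.2519  0.1202] t 56.6 q6 -0.33 shift [ 0.0481 -0.      0.0027] ('twist', np.float64(0.0048), 'deg', np.float64(0.3))
```

Call:
send_rows --pt "0.03 0.01 0 0.002 0" --pt "0.03 0.014 0 0.001 0" --pt "0.03 0.01 0 0 0" --pt "0.03 0.005 0 0 0" --pt "0.03 0 0 0 0"

```text
time_s: 57.02
tcp_pos: [0.5433, -0.2504, 0.0769]
ee_rot: [0.435, 0.555, 0.455, -0.543]
ft_force: [-0.6, 0.0, -3.2]
gripper_width: 0.0526
```

```bash
python3 l.py; python3 - <<'E'
from h import *
s=go((0.5425,-.253,0.072),(0.976,-0.217)); print(s["ft_force"])
snap("wrist","w30.png")
E
```

```text
t 57.0167 tcp [ 0.5433 -0.2504  0.0769] lean rad -0.0179 tang 0.0278 q [-0.5402  0.2889  1.4638  0.026   1.4097 -0.3359] dq [ 0.003 -0.001 -0.002 -0.001  0.001 -0.002]
tcp [ 0.5433 -0.2504  0.0769] t 57.02 q6 -0.34 shift [ 0.0048 -0.0002  0.0029] ('twist', np.float64(0.0098), 'deg', np.float64(0.6))
[-0.59198393  0.04619778 -3.2292797 ]
```

View pics/w30.png

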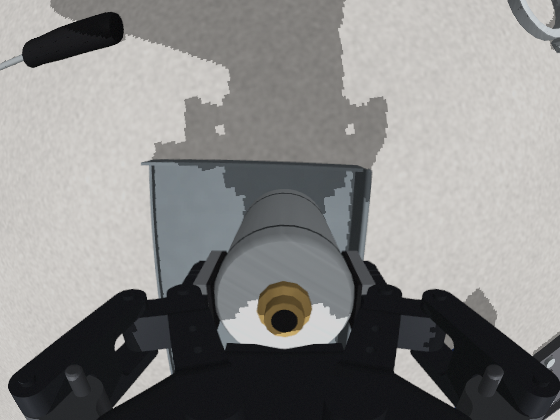

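Matches the start view. Shift a little and set down.

Call:
send_rows --pt "0.03 0.003 0 0.003 0" --pt "0.03 0.003 0 0.001 0" --pt "0.03 0.002 0 0 0"

```text
time_s: 57.32
tcp_pos: [0.5444, -0.2554, 0.0718]
ee_rot: [0.437, 0.556, 0.453, -0.542]
ft_force: [0.5, 1.0, -2.9]
gripper_width: 0.0531
```

Call:
send_rows --pt "0.03 0.002 0 0 0"

```text
time_s: 57.4
tcp_pos: [0.5445, -0.2556, 0.0712]
ee_rot: [0.438, 0.556, 0.453, -0.542]
ft_force: [-3.9, 3.1, 7.9]
gripper_width: 0.0527
```

Call:
send_rows --pt "0.06 0 0 0 0" --pt "0.07 0 0 0 0" --pt "0.085 0 0 0 0" --pt "0.085 0 0 0 0"

```text
time_s: 57.73
tcp_pos: [0.5465, -0.2571, 0.0746]
ee_rot: [0.44, 0.557, 0.45, -0.542]
ft_force: [-0.2, 0.0, 0.9]
gripper_width: 0.085
```

Call:
send_rows --pt "0.085 -0.015 0 0 0" --pt "0.085 -0.025 0 0 0" --pt "0.085 -0.03 0 0 0" --pt "0.085 -0.03 0 0 0" --pt "0.085 -0.025 0 0 0" --pt "0.085 -0.01 0 0 0" --pt "0.085 0 0 0 0"

```text
time_s: 58.32
tcp_pos: [0.5448, -0.26, 0.2133]
ee_rot: [0.439, 0.557, 0.451, -0.542]
ft_force: [-0.4, 0.3, -0.6]
gripper_width: 0.0848
```

```bash
python3 l.py; python3 - <<'E'
from h import *
go((0.484,.3626,0.22),(0.976,-0.217))
s,im=snap("wrist","w31.png")
print(proj("wrist",(.5425,-.2545,.113),s),proj("wrist",(.5205,-.3545,.108),s))
E
```

```text
t 58.3167 tcp [ 0.5448 -0.26    0.2133] lean rad -0.0071 tang 0.0268 q [-0.5528  0.2181  1.2738  0.026   1.6596 -0.342 ] dq [-0.    -0.008 -0.009 -0.    -0.008  0.   ]
tcp [ 0.5448 -0.26    0.2133] t 58.32 q6 -0.34 shift [ 0.0099 -0.1885 -0.5965] ('twist', np.float64(0.0101), 'deg', np.float64(0.6))
[[279.8274723  209.62735975]] [[279.42003397 322.99154896]]
```

View pics/w31.png

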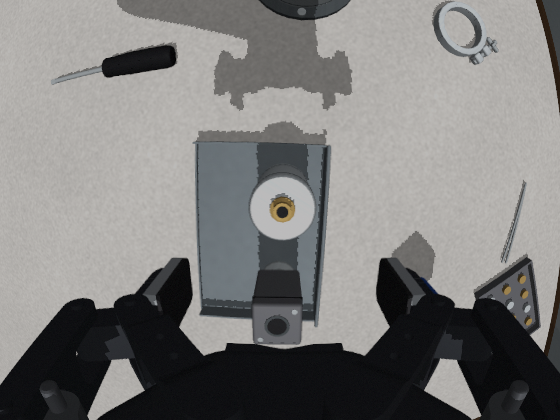

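Call:
send_rows --pt "0.085 -0.004 -0.006 -0.018 0" --pt "0.085 -0.004 -0.009 -0.028 0" --pt "0.085 0 -0.01 -0.031 0" --pt "0.085 0 -0.01 -0.031 0" --pt "0.085 0 -0.01 -0.031 0" --pt "0.085 0 -0.01 -0.031 0" --pt "0.085 0 -0.01 -0.031 0" --pt "0.085 0 -0.01 -0.031 0"

```text
time_s: 59.03
tcp_pos: [0.5132, -0.0133, 0.2075]
ee_rot: [0.427, 0.554, 0.456, -0.551]
ft_force: [1.0, 0.3, 0.1]
gripper_width: 0.085
```

Call:
send_rows --pt "0.085 0 -0.01 -0.031 0" --pt "0.085 0 -0.01 -0.031 0" --pt "0.085 0 -0.01 -0.031 0" --pt "0.085 0 -0.01 -0.031 0" --pt "0.085 0 -0.01 -0.031 0" --pt "0.085 0 -0.01 -0.031 0" --pt "0.085 0 -0.01 -0.031 0" --pt "0.085 0 -0.01 -0.031 0"

```text
time_s: 59.7
tcp_pos: [0.4781, 0.258, 0.1959]
ee_rot: [-0.421, -0.544, -0.461, 0.561]
ft_force: [0.4, 0.4, 0.4]
gripper_width: 0.0852
```

```bash
python3 l.py; python3 - <<'E'
from h import *
go((0.484,.3626,0.22),(0.976,-0.217))
E
```

```text
t 59.7 tcp [0.4781 0.258  0.1959] lean rad -0.0334 tang 0.0523 q [0.3627 0.1091 1.434  0.0476 1.6385 0.5886] dq [ 0.731  0.32  -0.311  0.023 -0.002  0.727]
tcp [0.4781 0.258  0.1959] t 59.7 q6 0.59 shift [-0.0212 -0.0188 -0.1036] ('twist', np.float64(-0.0055), 'deg', np.float64(-0.3))
```

Call:
send_rows --pt "0.085 -0.006 -0.004 -0.024 0" --pt "0.085 -0.006 -0.003 -0.022 0" --pt "0.085 0 -0.002 -0.014 0" --pt "0.085 0 0 -0.006 0" --pt "0.085 0 0 0 0"

```text
time_s: 60.12
tcp_pos: [0.4777, 0.332, 0.1964]
ee_rot: [-0.421, -0.535, -0.466, 0.566]
ft_force: [-0.6, -0.3, -0.4]
gripper_width: 0.0852
```

```bash
python3 l.py; python3 - <<'E'
from h import *
go((0.484,.3626,0.071),(0.976,-0.217))
s,im=snap("wrist","w32.png")
print(proj("wrist",(.484,.3626,.117),s))
E
```

```text
t 60.1167 tcp [0.4777 0.332  0.1964] lean rad -0.0476 tang 0.0606 q [0.4802 0.2039 1.3257 0.0543 1.6669 0.6986] dq [ 0.004  0.018  0.033 -0.013  0.002 -0.004]
tcp [0.4777 0.332  0.1964] t 60.12 q6 0.7 shift [ 0.1253  0.0093 -0.0305] ('twist', np.float64(0.0039), 'deg', np.float64(0.2))
[[292.91199405 176.03153937]]
```

View pics/w32.png

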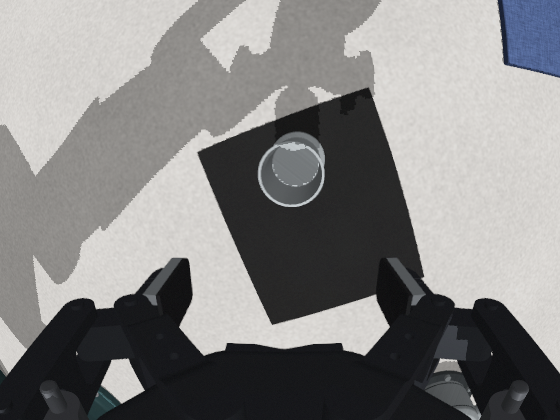

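Call:
send_rows --pt "0.085 0.01 0.005 -0.012 0" --pt "0.085 0.02 0.004 -0.01 0" --pt "0.085 0.025 0.002 -0.004 0" --pt "0.085 0.02 0 0 0" --pt "0.085 0 0 0 0"

```text
time_s: 60.58
tcp_pos: [0.4907, 0.3492, 0.1172]
ee_rot: [-0.419, -0.536, -0.462, 0.568]
ft_force: [-0.8, -0.7, -0.5]
gripper_width: 0.0847
```

```bash
python3 l.py; python3 - <<'E'
from h import *
go((0.484,.3626,0.071),(0.976,-0.217))
s,im=snap("wrist","w33.png")
E
```

```text
t 60.5833 tcp [0.4907 0.3492 0.1172] lean rad -0.0489 tang 0.0577 q [0.4971 0.2893 1.381  0.0514 1.527  0.7173] dq [-0.026 -0.014 -0.02  -0.007  0.021 -0.004]
tcp [0.4907 0.3492 0.1172] t 60.58 q6 0.72 shift [ 0.0468 -0.006  -0.0115] ('twist', np.float64(-0.0051), 'deg', np.float64(-0.3))
```

View pics/w33.png

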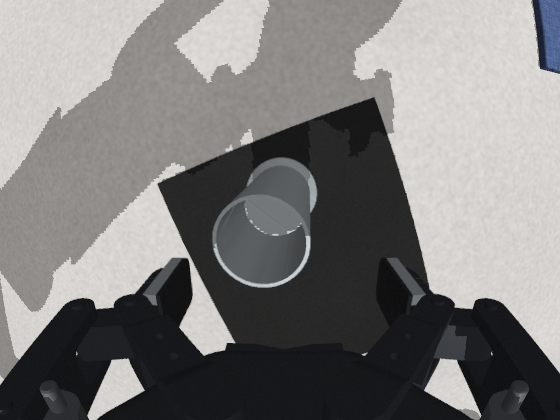

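Call:
send_rows --pt "0.085 0.004 -0.005 -0.008 0" --pt "0.085 0.01 -0.002 -0.005 0" --pt "0.085 0.014 0 0 0" --pt "0.085 0.01 0 0 0" --pt "0.085 0.003 0 0 0"

```text
time_s: 61.05
tcp_pos: [0.4883, 0.3655, 0.0836]
ee_rot: [-0.419, -0.542, -0.46, 0.564]
ft_force: [-0.2, -0.0, -0.6]
gripper_width: 0.0848
```

```bash
python3 l.py; python3 - <<'E'
from h import *
s=go((0.484,.3626,0.071),(0.976,-0.217));print(s["ft_force"])
E
```

```text
t 61.05 tcp [0.4883 0.3655 0.0836] lean rad -0.0329 tang 0.0569 q [0.5221 0.3188 1.4125 0.0529 1.4501 0.7427] dq [ 0.009  0.015  0.03  -0.003 -0.066  0.002]
tcp [0.4883 0.3655 0.0836] t 61.05 q6 0.74 shift [ 0.0127 -0.0027  0.0039] ('twist', np.float64(-0.0096), 'deg', np.float64(-0.6))
[-0.1526974  -0.03032723 -0.64651828]
```

Call:
send_rows --pt "0.085 0.006 -0.002 0.003 0" --pt "0.085 0.005 0 0.001 0" --pt "0.03 0.002 0 0 0" --pt "0.03 0.001 0 0 0" --pt "0.03 0.001 0 0 0" --pt "0.03 0.001 0 0 0" --pt "0.03 0 0 0 0"

```text
time_s: 61.63
tcp_pos: [0.486, 0.3626, 0.0693]
ee_rot: [-0.42, -0.544, -0.459, 0.562]
ft_force: [-0.4, 0.2, -2.9]
gripper_width: 0.0436
```

```bash
python3 l.py; python3 - <<'E'
from h import *
s=go((0.494,-.295,0.22),(0.976,-0.217)); print(rot(s["ee_rot"]).round(3))
s,im=snap("wrist","w34.png"); print(s["gripper_width"],s["ft_force"])
E
```

```text
t 61.6333 tcp [0.486  0.3626 0.0693] lean rad -0.0275 tang 0.0542 q [0.5209 0.3194 1.4417 0.0512 1.4146 0.7399] dq [-0.002 -0.003 -0.004 -0.014 -0.004  0.   ]
tcp [0.486  0.3626 0.0693] t 61.63 q6 0.74 shift [-0.1687  0.1468  0.6366] ('twist', np.float64(-0.0094), 'deg', np.float64(-0.5))
[[-0.055  0.973 -0.226]
 [ 0.027 -0.225 -0.974]
 [-0.998 -0.059 -0.014]]
0.04361506357148428 [-0.44727494  0.1852539  -2.89453905]
```

View pics/w34.png

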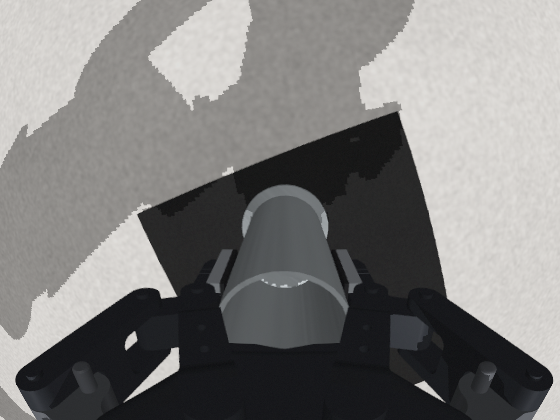

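Call:
send_rows --pt "0.03 -0.012 0 0 0" --pt "0.03 -0.022 0 0 0" --pt "0.03 -0.026 0 0 0" --pt "0.03 -0.026 0 0 0" --pt "0.03 -0.026 0 0 0" --pt "0.03 -0.024 0.003 0.01 0" --pt "0.03 -0.01 0.005 0.02 0" --pt "0.03 0 0.006 0.028 0"

```text
time_s: 62.35
tcp_pos: [0.4906, 0.3005, 0.2156]
ee_rot: [-0.42, -0.537, -0.463, 0.566]
ft_force: [0.7, -0.7, -1.7]
gripper_width: 0.0435
```

Call:
send_rows --pt "0.03 0 0.007 0.03 0" --pt "0.03 0 0.007 0.03 0" --pt "0.03 0 0.007 0.03 0" --pt "0.03 0 0.007 0.03 0" --pt "0.03 0 0.007 0.03 0" --pt "0.03 0 0.007 0.03 0" --pt "0.03 0 0.007 0.03 0" --pt "0.03 0 0.007 0.03 0"

```text
time_s: 63.02
tcp_pos: [0.4905, 0.0456, 0.2149]
ee_rot: [-0.422, -0.537, -0.465, 0.563]
ft_force: [0.4, 0.4, -4.0]
gripper_width: 0.0434
```

```bash
python3 l.py; python3 - <<'E'
from h import *
s=go((0.494,-.295,0.22),(0.976,-0.217)); print(rot(s["ee_rot"]).round(3),s["gripper_width"])
E
```

```text
t 63.0167 tcp [0.4905 0.0456 0.2149] lean rad -0.0647 tang 0.0309 q [-0.0369  0.0114  1.4996  0.0225  1.6987  0.179 ] dq [-0.757 -0.086  0.097 -0.049 -0.    -0.755]
tcp [0.4905 0.0456 0.2149] t 63.02 q6 0.18 shift [-0.0138  0.075   0.332 ] ('twist', np.float64(0.0046), 'deg', np.float64(0.3))
[[-0.067  0.975 -0.213]
 [ 0.025 -0.211 -0.977]
 [-0.997 -0.071 -0.01 ]] 0.04335440224160051
```

Call:
send_rows --pt "0.03 0 0.007 0.03 0" --pt "0.03 -0.003 0.007 0.03 0" --pt "0.03 -0.003 0.007 0.03 0" --pt "0.03 -0.003 0.007 0.03 0" --pt "0.03 -0.003 0.007 0.03 0" --pt "0.03 0 0.007 0.03 0" --pt "0.03 0 0.007 0.03 0" --pt "0.03 0 0.007 0.03 0"

```text
time_s: 63.68
tcp_pos: [0.4906, -0.212, 0.223]
ee_rot: [-0.421, -0.538, -0.466, 0.563]
ft_force: [0.7, 0.2, -3.9]
gripper_width: 0.0435
```

Call:
send_rows --pt "0.03 0 0.006 0.026 0" --pt "0.03 0 0.004 0.018 0" --pt "0.03 0 0 0.008 0" --pt "0.03 0 0 0 0" --pt "0.03 0 0 0 0"

```text
time_s: 64.1
tcp_pos: [0.4866, -0.2729, 0.2209]
ee_rot: [-0.417, -0.539, -0.465, 0.565]
ft_force: [0.6, 0.2, -3.1]
gripper_width: 0.0435
```

```bash
python3 l.py; python3 - <<'E'
from h import *
s=go((0.494,-.295,0.12),(0.976,-0.217)); print(rot(s["ee_rot"]).round(3),s["gripper_width"])
snap("wrist","w35.png")
E
```

```text
t 64.1 tcp [ 0.4866 -0.2729  0.2209] lean rad -0.0768 tang -0.0084 q [-0.6039  0.1634  1.3242 -0.0156  1.7297 -0.3829] dq [-0.007  0.001  0.001  0.002  0.008  0.   ]
tcp [ 0.4866 -0.2729  0.2209] t 64.1 q6 -0.38 shift [0.0994 0.0197 0.0213] ('twist', np.float64(-0.0047), 'deg', np.float64(-0.3))
[[-0.071  0.973 -0.222]
 [ 0.03  -0.22  -0.975]
 [-0.997 -0.076 -0.014]] 0.0435167659246503
```

View pics/w35.png

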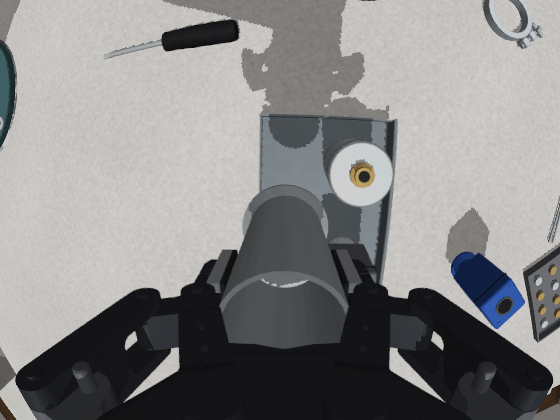

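Call:
send_rows --pt "0.03 0.003 0.008 0.01 0" --pt "0.03 0.006 0.007 0.008 0" --pt "0.03 0.012 0.003 0.002 0" --pt "0.03 0.015 0 0 0" --pt "0.03 0.015 0 0 0" --pt "0.03 0.008 0 0 0" --pt "0.03 0 0 0 0"

```text
time_s: 64.73
tcp_pos: [0.499, -0.2908, 0.1551]
ee_rot: [-0.419, -0.538, -0.468, 0.563]
ft_force: [-0.2, -0.6, -2.9]
gripper_width: 0.0437
```

```bash
python3 l.py; python3 - <<'E'
from h import *
s=go((0.495,-.295,0.072),(0.976,-0.217)); print(s["gripper_width"])
snap("scene","s36.png",(120,200,260,340),4)
E
```

```text
t 64.7333 tcp [ 0.499  -0.2908  0.1551] lean rad -0.0767 tang -0.0082 q [-0.6175  0.2322  1.3745 -0.0151  1.6105 -0.4037] dq [ 0.008  0.013  0.01   0.004  0.005 -0.001]
tcp [ 0.499  -0.2908  0.1551] t 64.73 q6 -0.4 shift [0.083  0.0033 0.0063] ('twist', np.float64(0.0043), 'deg', np.float64(0.2))
0.04370043953890673
```

View pics/s36.png

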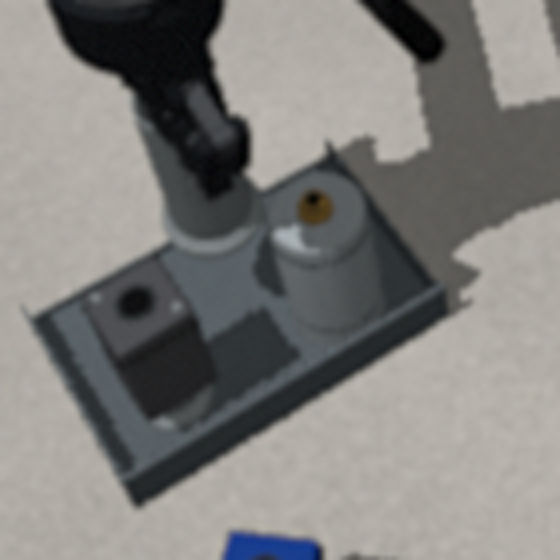

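Call:
send_rows --pt "0.03 0.01 0.002 0.004 0" --pt "0.03 0.016 0.001 0.002 0" --pt "0.03 0.018 0 0 0" --pt "0.03 0.014 0 0 0" --pt "0.03 0.005 0 0 0" --pt "0.03 0 0 0 0"

```text
time_s: 65.28
tcp_pos: [0.4996, -0.2981, 0.0926]
ee_rot: [-0.423, -0.538, -0.465, 0.561]
ft_force: [-0.5, -0.6, -4.1]
gripper_width: 0.0433
```

```bash
python3 l.py; python3 - <<'E'
from h import *
s=go((0.495,-.295,0.072),(0.976,-0.217)); print(s["gripper_width"],s["ft_force"])
s,_=snap("wrist","w37.png")
E
```

```text
t 65.2833 tcp [ 0.4996 -0.2981  0.0926] lean rad -0.0663 tang -0.0103 q [-0.6266  0.2745  1.4502 -0.0162  1.4821 -0.4121] dq [-0.002  0.005 -0.001 -0.002 -0.    -0.002]
tcp [ 0.4996 -0.2981  0.0926] t 65.28 q6 -0.41 shift [ 0.0209 -0.0038 -0.0018] ('twist', np.float64(0.0059), 'deg', np.float64(0.3))
0.04334784500042125 [-0.47513875 -0.57510498 -4.12092302]
```

View pics/w37.png

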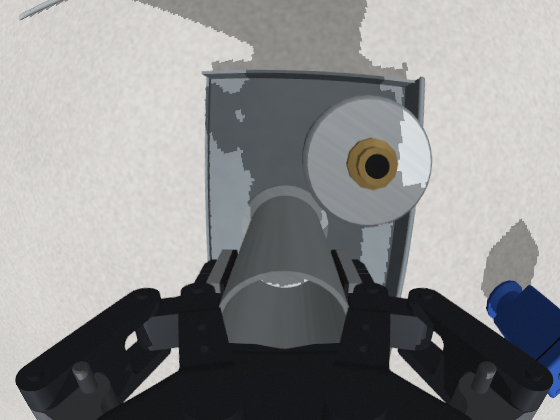

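Call:
send_rows --pt "0.03 0.006 -0.002 -0.001 0" --pt "0.03 0.006 -0.001 0 0" --pt "0.03 0.005 0 0 0" --pt "0.03 0.002 0 0 0"

```text
time_s: 65.67
tcp_pos: [0.498, -0.2977, 0.0772]
ee_rot: [-0.426, -0.539, -0.462, 0.561]
ft_force: [-0.0, -0.0, -2.2]
gripper_width: 0.0433
```

```bash
python3 l.py; python3 - <<'E'
from h import *
s=go((0.495,-.295,0.070),(0.976,-0.217)); print(s["gripper_width"],s["ft_force"])
E
```

```text
t 65.6667 tcp [ 0.498  -0.2977  0.0772] lean rad -0.0574 tang -0.0112 q [-0.6277  0.2775  1.4784 -0.0164  1.4419 -0.4126] dq [-0.001  0.009  0.021 -0.002 -0.05   0.001]
tcp [ 0.498  -0.2977  0.0772] t 65.67 q6 -0.41 shift [ 0.0074 -0.0031 -0.002 ] ('twist', np.float64(0.0061), 'deg', np.float64(0.3))
0.04334717947089241 [-0.03627765 -0.02922536 -2.19015773]
```

Call:
send_rows --pt "0.03 0.003 -0.002 -0.001 0" --pt "0.03 0.003 0 0 0" --pt "0.03 0.002 0 0 0"

```text
time_s: 65.92
tcp_pos: [0.4961, -0.2964, 0.0699]
ee_rot: [-0.427, -0.539, -0.461, 0.561]
ft_force: [-2.2, 1.7, 8.0]
gripper_width: 0.0435
```

Call:
send_rows --pt "0.03 0.002 0 0 0"

```text
time_s: 66.0
tcp_pos: [0.4961, -0.2964, 0.0699]
ee_rot: [-0.427, -0.539, -0.461, 0.56]
ft_force: [-5.1, 3.1, 11.6]
gripper_width: 0.0434
```

Call:
send_rows --pt "0.03 0.002 0 0 0"

```text
time_s: 66.08
tcp_pos: [0.4961, -0.2964, 0.0699]
ee_rot: [-0.427, -0.539, -0.461, 0.56]
ft_force: [-3.3, 1.7, 5.4]
gripper_width: 0.0435
```

On the floor. Release and rise.

Call:
send_rows --pt "0.05 0 0 0 0" --pt "0.06 0 0 0 0" --pt "0.085 0 0 0 0" --pt "0.085 0 0 0 0" --pt "0.085 0 0 0 0"

```text
time_s: 66.5
tcp_pos: [0.4982, -0.2979, 0.0735]
ee_rot: [-0.43, -0.54, -0.458, 0.56]
ft_force: [0.6, -0.2, -0.3]
gripper_width: 0.0849
```

Call:
send_rows --pt "0.085 -0.015 0 0 0" --pt "0.085 -0.025 0 0 0" --pt "0.085 -0.03 0 0 0" --pt "0.085 -0.03 0 0 0" --pt "0.085 -0.025 0 0 0" --pt "0.085 -0.015 0.003 -0.002 0" --pt "0.085 0 0.008 0 0" --pt "0.085 0 0 0 0"

```text
time_s: 67.17
tcp_pos: [0.5159, -0.2999, 0.2152]
ee_rot: [-0.428, -0.54, -0.46, 0.56]
ft_force: [-0.8, -0.2, -0.9]
gripper_width: 0.0851
```

```bash
python3 l.py; python3 - <<'E'
from h import *
s,im=snap("wrist","w38.png")
for p in [(.5425,-.2545,.113),(.5205,-.3545,.108),(.494,-.295,.118)]: print(proj("wrist",p,s).round(1))
E
```

```text
t 67.1667 tcp [ 0.5159 -0.2999  0.2152] lean rad -0.0516 tang -0.011 q [-0.6134  0.2337  1.252  -0.0156  1.7065 -0.4024] dq [-0.001 -0.031 -0.012 -0.007  0.025 -0.004]
[[314.3 146.1]]
[[310.6 273. ]]
[[261.  213.5]]
```

View pics/w38.png

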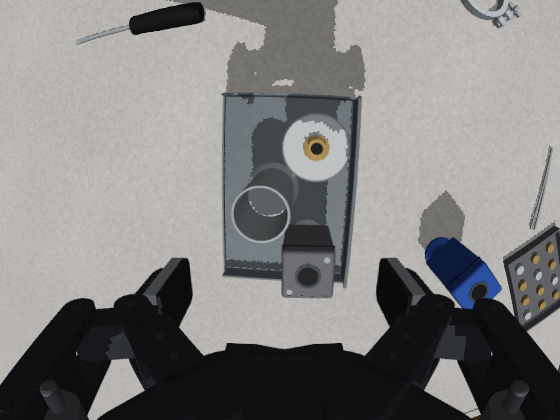

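Call:
send_rows --pt "0.085 -0.01 -0.01 0 0" --pt "0.085 -0.015 -0.02 0 0" --pt "0.085 -0.015 -0.025 0 0" --pt "0.085 -0.01 -0.025 0 0" --pt "0.085 0 -0.025 0 0" --pt "0.085 0 -0.02 0 0" --pt "0.085 0 0 0 0" --pt "0.085 0 0 0 0"

```text
time_s: 67.88
tcp_pos: [0.3838, -0.2697, 0.264]
ee_rot: [-0.419, -0.537, -0.469, 0.563]
ft_force: [0.6, 1.5, -0.2]
gripper_width: 0.0848
```

```bash
python3 - <<'E'
from h import *
s,_=snap("scene","s40.png"); snap("top","t40.png"); print(s["tcp_pos"],s["ft_force"])
def cr(f,b,k): 
    im=cv2.imread("pics/"+f)[b[1]:b[3],b[0]:b[2]]; return cv2.resize(im,None,fx=k,fy=k,interpolation=cv2.INTER_CUBIC)
b=(120,220,240,330)
top=cv2.hconcat([cr("scene0.png",b,3),cr("raw_s40.png",b,3)])
b=(310,195,430,285)
t=cv2.hconcat([cr("top0.png",b,3),cr("raw_t40.png",b,3)])
cv2.imwrite("pics/cmp.png",cv2.vconcat([top,t]))
b=(255,180,335,260); cv2.imwrite("pics/cap.png",cr("raw_s40.png",b,7))
E
```

```text
[ 0.38381251 -0.26972611  0.2639575 ] [ 0.63455687  1.48498193 -0.23954415]
```

View pics/cmp.png

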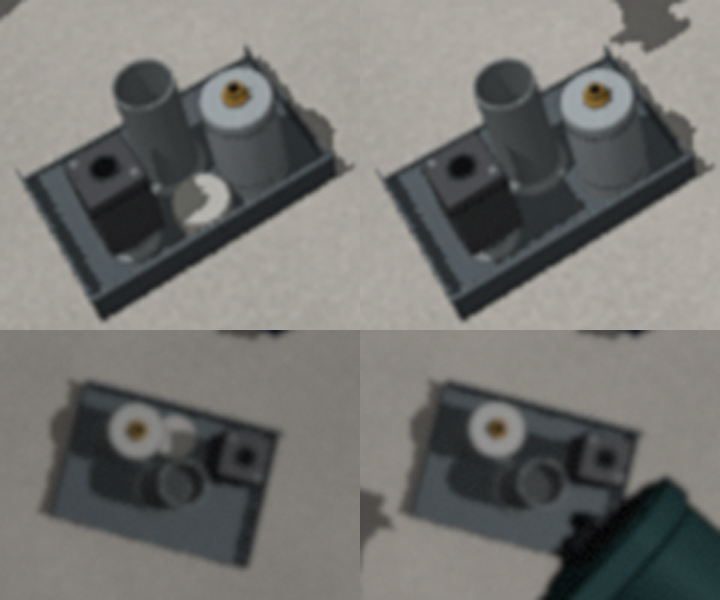

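View pics/cap.png

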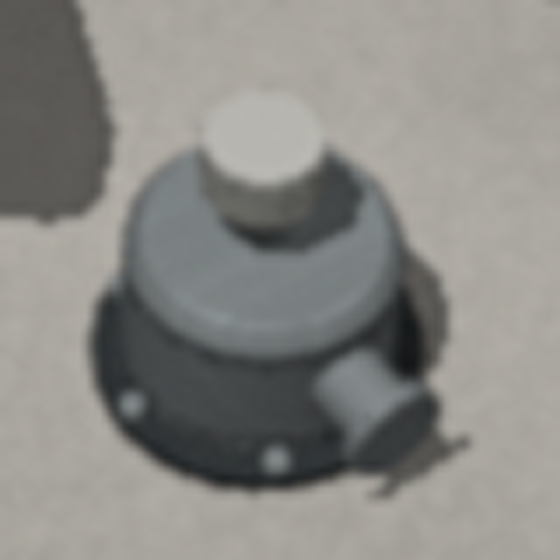

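View pics/s40.png

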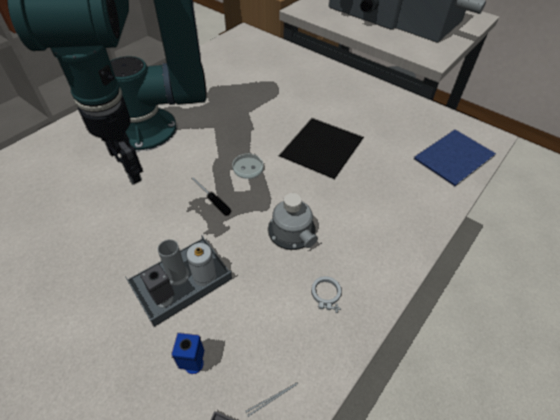

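Call:
send_rows --pt "0.085 0 0 0 0" --pt "0.085 0 0 0 0"

```text
time_s: 68.15
tcp_pos: [0.3855, -0.27, 0.2626]
ee_rot: [-0.419, -0.536, -0.47, 0.563]
ft_force: [0.8, 0.7, -0.6]
gripper_width: 0.0849
```

```bash
python3 - <<'E'
from h import *
print(back("scene",(255+265/7,180+138/7),.1215), back("scene",(292.6,200.2),.118))
print(arm.finish_job())
E
```

```text
[ 0.61884597 -0.0188966   0.1215    ] [ 0.61755349 -0.01799121  0.118     ]
the job is handed in; nothing more can be done
None
```

I moved the nipple, filter and grey gauge head onto the dark mat. Then I fitted the white cap over the trap's port, put all three fittings back where they stood, and handed the job in at about 68 s (limit 144 s). `finish_job` reports no verdict, so the results below are my own checks.

- **Cap:** the final scene image puts it level and within about 2 mm of the port axis. It met the flange at the height I calculated for fully down, and no side force showed on the way.
- **Fittings:** in the wrist view just before hand-in, all three stood upright within about 2 mm of their start positions. They also matched the first scene and top images. None tipped over at any point.
- **Left alone:** the dish, clamp, screwdriver and blue look-alike gauge show no visible movement.

- **Tool tilt:** the tool slowly picked up tilt, up to about 10°, because a row cannot correct it. I took most of it out by pushing the arm gently against its reach limit. This brought the third joint to 0.273 rad against a limit of 0.27, and one reading there showed about 26 N; I put that down to the joint reaching its limit.
- **Port position:** the three cameras disagreed on it by up to 3 mm, so I corrected the wrist camera's offset using the gripped cap.

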